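# Warm and stir a batch of ceramic inlay beads

### The arm

A 6-joint arm with a two-finger parallel gripper is mounted at the origin on the work surface. World frame = base frame: x ahead of the robot, y to its left, z up, the work surface at z = 0. Lengths are in m, angles in rad, forces in N, time in s.
With the tool pointing down it reaches from about 0.375 to 0.9 m from the base axis. Payload 3.1 kg.
Tool frame: the origin (TCP) lies at the very end of the fingers, on their centre line; the grasp point (between the pads) lies 19 mm behind it (hold_point_z is the distance from the TCP to the grasp point, in m); x points along the fingers, y is the direction in which the jaws open and shut, and the axes are right-handed (so a half turn about x gives the same grasp; the last joint's range is limited). The gripper opens to 87 mm and grips with 3 to 60 N. Pads are 19 mm wide; open, the fingers measure 117 mm over their backs; the gripper's body (75 mm by 190 mm) begins 51 mm behind the grasp point.
Start: joints at [0.968, 0.527, 1.433, -0, 1.181, -0.178], TCP at [0.258, 0.569, 0.223] pointing down, gripper open.
Joint ranges: [-3.08, 3.08], [-0.75, 2.2], [0.22, 2.44], [-1.43, 4.57], [0, 2.65], [-2.85, 2.85]. Speed limits (rad/s): [2.79, 2.79, 3.14, 3.14, 3.14, 3.14].

### API

Orientations are given as a unit quaternion [x, y, z, w].
In Python, from rig import * gives the robot as it stands.
- The arm moves only by the tool send_rows, never from a script. Its argument "steps" is a list that holds one entry, the list of rows, each a list of 6 numbers: the shift along the tool's x, y, z in cm, then the turn, a rotation vector about the tool's x, y, z in units of 6 degrees (1.0 is 6 degrees). In form: [[[x, y, z, wx, wy, wz], ...]]. A call has 1 to 8 rows; each row shifts and turns the pose as measured when the row begins, along the tool's axes as they then stand; what a row does not reach is not made up. A row lasts 1/12 s, in which the tool goes at most 41.7 mm and 7.16 degrees, less where a joint would pass 70% of its speed; a pose out of reach is approached as far as the arm can. A call is refused whole if a number of a shift passes 4.17 or a number of a turn 1, either way. A call with a gripper value outside its range is refused whole. "gripper" is the closure, from 0 (fully open) to 1 (shut), set as the call begins (left out, the last holds). The fingers move at their own pace and stop on an object; "force" is the grip in N (left out, the last holds). Time passes only in rows, so rows that do not move let the fingers close. It gives the time, the measured TCP pose, the force and the opening at its end, in the units of the state.
- get_obs(): the state, without advancing time (a new reading comes with each control period).
- camera(name): name is "scene" or "top" or "wrist"; returns (picture, depth): 480x640x3 uint8, red, green, blue; 480x640 float32, m along the optical axis (not along the pixel's ray), 0 where there is no reading.
- camera_params(name): a dict with "intrinsics" (3x3 intrinsics, pixels), "position" and "attitude" of the camera in the world; the wrist camera has in their place "T_tool_cam" (4x4, takes a point from camera to tool coordinates, whose origin is the TCP and whose axes are the tool frame's). Camera axes: x right, y down, z forward; pixel columns grow to the right and rows downward; lengths in m; the calibration is good to about 2 mm. The wrist camera is an equidistant fisheye: a pixel r from the principal point sees the ray r / f radians off the axis. A picture is of the moment at which its call begins: read the wrist's pose just before it. camera_params takes no time and is no camera call.
- hand_in(): hands the job in, once; it reports no verdict.
The state is a dict: "time": time; "q": joint angles; "joint_velocities": joint speeds; "joint_torque": joint torques, N m; "position": TCP position; "tool_rot": TCP orientation; "ft_force": force on the tool from outside, world axes, zero at the start; "moment": the same for the moment, N m; "grip_width": finger opening in m.
Only numpy, scipy, OpenCV 4.12 (cv2) and the standard library are available. Lean on these libraries where they do the work, as an engineer would, in place of code of your own. Each camera call takes 0.05 s, during which the arm holds its last target.

### The job

Swing the pivoted cover all the way aside from the bowl on the tile warmer, put every loose white bead from the shelf into the bowl with those already there, then take the wooden stirring rod from its fork and, starting next to the cover's pivot pin, stir the beads with the rod's tip close to the bowl's floor, two full turns clockwise as seen from above. Hang the rod back upright in its fork, with all beads still in the bowl swing the cover fully shut over it, and only then flip the red toggle switch right over to turn the warmer on. Leave the blue tiles, the tub and the oak block where they are.

Things in the scene. Friction and masses are not known exactly. Their poses are not given: they have to be found in the camera images.
- warmer: fixed tile warmer, a plate 190 x 190 x 25 mm with a fixed stoneware bowl at its centre (outer diameter 174 mm, upright 5 mm walls, inner diameter 164 mm, inner floor at z 30 mm, rim at z 80 mm). A steel pivot pin, 16 mm thick, stands 130 mm from the bowl's centre along +x, its top at z 112 mm. Origin under the bowl's centre on the shelf, z up
- bowl_floor (a point): centre of the bowl's inner floor (z 30 mm), axes as the warmer's
- pivot_pin (a point): point on the axis of the cover's fixed pivot pin, 130 mm from the bowl's centre
- cover (a joint): angle (rad) of the swing cover about the pin: 0 = shut over the bowl (stop); grows as it swings aside, anticlockwise seen from above (to the warmer's -y side), to a stop at 1.65; starts at 0 to 0.25
- cover_knob (a point): middle (z 118 mm) of the upright wooden knob on the cover: 18 mm in diameter, from z 97 to 139 mm, 142 mm from the pin's axis. The cover is a flat aluminium disc, 176 mm in diameter, z 92 to 97 mm, its centre 130 mm from the pin's axis; it only swings (cannot be lifted), has light friction and stays where it is left
- stir1 (a point): point in the bowl 42 mm from its centre on the side of the pivot pin, 10 mm above the floor: where stirring starts
- stir2 (a point): the same, a third of a turn farther clockwise seen from above
- stir3 (a point): the same, two thirds of a turn clockwise from stir1
- fork (a point): the rod's place, at the top (z 150 mm) of a fixed wooden fork; the hanging rod's origin lies here. Two level prongs, 14 mm wide, 12 mm thick, point to this frame's -x and end 22 mm in front of the rod; slot 22 mm wide, open at -x and above. Behind: crossbar and post, front face 51 mm back, on a foot 120 x 100 x 14 mm that reaches 10 mm in front of the rod. z up
- rod: wooden stirring rod, about 70 g, hanging upright in the fork by its collar, a disc 36 mm in diameter, 5 mm thick. Below: a round rod of 14 mm with an 18 mm ball at its foot. Above: a square head to grip, 22 x 22 mm (sides along x and y), 5 to 55 mm above the origin. Origin: centre of the collar's underside, z up the rod. Lift it a little and draw it out to the fork's -x, or lift it straight up
- rod_tip (a point): foot of the rod, 130 mm below its origin
- bead1: white ceramic inlay bead, a short cylinder 34 mm in diameter and 28 mm high with a dark dot (a blind mark, not an open hole) on each flat end; slick, about 45 g; origin at its middle, z along its axis; lies on the shelf, to be loaded (may be absent: 2 to 4 are present)
- bead2: white ceramic inlay bead, a short cylinder 34 mm in diameter and 28 mm high with a dark dot (a blind mark, not an open hole) on each flat end; slick, about 45 g; origin at its middle, z along its axis; lies on the shelf, to be loaded (may be absent: 2 to 4 are present)
- bead3: white ceramic inlay bead, a short cylinder 34 mm in diameter and 28 mm high with a dark dot (a blind mark, not an open hole) on each flat end; slick, about 45 g; origin at its middle, z along its axis; lies on the shelf, to be loaded (may be absent: 2 to 4 are present)
- bead4: white ceramic inlay bead, a short cylinder 34 mm in diameter and 28 mm high with a dark dot (a blind mark, not an open hole) on each flat end; slick, about 45 g; origin at its middle, z along its axis; lies on the shelf, to be loaded (may be absent: 2 to 4 are present)
- inbead1: white ceramic inlay bead, a short cylinder 34 mm in diameter and 28 mm high with a dark dot (a blind mark, not an open hole) on each flat end; slick, about 45 g; origin at its middle, z along its axis; in the bowl from the start
- inbead2: white ceramic inlay bead, a short cylinder 34 mm in diameter and 28 mm high with a dark dot (a blind mark, not an open hole) on each flat end; slick, about 45 g; origin at its middle, z along its axis; in the bowl from the start
- switch (a joint): angle in rad of the red-tipped toggle switch: 0 = off (leaning to its base's -x by 0.5 rad), 1.0 = on, fully over to its base's +x (stop); stiff hinge, needs about 1 N at the tip, stays where it is left
- switch_base: fixed black block of the toggle switch, 70 x 50 x 25 mm, origin under its centre on the shelf; the switch's hinge lies along its y axis, 22 mm above the shelf; its +x is the way to flip to on
- switch_tip (a point): centre of the red ball, 26 mm in diameter, at the end of the switch lever, 70 mm from its hinge (z 83 mm when off or on, 92 mm when upright)
- tiles: bystander: three blue tiles in a stack, 98 x 98 x 27 mm
- tub: bystander: closed white tub, 106 mm in diameter and 87 mm high, a silicone rib on its lid
- oak_block: bystander: oak block 60 x 120 x 45 mm
Not all that is in view belongs to the job. What is shaped like the bead1 but green or orange is not meant.

How it is judged:
On the way, in this order (a step that is already met when the one before it is completed fails the run):
1. the cover is swung aside, clear of the bowl (more than 1.4 rad) (value of joint cover above 1.4 rad), for 0.2 s.
2. every bead present is in the bowl (horizontal distance between each of bead1, bead2, bead3, bead4, inbead1, inbead2 and bowl_floor below 0.078 m and z of bead1 in the frame of bowl_floor between 0 and 0.05 m and z of bead2 in the frame of bowl_floor between 0 and 0.05 m and z of bead3 in the frame of bowl_floor between 0 and 0.05 m and z of bead4 in the frame of bowl_floor between 0 and 0.05 m and z of inbead1 in the frame of bowl_floor between 0 and 0.05 m and z of inbead2 in the frame of bowl_floor between 0 and 0.05 m and value of joint cover above 1 rad), for 0.2 s.
3. turn 1: the rod's tip, down among the beads, is next to the pivot pin (horizontal distance between rod_tip and stir1 below 0.03 m and z of rod_tip in the frame of bowl_floor below 0.02 m and angle between rod's own z axis and vertical below 0.6 rad), for 0.02 s.
4. turn 1: the rod's tip, down among the beads, is a third of a turn on, clockwise (horizontal distance between rod_tip and stir2 below 0.03 m and z of rod_tip in the frame of bowl_floor below 0.02 m and angle between rod's own z axis and vertical below 0.6 rad), for 0.02 s.
5. turn 1: the rod's tip, down among the beads, is two thirds of a turn on (horizontal distance between rod_tip and stir3 below 0.03 m and z of rod_tip in the frame of bowl_floor below 0.02 m and angle between rod's own z axis and vertical below 0.6 rad), for 0.02 s.
6. turn 2: the rod's tip, down among the beads, is next to the pivot pin (all of step 3), for 0.02 s.
7. turn 2: the rod's tip, down among the beads, is a third of a turn on, clockwise (all of step 4), for 0.02 s.
8. turn 2: the rod's tip, down among the beads, is two thirds of a turn on (all of step 5), for 0.02 s.
9. second turn finished: the rod's tip, down among the beads, is next to the pivot pin again, and beads have been moved (all of step 6 and distance of any of inbead1, inbead2 from where it was at the start of the episode above 0.02 m), for 0.02 s.
10. the rod hangs upright in its fork again (distance between rod and fork below 0.012 m and angle between rod's own z axis and vertical below 0.1 rad), for 0.2 s.
At the end, for the whole second after the job is handed in: Every bead present is in the bowl; the rod hangs at rest in its fork, collar within 12 mm of its place and within 0.1 rad of upright; the cover is shut to within 0.08 rad; the switch is over to more than 0.85 rad (all of step 10 and horizontal distance between each of bead1, bead2, bead3, bead4, inbead1, inbead2 and bowl_floor below 0.078 m and z of bead1 in the frame of bowl_floor between 0 and 0.05 m and z of bead2 in the frame of bowl_floor between 0 and 0.05 m and z of bead3 in the frame of bowl_floor between 0 and 0.05 m and z of bead4 in the frame of bowl_floor between 0 and 0.05 m and z of inbead1 in the frame of bowl_floor between 0 and 0.05 m and z of inbead2 in the frame of bowl_floor between 0 and 0.05 m and linear speed of rod below 0.03 m/s and value of joint cover below 0.08 rad and value of joint switch above 0.85 rad); the robot touches nothing.
It fails at once if the switch is flipped on while the cover is open (value of joint switch above 0.6 rad and value of joint cover above 0.3 rad).
It fails at once if the tile stack is moved more than 30 mm (distance of tiles from where it was at the start of the episode above 0.03 m).
It fails at once if the tub is moved more than 30 mm (distance of tub from where it was at the start of the episode above 0.03 m).
It fails at once if the oak block is moved more than 30 mm (distance of oak_block from where it was at the start of the episode above 0.03 m).
Of bead1, bead2, bead3, bead4 only 2 to 4 are there at a start; the rules pass over those that are not, and their reading is None.
At some moment in a run one of bead1, bead2, bead3, bead4 may be knocked a few centimetres aside while the robot is not near it.
It also fails if it takes over 210 s, if anything falls off the work surface, if the arm or the gripper's body presses on something with over 40 N, if the wrist force passes 120 N, or if a joint passes its speed limit or range.

## Working session

There is one attempt and no reset: what is moved stays moved. The work goes in short steps, Python scripts to look and compute and a tool call to move; the robot and the scene stay as the last step left them, time stands still between calls to the robot, and variables do not carry over. Pictures are saved under pics/ and viewed, and the job is handed in when it is done.

Besides the shell and the picture viewer there is one more tool, called after "Call:" in YAML: its name, and indented under it one key for each argument. send_rows: Moves the arm, as the interface text tells. Its arguments: {"type":"object","properties":{"steps":{"type":"array"},"gripper":{"type":"number"},"force":{"type":"number"}},"required":["steps"]}

```bash
ls; mkdir -p pics
python3 - <<'E'
from rig import *
import cv2,numpy as np
print(get_obs())
for n in ["scene","top","wrist"]:
    p,d=camera(n)
    cv2.imwrite(f"pics/{n}0.png",p[:,:,::-1]); np.save(f"{n}0.npy",d)
    print(n,camera_params(n))
E
```

```text
pics
{'time': 0.0, 'q': array([ 9.67522453e-01,  5.28485057e-01,  1.43390563e+00, -4.31157046e-06,
        1.18137993e+00, -1.78497323e-01]), 'joint_velocities': array([ 0.00110097, -0.00136183,  0.00079164,  0.00135382, -0.00039816,
       -0.00050907]), 'joint_torque': array([-4.73796626e-04, -4.40047967e+01, -1.76590294e+01,  6.33142982e-02,
        5.82370616e-02, -1.67531516e-04]), 'position': array([0.25712405, 0.56885663, 0.22155897]), 'tool_rot': array([ 0.14834152,  0.69151007, -0.14976648,  0.69092591]), 'ft_force': array([ 1.09847768, -1.08798177,  0.24688956]), 'moment': array([ 0.01168722, -0.02001414, -0.03630968]), 'grip_width': 0.08696269745967584}
scene {'intrinsics': array([[464.77608144,   0.        , 316.62407351],
       [  0.        , 464.77608144, 233.80908054],
       [  0.        ,   0.        ,   1.        ]]), 'position': array([ 0.95854702, -0.51983795,  1.0231479 ]), 'attitude': array([ 0.9000278 ,  0.29068048, -0.09231567, -0.31134005])}
top {'intrinsics': array([[438.37140752,   0.        , 327.33574625],
       [  0.        , 438.37140752, 237.4507845 ],
       [  0.        ,   0.        ,   1.        ]]), 'position': array([0.36282327, 0.06029195, 1.14290633]), 'attitude': array([ 0.71127815, -0.69583077,  0.06645374, -0.07407313])}
wrist {'intrinsics': array([[371.64829954,   0.        , 316.80413339],
       [  0.        , 371.64829954, 240.53496422],
       [  0.        ,   0.        ,   1.        ]]), 'T_tool_cam': array([[ 6.89524714e-04, -2.60055850e-01,  9.65593330e-01,
        -1.62613203e-01],
       [ 9.99999718e-01,  4.65648824e-04, -5.88684492e-04,
         6.00492005e-04],
       [-2.96536553e-04,  9.65593464e-01,  2.60056098e-01,
        -7.23499594e-02],
       [ 0.00000000e+00,  0.00000000e+00,  0.00000000e+00,
         1.00000000e+00]])}
```

View pics/scene0.png

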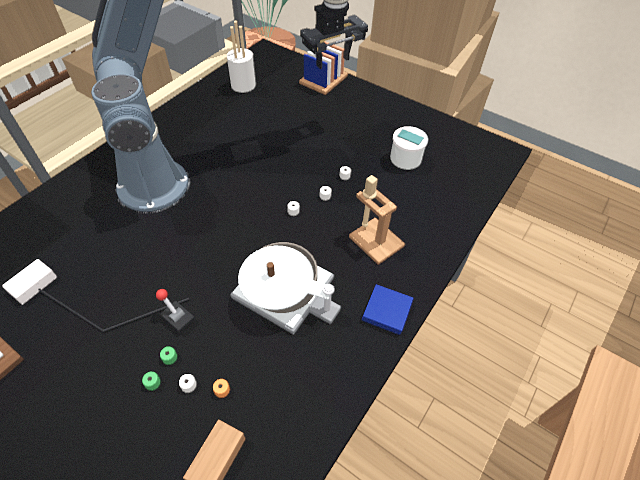

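View pics/top0.png

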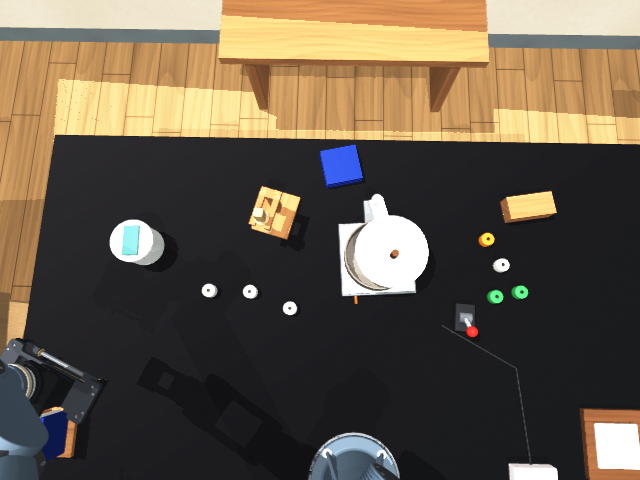

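View pics/wrist0.png

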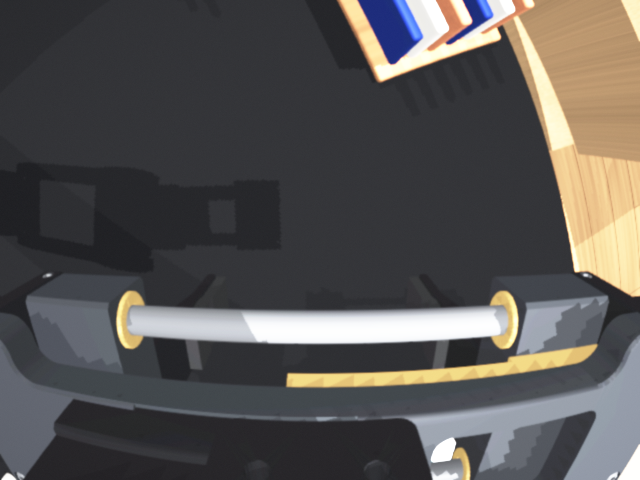

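The scene view shows four white beads: (293,208), (325,193) and (345,173) left of the warmer, and (187,383) among the green and orange ones. The top view shows the same four at (290,308), (250,292), (209,290) and (501,265). The cover is slightly open with its knob at (394,254) in the top view, the fork is at (272,212), and the switch's red tip is at (472,331). I'll measure these next.

```bash
cat > h.py <<'E'
import numpy as np,cv2
from scipy.spatial.transform import Rotation as R
from rig import *
def cam(n):
    c=camera_params(n); return c["intrinsics"],np.array(c["position"]),R.from_quat(c["attitude"]).as_matrix()
def ray(n,u,v):
    K,p,M=cam(n); d=M@np.array([(u-K[0,2])/K[0,0],(v-K[1,2])/K[1,1],1.]); return p,d
def onplane(n,u,v,z):
    p,d=ray(n,u,v); return p+d*(z-p[2])/d[2]
def proj(n,X):
    K,p,M=cam(n); c=M.T@(np.array(X)-p); return K[0,0]*c[0]/c[2]+K[0,2],K[1,1]*c[1]/c[2]+K[1,2]
def cloud(n,d):
    K,p,M=cam(n); v,u=np.mgrid[:480,:640]
    P=np.stack([(u-K[0,2])/K[0,0]*d,(v-K[1,2])/K[1,1]*d,d],-1)
    return P@M.T+p
def wristpt(pos,q,d,u,v,z=None):
    c=camera_params("wrist");K=c["intrinsics"];T=c["T_tool_cam"]
    a=np.array([u-K[0,2],v-K[1,2]])/K[0,0];r=np.hypot(*a)+1e-9
    dr=np.array([*(a/r*np.sin(r)),np.cos(r)]);M=R.from_quat(q).as_matrix()
    o=M@T[:3,3]+pos;D=M@T[:3,:3]@dr
    return o+D*(z-o[2])/D[2]
def pose():
    s=get_obs(); return np.array(s["position"]),R.from_quat(s["tool_rot"]).as_matrix(),s
def down(yaw):
    # tool x down, tool y at world angle yaw
    x=np.array([0,0,-1.]);y=np.array([np.cos(yaw),np.sin(yaw),0]);return np.stack([x,y,np.cross(x,y)],1)
def rel(target,yaw):
    p,M,s=pose();d=M.T@(np.array(target)-p)*100
    T=down(yaw);w=R.from_matrix(M.T@T).as_rotvec()
    w=np.degrees(w)/6
    return np.round(d,2),np.round(w,2)
def show(n,name,box=None,sc=1):
    p,d=camera(n);im=np.ascontiguousarray(p[:,:,::-1])
    if box: 
        x0,y0,x1,y1=box; im=cv2.resize(im[y0:y1,x0:x1],None,fx=sc,fy=sc,interpolation=cv2.INTER_CUBIC)
    cv2.imwrite(f"pics/{name}.png",im); return p,d
E
python3 - <<'E'
from h import *
np.set_printoptions(precision=4,suppress=True)
p,M,s=pose();print(M, np.degrees(np.arctan2(M[1,1],M[0,1])))
for n in ["top","scene"]:
    im=cv2.imread(f"pics/{n}0.png");d=np.load(f"{n}0.npy");P=cloud(n,d)
    hsv=cv2.cvtColor(im,cv2.COLOR_BGR2HSV)
    white=((hsv[...,1]<50)&(hsv[...,2]>120)).astype(np.uint8)
    c,l,st,ce=cv2.connectedComponentsWithStats(white)
    for i in range(1,c):
        if st[i,4]>60:
            q=P[l==i]; print(n,"white",st[i],ce[i].round(1),np.median(q,0),q[:,2].max())
    red=((hsv[...,1]>170)&(hsv[...,2]>120)&((hsv[...,0]<5)|(hsv[...,0]>174))).astype(np.uint8)
    c,l,st,ce=cv2.connectedComponentsWithStats(red)
    for i in range(1,c):
        if st[i,4]>40: print(n,"red",st[i],ce[i],np.median(P[l==i],0))
    blue=((hsv[...,1]>170)&(hsv[...,2]>80)&(abs(hsv[...,0].astype(int)-118)<10)).astype(np.uint8)
    c,l,st,ce=cv2.connectedComponentsWithStats(blue)
    for i in range(1,c):
        if st[i,4]>400: print(n,"blue",st[i],ce[i],np.median(P[l==i],0))
for (u,v) in [(209,290),(250,292),(290,308),(501,265)]: print(onplane("top",u,v,.028))
im=cv2.imread("pics/top0.png")
cv2.imwrite("pics/c1.png",cv2.resize(im[180:350,230:540],None,fx=2.5,fy=2.5,interpolation=cv2.INTER_CUBIC))
im=cv2.imread("pics/scene0.png")
cv2.imwrite("pics/c2.png",cv2.resize(im[150:410,130:430],None,fx=2.5,fy=2.3,interpolation=cv2.INTER_CUBIC))
E
```

```text
[[-0.0009  0.4122  0.9111]
 [-0.0013  0.9111 -0.4122]
 [-1.     -0.0016 -0.0003]] 65.65995125709027
top white [   0    0  222   44 6995] [115.6  15.7] [ 1.7039  1.0328 -0.5763] 1.1429063258116774
top white [ 486    0  154   48 5666] [561.7  18.2] [ 1.7067 -0.9173 -0.5563] 1.1429063258116774
top white [109  30  16  12  75] [117.7  36.4] [ 1.692   1.1042 -0.7065] -0.6630715110550687
top white [ 338  194   91  102 6418] [381.2 252.2] [ 0.5405 -0.0541  0.0959] 1.1429063258116774
top white [253 208  10   9  69] [257.3 211.7] [0.6063 0.2291 0.2048] 0.20911359237728522
top white [ 109  219   55   46 1455] [137.7 243.1] [0.5528 0.5348 0.0858] 1.1429063258116774
top white [493 258  17  14 177] [500.9 264.9] [ 0.5256 -0.3701  0.0267] 0.0329816480908558
top white [202 284  15  13 162] [208.9 290.1] [0.445  0.3723 0.0269] 1.1429063258116774
top white [243 285  15  14 161] [249.9 291.3] [0.444  0.2682 0.0274] 1.1429063258116774
top white [283 301  14  14 153] [289.5 307.8] [0.4049 0.1667 0.0273] 0.033800190258967744
top white [460 313  13  14 130] [466.2 318.3] [ 0.3897 -0.2717  0.0344] 0.0680167
[... 2904 characters left out ...]
[325.1 192.5] [0.4483 0.2626 0.0245] 0.031557033255499634
scene white [287 201  13  15 152] [293.1 207.8] [0.4087 0.1587 0.0244] 1.0231479040104792
scene white [ 231  242  110   90 5772] [285.  284.7] [ 0.5723 -0.0794  0.0956] 1.0231479040104792
scene white [   2  259   55   46 1275] [ 29.2 281. ] [ 0.0358 -0.4243  0.0335] 1.0231479040104792
scene white [163 298  22  24 190] [173.6 310.3] [ 0.3884 -0.2747  0.0349] 1.0231479040104792
scene white [179 374  17  19 253] [187.2 382.8] [ 0.5313 -0.3777  0.026 ] 1.0231479040104792
scene blue [304  55  23  33 449] [314.7127  71.0512] [0.099  0.6938 0.0643]
[0.4452 0.3723 0.028 ]
[0.4424 0.2677 0.028 ]
[0.4047 0.1647 0.028 ]
[ 0.5252 -0.37    0.028 ]
```

View pics/c1.png

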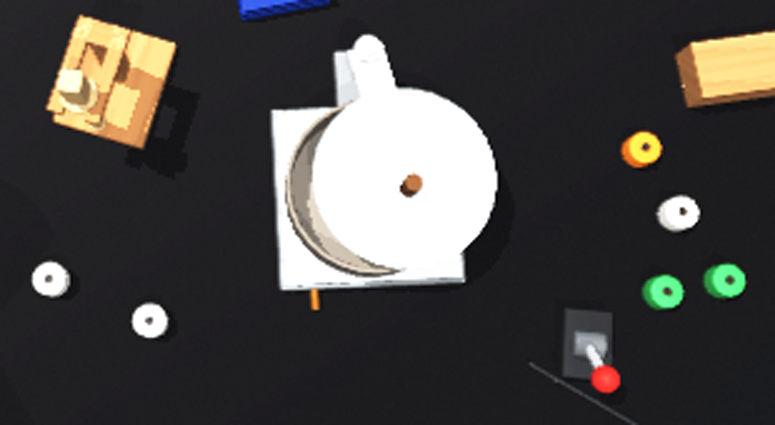

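View pics/c2.png

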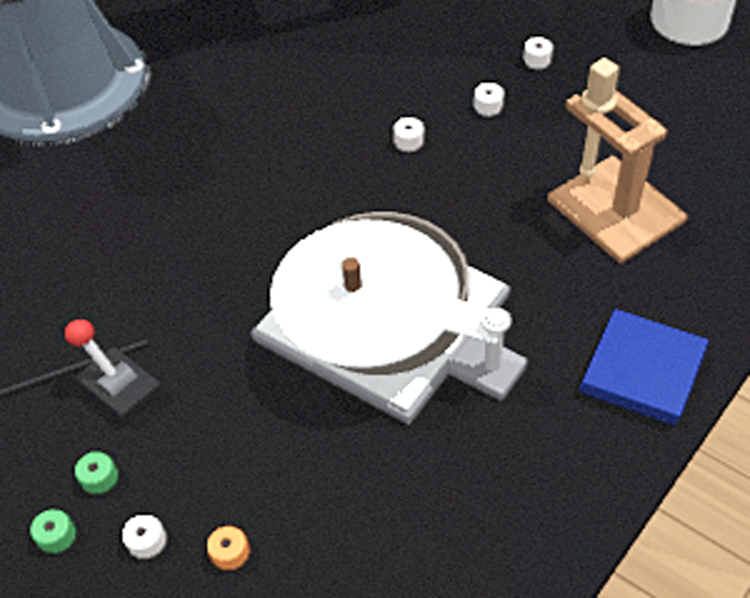

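Run:
```python
from h import *
np.set_printoptions(precision=4,suppress=True)
for n,pin,knob in [("top",(367/2.5+230,41/2.5+180),(412/2.5+230,183/2.5+180)),("scene",(496/2.5+130,318/2.3+150),(352/2.5+130,262/2.3+150))]:
    print(n,"pin",onplane(n,*pin,.112),"knobtop",onplane(n,*knob,.139))
    im=cv2.imread(f"pics/{n}0.png");d=np.load(f"{n}0.npy");P=cloud(n,d).reshape(-1,3)
    hsv=cv2.cvtColor(im,cv2.COLOR_BGR2HSV).reshape(-1,3)
    box=lambda x0,x1,y0,y1,z0,z1:(P[:,0]>x0)&(P[:,0]<x1)&(P[:,1]>y0)&(P[:,1]<y1)&(P[:,2]>z0)&(P[:,2]<z1)
    k=P[box(.38,.7,-.25,.12,.0935,.099)]; 
    (cx,cy),r=cv2.minEnclosingCircle(k[k[:,0]<.58][:,:2].astype(np.float32));print(" disc",cx,cy,r,len(k))
    k=P[box(.38,.7,-.25,.15,.02,.031)]
    rr=cv2.minAreaRect(k[k[:,0]<.62][:,:2].astype(np.float32));print(" plate",rr)
    k=P[box(.38,.7,-.25,.15,.076,.084)]; print(" rim",len(k),k.mean(0) if len(k) else 0); np.save(f"rim_{n}.npy",k)
    k=P[box(.5,.8,.12,.35,.134,.160)]; print(" forktop",len(k),cv2.minAreaRect(k[:,:2].astype(np.float32)))
    k=P[box(.5,.8,.12,.35,.009,.019)]; print(" foot",len(k),cv2.minAreaRect(k[:,:2].astype(np.float32)))
    k=P[box(.5,.8,.12,.35,.198,.212)]; print(" head",len(k),k.mean(0),cv2.minAreaRect(k[:,:2].astype(np.float32)))
    k=P[box(.32,.46,-.35,-.2,.02,.030)]; print(" swbase",len(k),k.mean(0),cv2.minAreaRect(k[:,:2].astype(np.float32)))
for a,b in [((471.8,331.3),None)]:
    print(onplane("top",*a,.083))
im=cv2.imread("pics/scene0.png");hsv=cv2.cvtColor(im,cv2.COLOR_BGR2HSV)
print(onplane("scene",162,295,.083))
```

```text
top pin [ 0.6755 -0.0446  0.112 ] knobtop [ 0.5313 -0.0836  0.139 ]
 disc 0.5445996522903442 -0.08179063349962234 0.08793755620718002 3483
 plate ((0.5039423108100891, -0.05479872226715088), (0.39998188614845276, 0.22597292065620422), 87.36065673828125)
 rim 217 [ 0.5227 -0.0045  0.0799]
 forktop 608 ((0.6319981813430786, 0.22067172825336456), (0.05106117203831673, 0.095456562936306), 74.45944213867188)
 foot 924 ((0.6551843285560608, 0.21245810389518738), (0.09831248223781586, 0.12076154351234436), 74.17073822021484)
 head 99 [0.6059 0.2276 0.2042] ((0.6063781976699829, 0.22779850661754608), (0.02139323577284813, 0.021739667281508446), 80.8068618774414)
 swbase 434 [ 0.4    -0.2771  0.0251] ((0.40516379475593567, -0.3005637228488922), (0.07195034623146057, 0.1283034086227417), 19.285127639770508)
scene pin [ 0.6706 -0.0468  0.112 ] knobtop [ 0.5355 -0.0851  0.139 ]
 disc 0.5439713597297668 -0.08323387056589127 0.08948515355587006 3348
 plate ((0.5073749423027039, -0.0545719712972641), (0.40064388513565063, 0.2316340059041977), 87.65896606445312)
 rim 166 [0.5428 0.0072 0.0793]
 forktop 553 ((0.631898820400238, 0.21898052096366882), (0.052601348608732224, 0.09792202711105347), 74.96704864501953)
 foot 1038 ((0.655958890914917, 0.21245935559272766), (0.10327140986919403, 0.12098781764507294), 74.22508239746094)
 head 72 [0.6078 0.2245 0.2032] ((0.6075733304023743, 0.22610461711883545), (0.02326790988445282, 0.022292951121926308), 85.3487777709961)
 swbase 478 [ 0.4002 -0.2831  0.0249] ((0.4143694341182709, -0.29204437136650085), (0.07338529080152512, 0.13997144997119904), 54.27744674682617)
[ 0.358  -0.2715  0.083 ]
[ 0.3604 -0.273   0.083 ]
```

Run:
```python
from h import *
np.set_printoptions(precision=4,suppress=True)
f=lambda u,v,z:onplane("top",u/2.5+230,v/2.5+180,z)[:2]
TL,BL,BR=f(272,110,.025),f(281,289,.025),f(465,282,.025)
print(TL,BL,BR,np.linalg.norm(TL-BL),np.linalg.norm(BR-BL),"centre",(TL+BR)/2)
print(np.degrees(np.arctan2(*(TL-BL)[::-1])),np.degrees(np.arctan2(*(BR-BL)[::-1]))+90)
for n in ("top","scene"):
    k=np.load(f"rim_{n}.npy"); 
    # rim ring fit, only pts near 80-88 from a guess
    from scipy.optimize import least_squares
    k=k[np.abs(np.hypot(k[:,0]-.543,k[:,1]+.05)-.085)<.012]
    r=least_squares(lambda p:np.hypot(k[:,0]-p[0],k[:,1]-p[1])-.0845,[.543,-.05],loss="soft_l1",f_scale=.002);print(n,r.x,len(k))
g=lambda u,v:onplane("top",u/2.5+230,v/2.5+180,.025)[:2]
q=[g(567,308),g(612,311),g(609,382),g(562,376)];print(q,sum(q)/4)
print(rel([.60,.0,.25],np.radians(65.66-0)))
```

```text
[0.6247 0.0458] [0.4388 0.0334] [ 0.45   -0.1528] 0.1863743838870132 0.1865322511153927 centre [ 0.5374 -0.0535]
3.8144684596437366 3.438597561295495
top [ 0.5396 -0.0543] 217
scene [ 0.5391 -0.0562] 163
[array([ 0.4262, -0.2549]), array([ 0.4242, -0.3   ]), array([ 0.3542, -0.294 ]), array([ 0.359 , -0.2476])] [ 0.3909 -0.2741]
(array([ -2.77, -37.72,  54.68]), array([-0.  , -0.  ,  0.02]))
```

```bash
cat >> h.py <<'E'
def plan(target,yawdeg,n=None,vmax=3.6,dec=1,wmax=1.0):
    """rows from measured pose straight to target/yaw; prints in calls of 8"""
    p,M,s=pose();T=np.array(target,float)
    Mt=down(np.radians(yawdeg)); w=R.from_matrix(M.T@Mt).as_rotvec()
    need=max(np.linalg.norm(T-p)*100/vmax,np.abs(np.degrees(w)).max()/6/wmax)
    n=n or max(1,int(np.ceil(need)))
    cur=p.copy();Mc=M.copy();rows=[]
    for i in range(n):
        k=n-i
        d=np.round(Mc.T@(T-cur)*100/k,dec)+0.
        ww=np.round(np.degrees(R.from_matrix(Mc.T@Mt).as_rotvec())/6/k,2)+0.
        rows.append([float(x) for x in d]+[float(x) for x in ww])
        cur=cur+Mc@d/100; Mc=Mc@R.from_rotvec(np.radians(ww*6)).as_matrix()
    print("from",p.round(4),"yaw",round(np.degrees(np.arctan2(M[1,1],M[0,1])),1),"q6",round(s["q"][5],2),"t",round(s["time"],2),"n",n)
    for i in range(0,n,8): print(str(rows[i:i+8]).replace(" ",""))
E
python3 - <<'E'
from h import *
plan([.533,-.086,.24],-74)
E
```

```text
from [0.2572 0.569  0.2218] yaw 65.7 q6 -0.18 t 0.15 n 24
[[-0.1,-2.0,2.2,0.97,0.0,0.0],[-0.1,-1.8,2.4,0.97,0.0,0.0],[-0.1,-1.5,2.5,0.97,0.0,0.0],[-0.1,-1.3,2.7,0.97,0.0,0.0],[-0.1,-1.0,2.8,0.97,0.0,0.0],[-0.1,-0.7,2.9,0.97,0.0,0.0],[-0.1,-0.4,2.9,0.97,0.0,0.0],[-0.1,-0.1,3.0,0.97,0.0,0.0]]
[[-0.1,0.2,3.0,0.97,0.0,0.0],[-0.1,0.5,2.9,0.97,0.0,0.0],[-0.1,0.8,2.8,0.97,0.0,0.0],[-0.1,1.1,2.8,0.97,0.0,0.0],[0.0,1.3,2.6,0.97,0.0,0.0],[-0.1,1.6,2.5,0.97,0.0,0.0],[0.0,1.8,2.3,0.97,0.0,0.0],[-0.1,2.1,2.1,0.97,0.0,0.0]]
[[0.0,2.3,1.9,0.97,0.0,0.0],[-0.1,2.4,1.7,0.97,0.0,0.0],[0.0,2.6,1.4,0.97,0.0,0.0],[-0.1,2.7,1.1,0.97,0.0,0.0],[0.0,2.8,0.8,0.97,0.0,0.0],[-0.1,2.9,0.6,0.97,0.0,0.0],[0.0,3.0,0.2,0.97,0.01,0.0],[-0.1,3.0,0.0,0.97,0.0,-0.01]]
```

Call:
send_rows:
  steps:
    - [[-0.3,-2.0,2.2,0.97,0,0],[-0.3,-1.8,2.4,0.97,0,0],[-0.3,-1.5,2.5,0.97,0,0],[-0.3,-1.3,2.7,0.97,0,0],[-0.1,-1.0,2.8,0.97,0,0],[-0.1,-0.7,2.9,0.97,0,0],[-0.1,-0.4,2.9,0.97,0,0],[-0.1,-0.1,3.0,0.97,0,0]]
  gripper: 0.5

```text
time: 0.82
position: [0.3467, 0.3451, 0.235]
tool_rot: [0.417, 0.571, -0.419, 0.57]
ft_force: [1.2, -0.3, -0.0]
grip_width: 0.0461
```

Call:
send_rows:
  steps:
    - [[-0.1,0.2,3.0,0.97,0.0,0.0],[-0.1,0.5,2.9,0.97,0.0,0.0],[-0.1,0.8,2.8,0.97,0.0,0.0],[-0.1,1.1,2.8,0.97,0.0,0.0],[0.0,1.3,2.6,0.97,0.0,0.0],[-0.1,1.6,2.5,0.97,0.0,0.0],[0.0,1.8,2.3,0.97,0.0,0.0],[-0.1,2.1,2.1,0.97,0.0,0.0]]

```text
time: 1.48
position: [0.4297, 0.1119, 0.2407]
tool_rot: [-0.615, -0.347, 0.618, -0.346]
ft_force: [0.7, 0.5, -0.6]
grip_width: 0.0439
```

Call:
send_rows:
  steps:
    - [[0.0,2.3,1.9,0.97,0.0,0.0],[-0.1,2.4,1.7,0.97,0.0,0.0],[0.0,2.6,1.4,0.97,0.0,0.0],[-0.1,2.7,1.1,0.97,0.0,0.0],[0.0,2.8,0.8,0.97,0.0,0.0],[-0.1,2.9,0.6,0.97,0.0,0.0],[0.0,3.0,0.2,0.97,0,0.0],[-0.1,3.0,0.0,0.97,0.0,0]]

```text
time: 2.15
position: [0.5017, -0.1256, 0.2439]
tool_rot: [-0.702, -0.059, 0.707, -0.059]
ft_force: [0.4, -0.1, 0.4]
grip_width: 0.0434
```

Run:
```python
from h import *
print(get_obs()["grip_width"])
plan([.533,-.086,.24],-74)
plan([.533,-.086,.112],-74,dec=2)
show("wrist","w1")
```

```text
0.04336793415199177
from [ 0.5017 -0.1256  0.2439] yaw -80.4 q6 0.95 t 2.15 n 2
[[0.2,-1.7,-1.9,-0.54,0.03,0.01],[0.2,-1.6,-1.9,-0.53,0.03,0.01]]
from [ 0.5017 -0.1256  0.2439] yaw -80.4 q6 0.95 t 2.15 n 4
[[3.29,-0.84,-0.96,-0.27,0.02,0.0],[3.3,-0.81,-0.97,-0.27,0.01,0.01],[3.29,-0.79,-0.99,-0.27,0.02,0.0],[3.3,-0.76,-1.01,-0.26,0.01,0.01]]
```

View pics/w1.png

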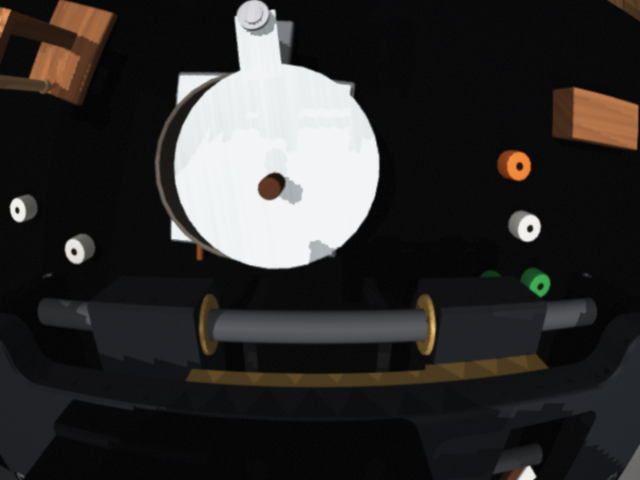

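The wrist view shows the knob at (270,187) and the pin top at (254,15), with the cover still slightly open.

Run:
```python
from h import *
p,M,s=pose();q=s["tool_rot"]
print("knob",wristpt(p,q,0,268,185,.139),"pin",wristpt(p,q,0,254,15,.112))
print(p,s["joint_velocities"].round(3))
plan([.533,-.086,.20],-74)
```

```text
knob [ 0.53812097 -0.09015839  0.139     ] pin [ 0.67123018 -0.05398381  0.112     ]
[ 0.50494372 -0.13194058  0.24449824] [ 0.05  -0.022  0.021  0.036 -0.022 -0.13 ]
from [ 0.5049 -0.1319  0.2445] yaw -80.8 q6 0.95 t 2.2 n 2
[[2.2,-2.1,-1.8,-0.57,0.02,-0.03],[2.2,-1.9,-1.8,-0.57,0.01,-0.02]]
```

Call:
send_rows:
  steps:
    - [[1.5,-1.3,-1.2,-0.3,0,0],[1.5,-1.3,-1.2,-0.3,0,0],[1.0,-1.0,-1.0,-0.3,0,0],[0,0,0,0,0,0],[0,0,0,0,0,0]]
  gripper: 0.52

```text
time: 2.62
position: [0.5339, -0.0944, 0.2024]
tool_rot: [-0.701, -0.086, 0.702, -0.092]
ft_force: [-0.5, -0.6, -0.2]
grip_width: 0.0416
```

Run:
```python
from h import *
p,M,s=pose();q=s["tool_rot"]
show("wrist","w2")
print(s["grip_width"])
plan([.535,-.0867,.112],-74,n=5,dec=2)
```

```text
0.04164802999305921
from [ 0.5337 -0.0943  0.2024] yaw -75.6 q6 0.95 t 2.67 n 5
[[1.81,-0.15,-0.07,-0.05,0.01,-0.01],[1.81,-0.15,-0.07,-0.05,0.0,-0.02],[1.81,-0.15,-0.07,-0.05,0.01,-0.01],[1.8,-0.15,-0.06,-0.06,0.0,-0.02],[1.81,-0.14,-0.07,-0.05,0.01,-0.01]]
```

View pics/w2.png

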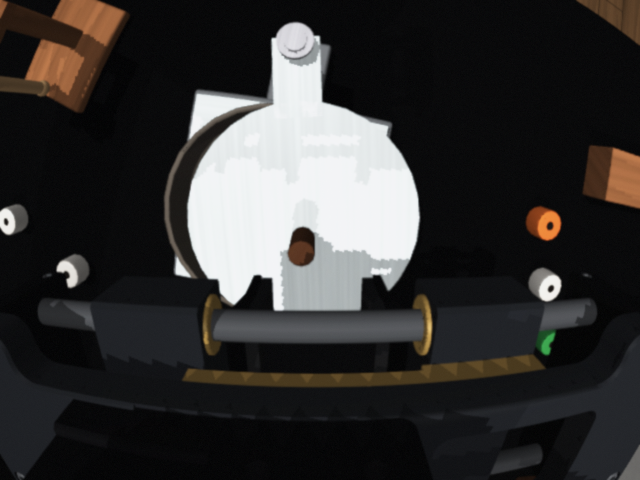

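Run:
```python
from h import *
p,M,s=pose();q=s["tool_rot"]
print("knob",wristpt(p,q,0,301,252,.139),"pin",wristpt(p,q,0,294,40,.112), M.round(3))
```

```text
knob [ 0.53268197 -0.08352295  0.139     ] pin [ 0.66704506 -0.0436673   0.112     ] [[-0.001  0.249 -0.968]
 [-0.008 -0.968 -0.249]
 [-1.     0.008  0.003]]
```

Call:
send_rows:
  steps:
    - [[0.5,-0.5,-0.1,0.0,0,0],[1.8,-0.4,-0.1,0,0,0],[1.8,0,0,0,0,0],[1.8,0,0,0,0,0],[1.8,0,0,0,0,0],[1.0,0,0,0,0,0],[0,0,0,0,0,0]]

```text
time: 3.25
position: [0.5348, -0.0855, 0.1171]
tool_rot: [0.704, 0.084, -0.699, 0.093]
ft_force: [0.2, 0.3, -0.9]
grip_width: 0.0421
```

```bash
cat >> h.py <<'E'
PIN=np.array([.6697,-.0463])
def arc(phi0,phi1,n,z,r=.142,rc=True,dec=2):
    """rows following the knob arc; yaw = phi - 270 (tangent)"""
    p,M,s=pose();cur=p.copy();Mc=M.copy();rows=[]
    for i in range(1,n+1):
        ph=np.radians(phi0+(phi1-phi0)*i/n)
        T=np.array([*(PIN+r*np.array([np.cos(ph),np.sin(ph)])),z]);Mt=down(ph-1.5*np.pi)
        d=np.round(Mc.T@(T-cur)*100,dec)+0.;ww=np.round(np.degrees(R.from_matrix(Mc.T@Mt).as_rotvec())/6,2)+0.
        rows.append([float(x) for x in d]+[float(x) for x in ww])
        cur=cur+Mc@d/100; Mc=Mc@R.from_rotvec(np.radians(ww*6)).as_matrix()
    print("from",p.round(4),"phi",np.degrees(np.arctan2(*(p[:2]-PIN)[::-1]))%360,"r",np.hypot(*(p[:2]-PIN)),"yaw",round(np.degrees(np.arctan2(M[1,1],M[0,1])),1),"F",s["ft_force"].round(1))
    for i in range(0,n,8): print(str(rows[i:i+8]).replace(" ",""))
E
python3 - <<'E'
from h import *
show("wrist","w3")
arc(196,282,32,.110)
E
```

```text
from [ 0.5351 -0.0856  0.1179] phi 196.2901480386529 r 0.14023402604807783 yaw -75.6 F [-0.5  0.8 -0.2]
[[0.8,0.59,0.15,-0.71,-0.06,-0.15],[0.0,0.66,-0.02,-0.45,0.0,0.0],[0.0,0.67,-0.01,-0.45,0.0,0.0],[0.0,0.66,-0.02,-0.45,0.0,0.0],[0.0,0.67,-0.01,-0.45,0.0,0.0],[0.0,0.67,-0.02,-0.44,0.0,0.0],[0.0,0.66,-0.01,-0.45,0.0,0.0],[0.0,0.67,-0.02,-0.45,0.0,0.0]]
[[0.0,0.66,-0.02,-0.45,0.0,0.0],[0.0,0.67,-0.01,-0.44,0.0,0.0],[0.0,0.67,-0.02,-0.45,0.0,0.0],[0.0,0.66,-0.01,-0.45,0.0,0.0],[0.0,0.67,-0.02,-0.45,0.0,0.0],[0.0,0.66,-0.01,-0.45,0.0,0.0],[0.0,0.67,-0.02,-0.44,0.0,0.01],[0.0,0.66,-0.02,-0.45,0.0,0.0]]
[[0.0,0.67,-0.01,-0.45,0.0,0.0],[0.0,0.67,-0.02,-0.45,0.0,0.0],[0.0,0.66,-0.01,-0.45,0.0,0.0],[0.0,0.67,-0.02,-0.44,0.0,0.0],[0.0,0.66,-0.01,-0.45,0.0,0.0],[0.0,0.67,-0.02,-0.45,0.0,0.0],[0.0,0.66,-0.01,-0.45,0.0,0.0],[0.0,0.67,-0.02,-0.45,0.0,0.0]]
[[0.0,0.67,-0.02,-0.44,0.0,0.0],[0.0,0.66,-0.01,-0.45,0.0,0.0],[0.0,0.67,-0.02,-0.45,0.0,0.0],[0.0,0.66,-0.01,-0.45,0.0,0.0],[0.0,0.67,-0.02,-0.45,0.0,0.0],[0.0,0.67,-0.01,-0.44,0.0,0.0],[0.0,0.66,-0.02,-0.45,0.0,0.0],[0.0,0.67,-0.01,-0.45,0.0,0.0]]
```

View pics/w3.png

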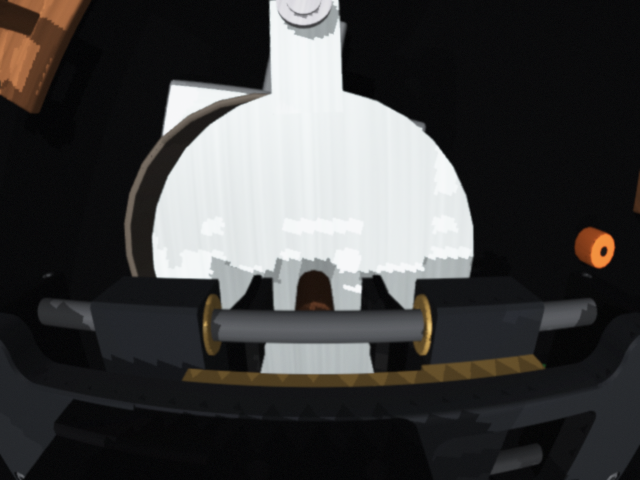

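The knob sits between the open fingers, so I'll swing along the arc.

Call:
send_rows:
  steps:
    - [[0.4,0.6,0.1,-0.5,0,-0.1],[0.4,0.67,0,-0.45,0,0],[0,0.67,0,-0.45,0,0],[0,0.67,0,-0.45,0,0],[0,0.67,0,-0.45,0,0],[0,0.67,0,-0.45,0,0],[0,0.67,0,-0.45,0,0],[0,0.67,0,-0.45,0,0]]

```text
time: 3.97
position: [0.5569, -0.1333, 0.1186]
tool_rot: [0.674, 0.224, -0.666, 0.229]
ft_force: [-0.2, 1.4, -1.2]
grip_width: 0.0417
```

Run:
```python
from h import *
arc(0,0,1,.110)
```

```text
from [ 0.5569 -0.1333  0.1186] phi 217.6299120842574 r 0.14244061943803837 yaw -52.6 F [-0.2  1.4 -1.2]
[[1.17,8.54,-25.52,-23.77,0.09,-0.14]]
```

Call:
send_rows:
  steps:
    - [[0.1,0.67,0,-0.45,0,-0.05],[0.1,0.67,0,-0.45,0,0],[0.1,0.67,0,-0.45,0,0],[0.1,0.67,0,-0.45,0,0],[0,0.67,0,-0.45,0,0],[0,0.67,0,-0.45,0,0],[0,0.67,0,-0.45,0,0],[0,0.67,0,-0.45,0,0]]

```text
time: 4.63
position: [0.5975, -0.1705, 0.1254]
tool_rot: [0.617, 0.35, -0.608, 0.356]
ft_force: [-0.8, 0.2, 0.3]
grip_width: 0.0419
```

Run:
```python
from h import *
arc(0,0,1,.110)
```

```text
from [ 0.5975 -0.1705  0.1254] phi 239.8121846732256 r 0.14367052111680373 yaw -30.0 F [-0.8  0.2  0.3]
[[1.88,12.31,-21.46,-20.0,0.09,-0.16]]
```

Call:
send_rows:
  steps:
    - [[0.5,0,0,0,0,-0.1],[0.5,0,0,0,0,0],[0.4,0,0,0,0,0],[0,0,0,0,0,0]]

```text
time: 4.97
position: [0.5994, -0.1715, 0.1143]
tool_rot: [0.617, 0.351, -0.609, 0.354]
ft_force: [0.0, 1.1, 0.2]
grip_width: 0.0418
```

Run:
```python
from h import *
arc(0,0,1,.110)
p,M,s=pose();print(M.round(3))
show("wrist","w4")
```

```text
from [ 0.5994 -0.1715  0.1143] phi 240.68378472001143 r 0.14358200104872296 yaw -30.2 F [0.  1.1 0.2]
[[0.71,12.06,-21.49,-20.03,0.05,-0.14]]
[[ 0.012  0.864 -0.503]
 [ 0.002 -0.503 -0.864]
 [-1.     0.009 -0.008]]
```

View pics/w4.png

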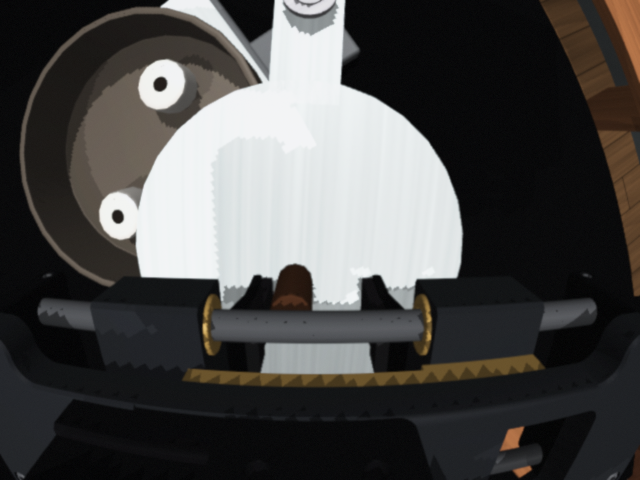

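Call:
send_rows:
  steps:
    - [[0.2,0.67,-0.05,-0.45,0,0],[0.2,0.67,-0.05,-0.45,0,0],[0.1,0.67,0,-0.45,0,0],[0.1,0.67,0,-0.45,0,0],[0.1,0.67,0,-0.45,0,0],[0.1,0.67,0,-0.45,0,0],[0.1,0.67,0,-0.45,0,0],[0.1,0.67,0,-0.45,0,0]]

```text
time: 5.68
position: [0.6451, -0.1859, 0.104]
tool_rot: [0.534, 0.467, -0.531, 0.463]
ft_force: [-0.7, -0.5, 0.3]
grip_width: 0.0421
```

Run:
```python
from h import *
arc(0,0,1,.110)
```

```text
from [ 0.6451 -0.1859  0.104 ] phi 260.0213948859101 r 0.14175798139664036 yaw -7.7 F [-0.7 -0.5  0.3]
[[-0.49,14.63,-16.07,-16.28,-0.06,-0.06]]
```

Call:
send_rows:
  steps:
    - [[-0.2,0.67,0,-0.4,0,0],[-0.2,0.67,0,-0.4,0,0],[-0.1,0.67,0,-0.4,0,0],[0,0.67,0,-0.4,0,0],[0,0.67,0,-0.4,0,0],[0,0.67,0,-0.4,0,0],[0,0.67,0,-0.4,0,0],[0,0.6,0,-0.4,0,0]]

```text
time: 6.35
position: [0.6942, -0.1841, 0.1066]
tool_rot: [0.443, 0.556, -0.443, 0.546]
ft_force: [0.1, -1.0, 0.5]
grip_width: 0.0421
```

Call:
send_rows:
  steps:
    - [[0,0.6,0,-0.2,0,0],[0,0.5,0,0,0,0],[0,0.4,0,0,0,0],[0,0,0,0,0,0]]

```text
time: 6.68
position: [0.7, -0.1827, 0.1057]
tool_rot: [0.43, 0.567, -0.443, 0.545]
ft_force: [0.2, -0.2, 0.7]
grip_width: 0.0415
```

Run:
```python
from h import *
arc(0,0,1,.110)
show("wrist","w5"); show("top","t5")
```

```text
from [ 0.7    -0.1827  0.1057] phi 282.5332836552263 r 0.13973594696347547 yaw 13.7 F [ 0.2 -0.2  0.7]
[[-0.77,14.06,-10.62,-12.72,-0.33,0.19]]
```

View pics/w5.png

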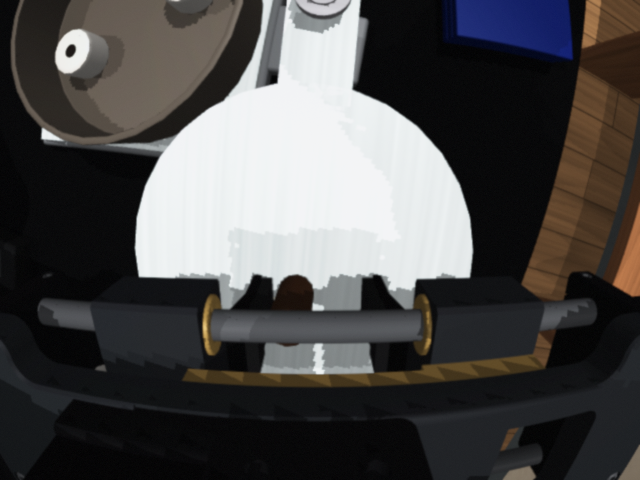

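View pics/t5.png

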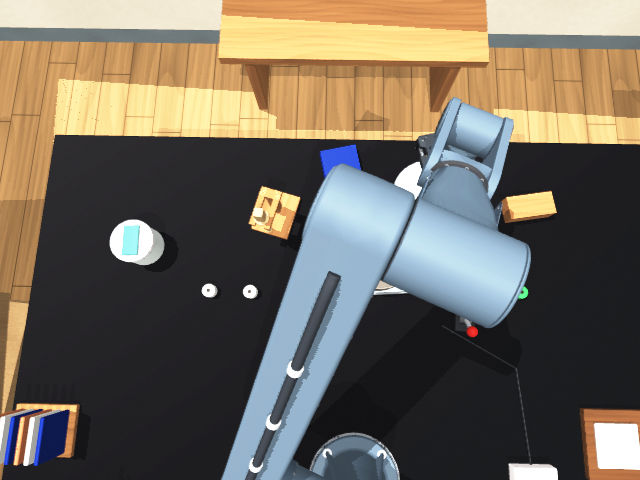

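The top and wrist views show the cover swung over to its stop, with the knob trapped at the left finger at (292,310) in the wrist view. I'll lift clear and go to the bead among the coloured ones.

Call:
send_rows:
  steps:
    - [[-1,-0.6,0,0,0,0],[-2.5,0,0,0,0,0],[-3,0,0,0,0,0],[-3,0,0,0,0,0],[-2,0,0,0,0,0]]

```text
time: 7.2
position: [0.695, -0.1818, 0.2188]
tool_rot: [0.431, 0.571, -0.443, 0.54]
ft_force: [0.3, 0.1, 0.8]
grip_width: 0.0418
```

Run:
```python
from h import *
plan([.527,-.372,.17],-60)
```

```text
from [ 0.695  -0.1818  0.2188] yaw 13.6 q6 -0.65 t 7.2 n 13
[[0.4,-1.6,1.1,0.94,0.0,0.04],[0.4,-1.5,1.3,0.94,0.0,0.04],[0.4,-1.3,1.4,0.94,0.0,0.04],[0.4,-1.2,1.5,0.94,0.0,0.03],[0.4,-1.0,1.7,0.94,0.0,0.03],[0.4,-0.9,1.7,0.95,0.01,0.04],[0.4,-0.7,1.8,0.94,0.0,0.03],[0.4,-0.5,1.9,0.95,0.01,0.04]]
[[0.4,-0.3,1.9,0.94,0.0,0.03],[0.4,-0.1,2.0,0.95,0.01,0.04],[0.3,0.0,2.0,0.94,0.0,0.03],[0.4,0.3,1.9,0.95,0.01,0.04],[0.3,0.4,1.9,0.94,0.0,0.03]]
```

Call:
send_rows:
  steps:
    - [[0.2,-1.6,1.1,0.94,0,0.04],[0.2,-1.5,1.3,0.94,0,0.04],[0.2,-1.3,1.4,0.94,0,0.04],[0.2,-1.2,1.5,0.94,0,0.04],[0.2,-1.0,1.7,0.94,0,0.04],[0.3,-0.9,1.7,0.94,0,0.04],[0.3,-0.7,1.8,0.94,0,0.04],[0.3,-0.5,1.9,0.94,0,0.04]]
  gripper: 0.35

```text
time: 7.87
position: [0.5981, -0.2981, 0.2187]
tool_rot: [0.63, 0.331, -0.614, 0.341]
ft_force: [-0.6, -0.0, 0.9]
grip_width: 0.0564
```

Call:
send_rows:
  steps:
    - [[0.3,-0.3,1.9,0.94,0,0.04],[0.3,-0.1,2.0,0.94,0,0.04],[0.3,0,2.0,0.94,0,0.04],[0,0,1.0,0.5,0,0],[0,0,0,0,0,0],[0,0,0,0,0,0]]

```text
time: 8.37
position: [0.546, -0.3525, 0.2133]
tool_rot: [0.687, 0.204, -0.66, 0.224]
ft_force: [0.3, 0.2, -0.1]
grip_width: 0.0564
```

Run:
```python
from h import *
plan([.527,-.372,.17],-60)
p,M,s=pose();print(M.round(3),s["grip_width"])
show("wrist","w6");show("top","t6")
```

```text
from [ 0.546  -0.3525  0.2133] yaw -54.8 q6 0.19 t 8.37 n 2
[[2.1,0.2,1.4,0.44,-0.14,-0.18],[2.2,0.2,1.4,0.44,-0.14,-0.18]]
[[ 0.045  0.577 -0.816]
 [-0.016 -0.816 -0.578]
 [-0.999  0.039 -0.028]] 0.05635642228715023
```

View pics/w6.png

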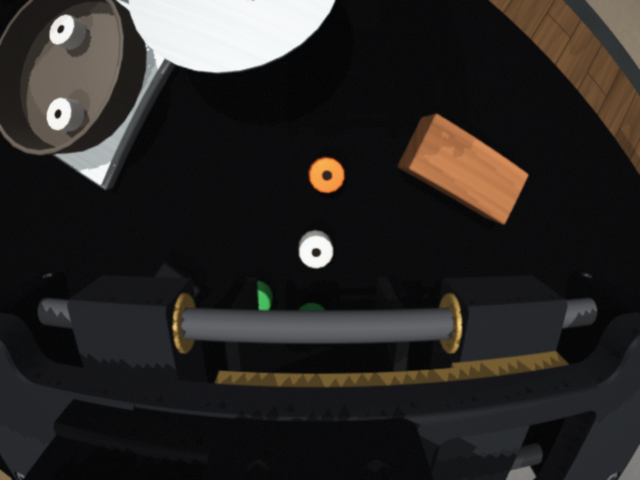

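View pics/t6.png

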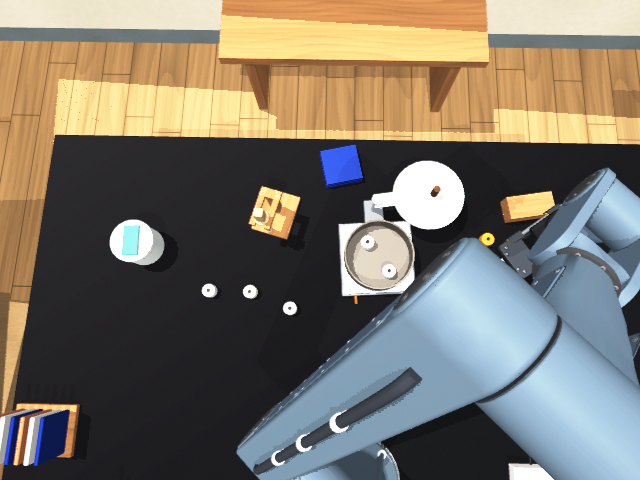

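The top view shows the bowl open with two beads inside, at (368,242) and (389,271), and the cover aside. In the wrist view, the round pieces near the tool are white (316,250), orange (327,175) and green (264,296) and (312,308). Only the white one fits the description. I'll confirm it in a crop.

Run:
```python
from h import *
np.set_printoptions(precision=4,suppress=True)
p,M,s=pose();q=s["tool_rot"]
im=cv2.imread("pics/w6.png");cv2.imwrite("pics/c6.png",cv2.resize(im[130:330,220:420],None,fx=3,fy=3))
for z in (0.028,): print(wristpt(p,q,0,317,252,z))
T=wristpt(p,q,0,317,252,.028)
plan([T[0],T[1],.12],-60,n=3,dec=2)
# bowl from top image
g=cv2.imread("pics/t6.png")
for u,v in [(368,242),(389,271)]: print("inbead",onplane("top",u,v,.058))
P=cloud("top",np.load("top0.npy"))
```

```text
[ 0.5259 -0.3743  0.028 ]
from [ 0.5466 -0.3521  0.2133] yaw -54.7 q6 0.19 t 8.47 n 3
[[3.09,0.08,1.08,0.3,-0.09,-0.12],[3.1,0.15,1.04,0.3,-0.1,-0.12],[3.1,0.23,1.0,0.29,-0.09,-0.13]]
inbead [ 0.572  -0.0281  0.058 ]
inbead [ 0.4998 -0.0805  0.058 ]
```

View pics/c6.png

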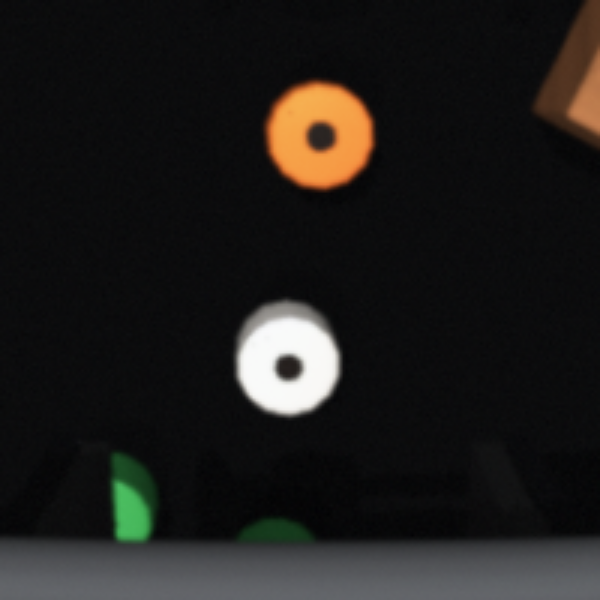

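The crop confirms the white bead, a plain cylinder with a dark dot in the middle of its top, next to the orange one.

Call:
send_rows:
  steps:
    - [[3.0,0.1,1.0,0.3,-0.1,-0.12],[3.0,0.2,1.0,0.3,-0.1,-0.12],[3.0,0.2,1.0,0.3,-0.1,-0.12],[3.0,0,0,0,0,0],[2.0,0,0,0,0,0],[0,0,0,0,0,0],[0,0,0,0,0,0]]

```text
time: 9.05
position: [0.5377, -0.3728, 0.0737]
tool_rot: [0.685, 0.182, -0.679, 0.191]
ft_force: [-0.7, 0.8, -0.2]
grip_width: 0.0563
```

Run:
```python
from h import *
plan([.526,-.373,.006],-60,n=4,dec=2)
```

```text
from [ 0.5377 -0.3728  0.0737] yaw -59.4 q6 0.26 t 9.05 n 4
[[1.69,-0.17,0.26,0.02,-0.01,-0.03],[1.69,-0.16,0.26,0.02,-0.01,-0.03],[1.69,-0.16,0.26,0.03,-0.01,-0.04],[1.69,-0.14,0.26,0.02,-0.01,-0.03]]
```

Call:
send_rows:
  steps:
    - [[0.5,-0.4,0.6,0,0,0],[1.0,-0.2,0.4,0,0,0],[1.5,0,0,0,0,0],[1.5,0,0,0,0,0],[1.2,0,0,0,0,0],[0,0,0,0,0,0],[0,0,0,0,0,0]]

```text
time: 9.63
position: [0.5306, -0.3754, 0.0216]
tool_rot: [0.687, 0.179, -0.676, 0.197]
ft_force: [1.1, 0.3, 0.6]
grip_width: 0.0562
```

Run:
```python
from h import *
plan([.526,-.373,.005],-60,n=1,dec=2)
show("wrist","w7")
```

```text
from [ 0.5306 -0.3754  0.0216] yaw -59.1 q6 0.24 t 9.63 n 1
[[1.64,-0.49,0.28,0.14,-0.08,-0.27]]
```

View pics/w7.png

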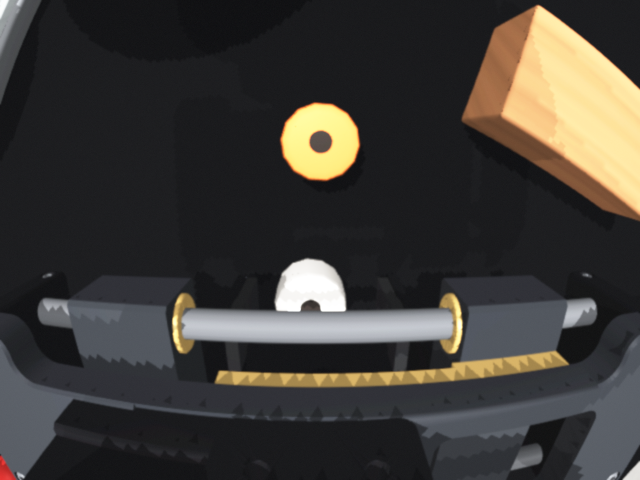

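Call:
send_rows:
  steps:
    - [[0.8,-0.2,0.2,0,0,-0.15],[0.9,-0.2,0.1,0,0,-0.1],[0,0,0,0,0,0],[0,0,0,0,0,0]]

```text
time: 10.02
position: [0.5271, -0.375, 0.0056]
tool_rot: [0.685, 0.188, -0.678, 0.189]
ft_force: [0.5, -0.5, -0.9]
grip_width: 0.0566
```

Call:
send_rows:
  steps:
    - [[0,0,0,0,0,0],[0,0,0,0,0,0],[0,0,0,0,0,0],[0,0,0,0,0,0],[0,0,0,0,0,0]]
  gripper: 1.0
  force: 15

```text
time: 10.43
position: [0.5273, -0.3752, 0.0059]
tool_rot: [0.685, 0.187, -0.678, 0.189]
ft_force: [0.4, -0.1, -0.7]
grip_width: 0.0336
```

Bead gripped (opening 33.6 mm). I'll lift it and carry it to a free spot in the bowl.

Call:
send_rows:
  steps:
    - [[-2,0,0,0,0,0],[-3,0,0,0,0,0],[-3,0,0,0,0,0],[-3,0,0,0,0,0],[-3,0,0,0,0,0],[-1,0,0,0,0,0]]

```text
time: 10.93
position: [0.5231, -0.3726, 0.1566]
tool_rot: [0.683, 0.191, -0.68, 0.185]
ft_force: [0.7, -1.4, 0.0]
grip_width: 0.0333
```

Run:
```python
from h import *
print(get_obs()["grip_width"])
plan([.566,-.091,.16],35.5)
```

```text
0.03334559722274291
from [ 0.5231 -0.3726  0.1566] yaw -59.1 q6 0.23 t 10.93 n 16
[[0.0,-1.4,-1.1,-0.99,-0.01,0.0],[0.0,-1.2,-1.3,-0.99,-0.01,0.0],[0.0,-1.1,-1.4,-0.98,-0.01,0.0],[0.0,-1.0,-1.5,-0.99,-0.01,0.0],[0.0,-0.8,-1.6,-0.98,-0.01,0.0],[0.0,-0.6,-1.7,-0.99,-0.01,0.0],[0.0,-0.5,-1.7,-0.98,-0.01,0.0],[0.0,-0.3,-1.8,-0.99,0.0,0.0]]
[[0.0,-0.1,-1.8,-0.98,-0.01,0.0],[0.0,0.1,-1.8,-0.99,-0.01,0.0],[0.0,0.3,-1.7,-0.98,0.0,0.0],[0.0,0.4,-1.7,-0.99,-0.01,0.0],[-0.1,0.6,-1.7,-0.98,0.0,0.0],[0.0,0.8,-1.6,-0.99,-0.01,0.0],[-0.1,0.9,-1.5,-0.98,0.0,0.01],[0.0,1.1,-1.3,-0.99,-0.01,0.0]]
```

Call:
send_rows:
  steps:
    - [[0,-1.4,-1.1,-0.98,0,0],[0,-1.2,-1.3,-0.98,0,0],[0,-1.1,-1.4,-0.98,0,0],[0,-1.0,-1.5,-0.98,0,0],[0,-0.8,-1.6,-0.98,0,0],[0,-0.6,-1.7,-0.98,0,0],[0,-0.5,-1.7,-0.98,0,0],[0,-0.3,-1.8,-0.98,0,0]]

```text
time: 11.6
position: [0.544, -0.2312, 0.1597]
tool_rot: [0.545, 0.451, -0.54, 0.455]
ft_force: [0.7, 0.5, -0.2]
grip_width: 0.0334
```

Call:
send_rows:
  steps:
    - [[0,-0.1,-1.8,-0.98,0,0],[0,0.1,-1.8,-0.98,0,0],[0,0.3,-1.7,-0.98,0,0],[0,0.4,-1.7,-0.98,0,0],[0,0.6,-1.7,-0.98,0,0],[0,0.7,-1.5,-0.98,0,0],[0,0.5,-0.8,-0.6,0,0],[0,0,0,0,0,0]]

```text
time: 12.27
position: [0.5521, -0.1054, 0.1547]
tool_rot: [0.35, 0.617, -0.346, 0.614]
ft_force: [0.6, -0.5, -0.8]
grip_width: 0.0334
```

Run:
```python
from h import *
show("wrist","w8")
plan([.566,-.091,.10],35.5,dec=2)
```

```text
from [ 0.552  -0.1061  0.1546] yaw 30.9 q6 -0.93 t 12.32 n 2
[[2.73,0.98,-0.27,-0.39,-0.03,-0.02],[2.74,0.99,-0.25,-0.38,-0.03,-0.01]]
```

View pics/w8.png

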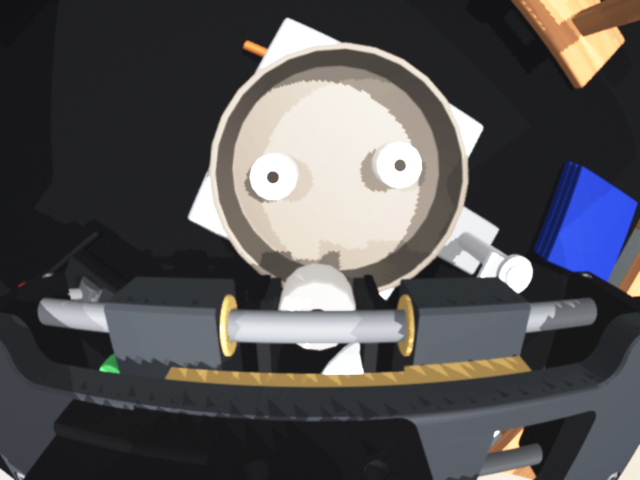

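The wrist view shows the bowl with beads at (273,177) and (399,165), and the held bead at (317,300). The free half lies toward the tool.

Run:
```python
from h import *
p,M,s=pose();q=s["tool_rot"]
for u,v in [(273,177),(399,165)]: print("in",wristpt(p,q,0,u,v,.058).round(4))
pts=np.array([wristpt(p,q,0,u,v,.08)[:2] for u,v in [(211,165),(466,165),(345,44),(250,83),(432,85),(222,222)]])
from scipy.optimize import least_squares
r=least_squares(lambda x:np.hypot(*(pts-x[:2]).T)-.087,[.54,-.054]);print(r.x,r.fun.round(4))
plan([.566,-.091,.10],35.5,dec=2)
```

```text
in [ 0.5004 -0.0797  0.058 ]
in [ 0.5719 -0.0264  0.058 ]
[ 0.54067875 -0.05480201] [-0.0006 -0.0027  0.001  -0.0008 -0.0009 -0.0022]
from [ 0.552  -0.1061  0.1546] yaw 30.9 q6 -0.93 t 12.32 n 2
[[2.73,0.98,-0.27,-0.39,-0.03,-0.02],[2.74,0.99,-0.25,-0.38,-0.03,-0.01]]
```

Call:
send_rows:
  steps:
    - [[0.5,1.0,-0.3,-0.4,0,0],[1.0,0.9,-0.2,-0.3,0,0],[1.5,0,0,0,0,0],[1.5,0,0,0,0,0],[1.5,0,0,0,0,0],[1.5,0,0,0,0,0],[0,0,0,0,0,0],[0,0,0,0,0,0]]

```text
time: 12.98
position: [0.5712, -0.093, 0.0716]
tool_rot: [0.327, 0.628, -0.323, 0.628]
ft_force: [-0.1, 0.1, -0.3]
grip_width: 0.0339
```

Run:
```python
from h import *
plan([.564,-.088,.042],35.5,dec=2)
```

```text
from [ 0.5712 -0.093   0.0716] yaw 35.2 q6 -0.98 t 12.98 n 1
[[2.96,-0.32,-0.82,-0.04,-0.02,-0.05]]
```

Call:
send_rows:
  steps:
    - [[0.6,-0.2,-0.4,0,0,0],[1.2,-0.1,-0.4,0,0,0],[1.2,0,0,0,0,0],[0,0,0,0,0,0],[0,0,0,0,0,0]]

```text
time: 13.4
position: [0.566, -0.0888, 0.0417]
tool_rot: [0.328, 0.626, -0.323, 0.63]
ft_force: [0.0, 0.4, -0.5]
grip_width: 0.0335
```

Call:
send_rows:
  steps:
    - [[0,0,0,0,0,0],[0,0,0,0,0,0],[0,0,0,0,0,0],[-1,0,0,0,0,0],[-2.5,0,0,0,0,0],[-3,0,0,0,0,0],[-3,0,0,0,0,0],[-3,0,0,0,0,0]]
  gripper: 0.42

```text
time: 14.07
position: [0.5622, -0.0886, 0.1711]
tool_rot: [0.327, 0.629, -0.323, 0.627]
ft_force: [0.7, 1.0, 0.0]
grip_width: 0.0504
```

Run:
```python
from h import *
show("wrist","w9")
plan([.406,.163,.10],35.5)
```

```text
from [ 0.5662 -0.0898  0.1777] yaw 35.2 q6 -0.97 t 14.12 n 9
[[0.8,0.2,-3.3,-0.01,0.01,-0.01],[0.9,0.2,-3.3,0.0,0.01,-0.01],[0.9,0.1,-3.3,-0.01,0.0,-0.01],[0.8,0.2,-3.3,0.0,0.01,-0.01],[0.9,0.2,-3.3,-0.01,0.0,-0.01],[0.8,0.1,-3.4,0.0,0.01,-0.01],[0.9,0.2,-3.3,-0.01,0.0,-0.01],[0.8,0.2,-3.4,0.0,0.01,-0.02]]
[[0.9,0.1,-3.3,-0.01,0.0,-0.01]]
```

View pics/w9.png

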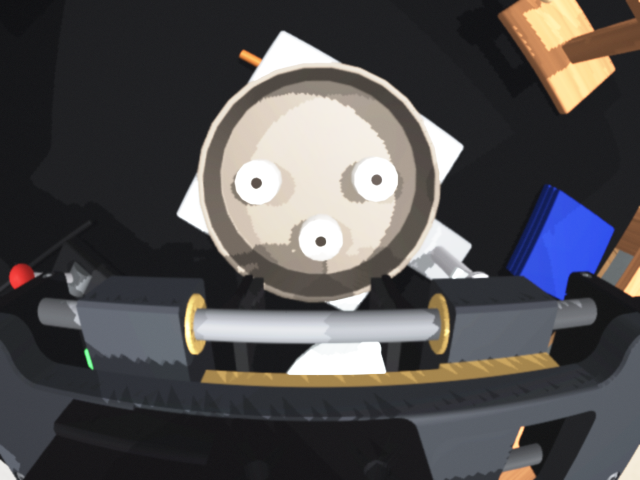

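The bead stands in the bowl at (321,241), beside the first two. Next is bead C near (0.406, 0.163).

Call:
send_rows:
  steps:
    - [[0,0.2,-3.0,0,0,0],[0,0.2,-3.3,0,0,0],[0,0.2,-3.3,0,0,0],[0.5,0.2,-3.3,0,0,0],[0.5,0.2,-3.3,0,0,0],[0.5,0.2,-3.3,0,0,0],[0.5,0.2,-3.3,0,0,0],[0.5,0,-2.0,0,0,0]]
  gripper: 0.3

```text
time: 14.78
position: [0.4437, 0.1213, 0.1627]
tool_rot: [0.334, 0.608, -0.322, 0.644]
ft_force: [0.5, -0.3, -0.0]
grip_width: 0.0608
```

Call:
send_rows:
  steps:
    - [[0,0,0,0,0,0],[0,0,0,0,0,0]]

```text
time: 14.95
position: [0.4396, 0.1245, 0.1635]
tool_rot: [0.332, 0.61, -0.321, 0.644]
ft_force: [0.1, -0.5, 0.5]
grip_width: 0.0608
```

Run:
```python
from h import *
p,M,s=pose();np.save("pw10.npy",np.r_[p,s["tool_rot"]])
show("wrist","w10");show("top","t10")
plan([.406,.163,.10],35.5)
print(get_obs()["position"])
```

```text
from [0.4404 0.1236 0.1634] yaw 34.9 q6 -0.56 t 15.05 n 3
[[2.0,-0.3,-1.8,-0.04,0.11,-0.12],[2.1,-0.2,-1.8,-0.03,0.11,-0.12],[2.1,-0.2,-1.7,-0.04,0.12,-0.11]]
[0.44042231 0.12362339 0.16343165]
```

View pics/w10.png

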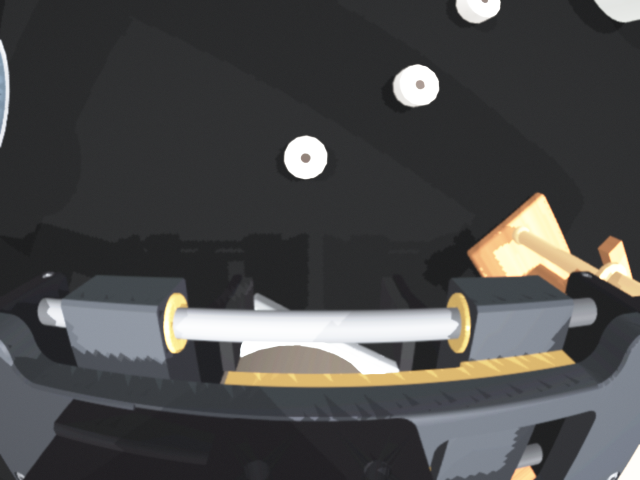

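View pics/t10.png

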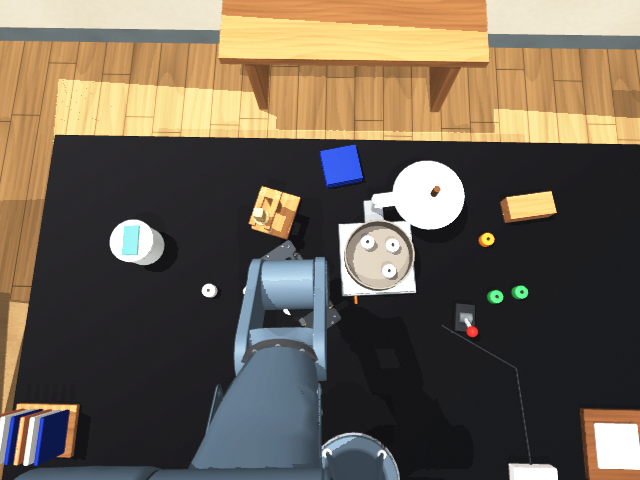

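The top view shows three beads in the bowl, at (368,242), (393,245) and (389,271). In the wrist view bead C is at (305,157), B at (415,86) and A at (479,3).

Run:
```python
from h import *
w=np.load("pw10.npy")
for u,v in [(305,157),(418,85),(484,2)]: print(wristpt(w[:3],w[3:],0,u,v,.028).round(4))
T=wristpt(w[:3],w[3:],0,305,157,.028)
plan([T[0],T[1],.07],35.5,n=4)
```

```text
[0.4035 0.1679 0.028 ]
[0.4429 0.2699 0.028 ]
[0.4463 0.3738 0.028 ]
from [0.4404 0.1236 0.1634] yaw 34.9 q6 -0.56 t 15.05 n 4
[[2.3,-0.2,-1.5,-0.03,0.08,-0.09],[2.3,-0.2,-1.5,-0.03,0.09,-0.09],[2.3,-0.2,-1.5,-0.02,0.08,-0.09],[2.3,-0.1,-1.5,-0.03,0.09,-0.08]]
```

Call:
send_rows:
  steps:
    - [[1.5,-0.2,-1.5,0,0.1,-0.1],[2.3,-0.2,-1.5,0,0.1,-0.1],[2.3,-0.2,-1.5,0,0.1,-0.1],[2.3,-0.1,-1.2,0,0.1,-0.1],[0.6,0,0,0,0,0],[0,0,0,0,0,0],[0,0,0,0,0,0]]

```text
time: 15.63
position: [0.4204, 0.1613, 0.0735]
tool_rot: [0.334, 0.621, -0.328, 0.629]
ft_force: [0.6, -0.2, -0.3]
grip_width: 0.0608
```

Run:
```python
from h import *
plan([.4045,.1665,.005],35.5,n=4,dec=2)
```

```text
from [0.4204 0.1613 0.0735] yaw 34.2 q6 -0.48 t 15.63 n 4
[[1.71,-0.28,-0.34,-0.05,0.01,-0.03],[1.71,-0.27,-0.34,-0.06,0.01,-0.03],[1.71,-0.26,-0.34,-0.05,0.02,-0.03],[1.71,-0.26,-0.34,-0.06,0.01,-0.04]]
```

Call:
send_rows:
  steps:
    - [[0.3,-0.6,-0.7,0,0,0],[0.8,-0.5,-0.6,0,0,0],[1.3,0,0,0,0,0],[1.6,0,0,0,0,0],[1.6,0,0,0,0,0],[0.9,0,0,0,0,0],[0,0,0,0,0,0],[0,0,0,0,0,0]]

```text
time: 16.3
position: [0.4135, 0.1635, 0.0143]
tool_rot: [0.341, 0.613, -0.325, 0.634]
ft_force: [0.5, 0.3, 0.6]
grip_width: 0.0608
```

Run:
```python
from h import *
plan([.4045,.1665,.005],35.5,n=1,dec=2)
show("wrist","w11")
```

```text
from [0.4135 0.1635 0.0143] yaw 33.8 q6 -0.47 t 16.3 n 1
[[0.9,-0.61,-0.77,-0.29,0.16,-0.32]]
```

View pics/w11.png

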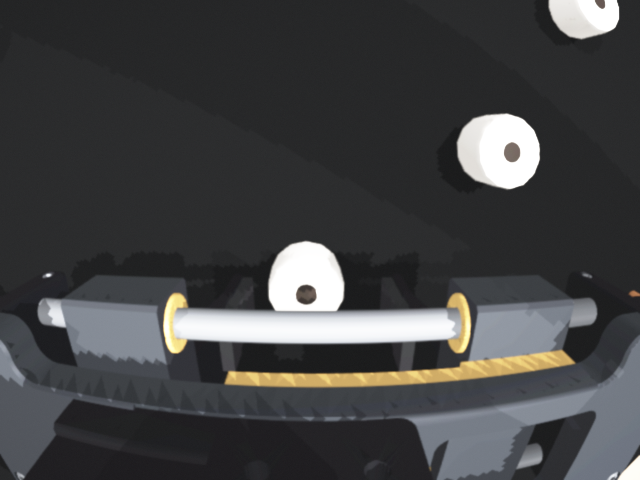

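Call:
send_rows:
  steps:
    - [[0.1,-0.4,-0.5,-0.1,0.1,-0.15],[0.5,-0.3,-0.5,-0.1,0.05,-0.15],[0.4,0,0,0,0,0],[0,0,0,0,0,0],[0,0,0,0,0,0]]

```text
time: 16.77
position: [0.4031, 0.1685, 0.0063]
tool_rot: [0.327, 0.626, -0.325, 0.629]
ft_force: [0.6, -0.6, 0.1]
grip_width: 0.0611
```

Call:
send_rows:
  steps:
    - [[0,0,0,0,0,0],[0,0,0,0,0,0],[0,0,0,0,0,0],[0,0,0,0,0,0],[0,0,0,0,0,0]]
  gripper: 1.0
  force: 15

```text
time: 17.18
position: [0.4032, 0.1687, 0.0064]
tool_rot: [0.327, 0.626, -0.325, 0.629]
ft_force: [-0.4, -0.5, -0.8]
grip_width: 0.0357
```

Call:
send_rows:
  steps:
    - [[-2,0,0,0,0,0],[-3,0,0,0,0,0],[-3,0,0,0,0,0],[-3,0,0,0,0,0],[-3,0,0,0,0,0],[0,0,0,0,0,0]]

```text
time: 17.68
position: [0.4009, 0.168, 0.1497]
tool_rot: [0.326, 0.628, -0.327, 0.627]
ft_force: [1.0, -0.2, -0.5]
grip_width: 0.0335
```

Run:
```python
from h import *
plan([.514,-.018,.15],35.5)
```

```text
from [0.4009 0.168  0.1497] yaw 35.1 q6 -0.47 t 17.68 n 7
[[0.0,-0.2,3.1,-0.01,0.0,0.0],[0.0,-0.2,3.1,-0.01,0.0,0.0],[0.0,-0.2,3.1,-0.01,0.0,0.0],[0.0,-0.2,3.1,-0.01,0.0,0.01],[0.0,-0.2,3.1,-0.01,0.0,0.0],[0.0,-0.2,3.1,-0.01,0.0,0.01],[0.0,-0.3,3.1,-0.01,-0.01,0.0]]
```

Call:
send_rows:
  steps:
    - [[0,-0.2,2.5,0,0,0],[0,-0.2,3.1,0,0,0],[0,-0.2,3.1,0,0,0],[0,-0.2,3.1,0,0,0],[0,-0.2,3.1,0,0,0],[0,-0.2,3.1,0,0,0],[0,-0.2,2.0,0,0,0],[0,0,0,0,0,0]]

```text
time: 18.35
position: [0.5063, -0.0103, 0.1482]
tool_rot: [0.324, 0.628, -0.325, 0.628]
ft_force: [0.4, 1.0, -1.1]
grip_width: 0.0336
```

Run:
```python
from h import *
plan([.513,-.017,.08],35.5,n=3,dec=2)
```

```text
from [ 0.5063 -0.0103  0.1482] yaw 35.4 q6 -0.86 t 18.35 n 3
[[2.27,0.06,0.31,-0.01,0.0,0.0],[2.27,0.05,0.31,-0.01,0.0,0.0],[2.28,0.06,0.31,0.0,0.0,0.01]]
```

Call:
send_rows:
  steps:
    - [[1.0,0,0.3,0,0,0],[1.6,0,0.2,0,0,0],[1.6,0,0,0,0,0],[1.6,0,0,0,0,0],[1.4,0,0,0,0,0],[0,0,0,0,0,0],[0,0,0,0,0,0]]

```text
time: 18.93
position: [0.5018, -0.0101, 0.067]
tool_rot: [0.324, 0.633, -0.325, 0.624]
ft_force: [0.9, -0.2, -0.2]
grip_width: 0.0333
```

Run:
```python
from h import *
plan([.513,-.017,.042],35.5,n=1,dec=2)
```

```text
from [ 0.5018 -0.0101  0.067 ] yaw 35.4 q6 -0.86 t 18.93 n 1
[[2.48,0.54,1.23,-0.02,-0.1,0.07]]
```

Call:
send_rows:
  steps:
    - [[0.2,0.3,0.7,0,-0.1,0.1],[0.5,0.3,0.6,0,0,0],[1.0,0,0.1,0,0,0],[0.9,0,0,0,0,0],[0,0,0,0,0,0],[0,0,0,0,0,0]]

```text
time: 19.43
position: [0.5167, -0.0175, 0.0397]
tool_rot: [0.325, 0.627, -0.322, 0.631]
ft_force: [0.4, -0.5, -0.2]
grip_width: 0.0337
```

Run:
```python
from h import *
plan([.513,-.017,.042],35.5,n=1,dec=2)
```

```text
from [ 0.5167 -0.0175  0.0397] yaw 35.5 q6 -0.87 t 19.43 n 1
[[-0.23,-0.27,-0.26,0.0,0.03,-0.06]]
```

Good. Release, rise, and go to bead B at about (0.443, 0.268).

Call:
send_rows:
  steps:
    - [[0,0,0,0,0,0],[0,0,0,0,0,0],[0,0,0,0,0,0],[-1,0,0,0,0,0],[-2.5,0,0,0,0,0],[-3,0,0,0,0,0],[-3,0,0,0,0,0],[-2,0,0,0,0,0]]
  gripper: 0.42

```text
time: 20.1
position: [0.5124, -0.0169, 0.1577]
tool_rot: [0.324, 0.63, -0.323, 0.627]
ft_force: [0.2, 0.0, -0.5]
grip_width: 0.0503
```

Run:
```python
from h import *
plan([.443,.268,.12],45)
```

```text
from [ 0.5124 -0.0169  0.1577] yaw 35.5 q6 -0.87 t 20.1 n 9
[[0.4,1.2,-3.0,-0.18,-0.01,0.0],[0.4,1.3,-3.0,-0.18,0.0,0.0],[0.4,1.3,-3.0,-0.18,-0.01,0.0],[0.4,1.4,-3.0,-0.17,0.0,0.0],[0.4,1.4,-2.9,-0.18,-0.01,0.0],[0.5,1.5,-2.9,-0.17,0.0,0.0],[0.4,1.5,-2.9,-0.18,-0.01,0.0],[0.5,1.6,-2.8,-0.17,0.0,0.0]]
[[0.4,1.7,-2.8,-0.18,-0.01,0.01]]
```

Call:
send_rows:
  steps:
    - [[0.1,1.2,-3.0,-0.18,0,0],[0.3,1.3,-3.0,-0.18,0,0],[0.4,1.3,-3.0,-0.18,0,0],[0.4,1.4,-3.0,-0.18,0,0],[0.4,1.4,-2.9,-0.18,0,0],[0.5,1.5,-2.9,-0.18,0,0],[0.5,1.5,-2.9,-0.18,0,0],[0.5,1.0,-2.0,-0.18,0,0]]
  gripper: 0.3

```text
time: 20.77
position: [0.461, 0.2296, 0.1425]
tool_rot: [0.282, 0.64, -0.273, 0.661]
ft_force: [0.3, 0.1, -0.5]
grip_width: 0.0613
```

Call:
send_rows:
  steps:
    - [[0,0,0,0,0,0],[0,0,0,0,0,0]]

```text
time: 20.93
position: [0.4584, 0.2337, 0.1435]
tool_rot: [0.279, 0.641, -0.27, 0.662]
ft_force: [0.0, -0.7, 0.7]
grip_width: 0.0612
```

Run:
```python
from h import *
p,M,s=pose();np.save("pw12.npy",np.r_[p,s["tool_rot"]])
show("wrist","w12");show("top","t12")
plan([.443,.268,.12],45)
```

```text
from [0.4589 0.2326 0.1435] yaw 44.1 q6 -0.51 t 21.03 n 2
[[1.1,0.6,-1.8,-0.07,0.11,-0.11],[1.2,0.7,-1.9,-0.07,0.11,-0.11]]
```

View pics/w12.png

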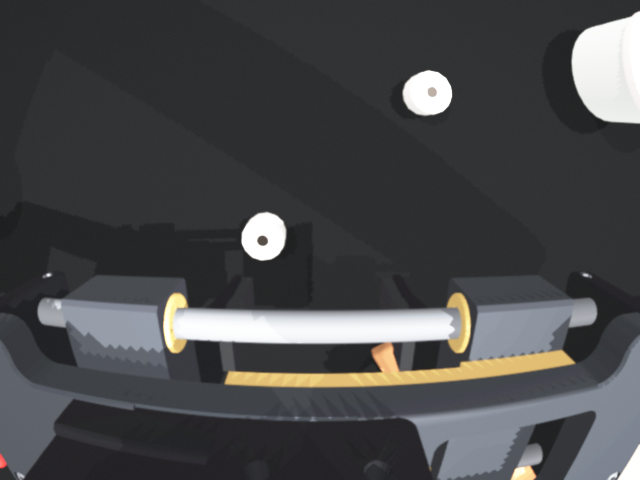

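View pics/t12.png

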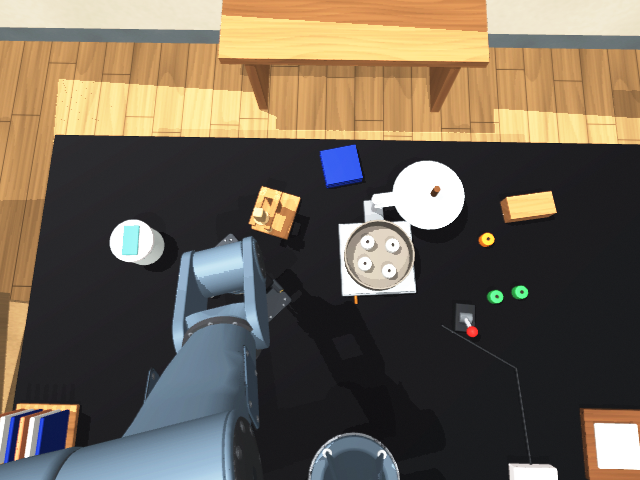

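The top view shows four beads in the bowl, at (368,242), (393,245), (365,264) and (389,271). The wrist view shows B at (263,237) and A at (429,93).

Run:
```python
from h import *
w=np.load("pw12.npy")
for u,v in [(263,239),(431,92)]: print(wristpt(w[:3],w[3:],0,u,v,.028).round(4))
T=wristpt(w[:3],w[3:],0,263,239,.028)
plan([T[0],T[1],.07],45,n=4,dec=2)
```

```text
[0.4329 0.2037 0.028 ]
[0.4443 0.3757 0.028 ]
from [0.4589 0.2326 0.1435] yaw 44.1 q6 -0.51 t 21.03 n 4
[[1.82,-1.01,0.02,-0.04,0.05,-0.06],[1.82,-1.0,0.03,-0.03,0.06,-0.05],[1.82,-1.0,0.04,-0.04,0.05,-0.06],[1.83,-0.98,0.05,-0.03,0.06,-0.05]]
```

Bead B has been knocked about 6 cm, to (0.433, 0.204). I'll go to the new position.

Call:
send_rows:
  steps:
    - [[1.2,-1.0,0,0,0.1,-0.1],[1.6,-1.0,0,0,0.1,-0.1],[1.8,-1.0,0,0,0,0],[1.8,-1.0,0,0,0,0],[0.8,0,0,0,0,0],[0,0,0,0,0,0],[0,0,0,0,0,0]]

```text
time: 21.62
position: [0.4334, 0.1949, 0.0687]
tool_rot: [0.281, 0.648, -0.279, 0.651]
ft_force: [0.5, -0.6, 0.6]
grip_width: 0.0608
```

Run:
```python
from h import *
p,M,s=pose()
show("wrist","w13")
plan([.433,.204,.005],45,n=4,dec=2)
```

```text
from [0.4339 0.1951 0.069 ] yaw 43.4 q6 -0.57 t 21.67 n 4
[[1.6,0.13,-0.18,-0.07,0.01,-0.01],[1.6,0.13,-0.18,-0.07,0.01,-0.01],[1.6,0.14,-0.18,-0.06,0.0,-0.01],[1.6,0.14,-0.18,-0.07,0.01,-0.01]]
```

View pics/w13.png

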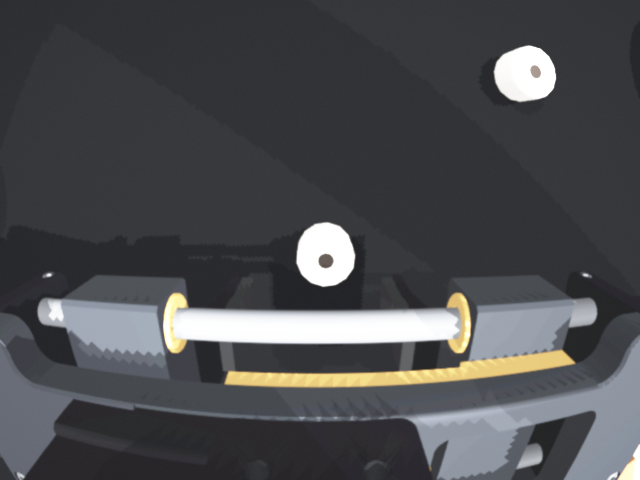

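Call:
send_rows:
  steps:
    - [[0.2,0.3,-0.4,0,0,0],[0.8,0.2,-0.4,0,0,0],[1.5,0,0,0,0,0],[1.5,0,0,0,0,0],[1.0,0,0,0,0,0],[0,0,0,0,0,0],[0,0,0,0,0,0]]

```text
time: 22.25
position: [0.4392, 0.2094, 0.0198]
tool_rot: [0.283, 0.644, -0.275, 0.656]
ft_force: [0.6, -0.8, -0.4]
grip_width: 0.061
```

Run:
```python
from h import *
p,M,s=pose();q=s["tool_rot"]
show("wrist","w14")
plan([.433,.204,.005],45,n=1,dec=2)
```

```text
from [0.4393 0.2093 0.0199] yaw 43.5 q6 -0.54 t 22.3 n 1
[[1.48,-0.85,-0.06,-0.25,0.11,-0.17]]
```

View pics/w14.png

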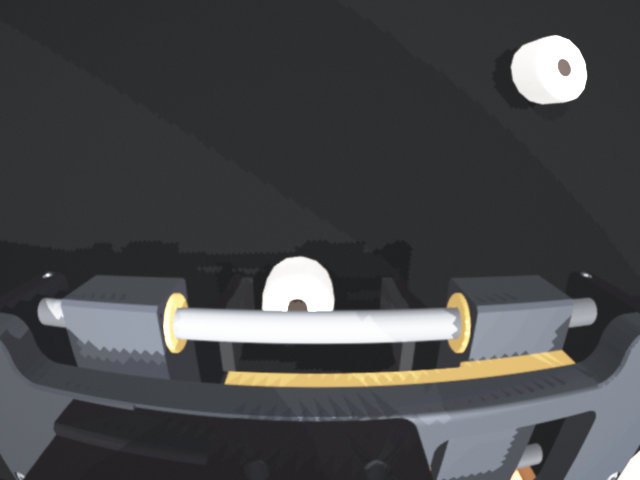

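The bead is between the fingers, slightly left of centre at (298,285). I'll correct by −0.7 cm in y, go down and close.

Call:
send_rows:
  steps:
    - [[0,-0.4,-0.1,-0.2,0.1,-0.1],[0.7,-0.3,-0.1,0,0,-0.1],[0.8,0,0,0,0,0],[0,0,0,0,0,0],[0,0,0,0,0,0]]

```text
time: 22.72
position: [0.4347, 0.2074, 0.0058]
tool_rot: [0.272, 0.651, -0.272, 0.654]
ft_force: [-1.2, -0.0, 0.6]
grip_width: 0.0606
```

Call:
send_rows:
  steps:
    - [[0,0,0,0,0,0],[0,0,0,0,0,0],[0,0,0,0,0,0],[0,0,0,0,0,0],[0,0,0,0,0,0]]
  gripper: 1.0
  force: 15

```text
time: 23.13
position: [0.4349, 0.2075, 0.0059]
tool_rot: [0.272, 0.651, -0.272, 0.654]
ft_force: [0.0, -0.1, -0.2]
grip_width: 0.0352
```

Call:
send_rows:
  steps:
    - [[-2,0,0,0,0,0],[-3,0,0,0,0,0],[-3,0,0,0,0,0],[-3,0,0,0,0,0],[-3,0,0,0,0,0],[0,0,0,0,0,0]]

```text
time: 23.63
position: [0.4328, 0.2072, 0.1496]
tool_rot: [0.271, 0.653, -0.274, 0.652]
ft_force: [-0.2, 0.7, -0.0]
grip_width: 0.0336
```

Run:
```python
from h import *
plan([.540,-.0545,.15],80)
for u,v in [(368,242),(393,245),(365,264),(389,271)]: print("inbead",onplane("top",u,v,.058).round(4))
```

```text
from [0.4328 0.2072 0.1496] yaw 44.7 q6 -0.56 t 23.63 n 8
[[0.0,-1.3,3.3,-0.74,0.0,0.0],[0.0,-1.6,3.1,-0.74,0.0,0.01],[0.0,-1.8,3.0,-0.73,0.0,0.0],[0.0,-2.1,2.9,-0.74,0.0,0.01],[0.0,-2.3,2.7,-0.73,0.0,0.0],[0.0,-2.5,2.5,-0.74,0.0,0.01],[0.0,-2.7,2.3,-0.73,0.0,0.0],[0.0,-2.8,2.2,-0.74,-0.01,0.01]]
inbead [ 0.572  -0.0281  0.058 ]
inbead [ 0.5657 -0.0909  0.058 ]
inbead [ 0.516  -0.0208  0.058 ]
inbead [ 0.4998 -0.0805  0.058 ]
```

Call:
send_rows:
  steps:
    - [[0,-1.3,3.0,-0.74,0,0],[0,-1.6,3.1,-0.74,0,0],[0,-1.8,3.0,-0.74,0,0],[0,-2.1,2.9,-0.74,0,0],[0,-2.3,2.7,-0.74,0,0],[0,-2.5,2.5,-0.74,0,0],[0,-2.5,2.1,-0.74,0,0],[0,-1.5,1.2,-0.5,0,0]]

```text
time: 24.3
position: [0.5345, -0.0385, 0.1496]
tool_rot: [0.055, 0.705, -0.056, 0.705]
ft_force: [-0.1, 0.8, 0.3]
grip_width: 0.0332
```

Call:
send_rows:
  steps:
    - [[0,0,0,0,0,0],[0,0,0,0,0,0]]

```text
time: 24.47
position: [0.5362, -0.0434, 0.1482]
tool_rot: [0.057, 0.704, -0.058, 0.705]
ft_force: [-0.7, 1.0, -0.1]
grip_width: 0.0333
```

Run:
```python
from h import *
plan([.540,-.0545,.10],82,n=3,dec=2)
```

```text
from [ 0.5362 -0.0434  0.1482] yaw 80.7 q6 -1.69 t 24.47 n 3
[[1.61,-0.34,0.18,-0.07,0.0,0.01],[1.6,-0.34,0.18,-0.08,0.01,0.0],[1.61,-0.35,0.18,-0.07,0.0,0.01]]
```

Call:
send_rows:
  steps:
    - [[1.0,-0.4,0.3,0,0,0],[1.5,-0.4,0.2,0,0,0],[1.6,-0.2,0,0,0,0],[1.6,0,0,0,0,0],[1.6,0,0,0,0,0],[0.8,0,0,0,0,0],[0,0,0,0,0,0],[0,0,0,0,0,0]]

```text
time: 25.13
position: [0.533, -0.0457, 0.0589]
tool_rot: [0.057, 0.708, -0.055, 0.702]
ft_force: [-0.4, -0.4, -0.5]
grip_width: 0.0336
```

Run:
```python
from h import *
plan([.540,-.0545,.062],82,n=1,dec=2)
```

```text
from [ 0.533  -0.0457  0.0589] yaw 80.9 q6 -1.71 t 25.13 n 1
[[-0.32,-0.76,0.83,-0.18,-0.08,-0.01]]
```

Call:
send_rows:
  steps:
    - [[-0.1,-0.5,0.5,0,-0.1,0],[0,-0.3,0.3,0,0,0],[0,0,0,0,0,0],[0,0,0,0,0,0]]

```text
time: 25.47
position: [0.5413, -0.0548, 0.0618]
tool_rot: [0.056, 0.703, -0.055, 0.707]
ft_force: [0.3, -0.9, -0.2]
grip_width: 0.0336
```

Run:
```python
from h import *
plan([.540,-.0545,.060],82,n=1,dec=2)
```

```text
from [ 0.5413 -0.0548  0.0618] yaw 81.0 q6 -1.72 t 25.47 n 1
[[0.18,0.01,-0.13,-0.17,0.06,-0.01]]
```

Call:
send_rows:
  steps:
    - [[0.4,0,0,0,0,0],[0.2,0,0,0,0,0],[0,0,0,0,0,0]]

```text
time: 25.72
position: [0.5426, -0.0557, 0.057]
tool_rot: [0.056, 0.701, -0.056, 0.708]
ft_force: [0.3, 0.6, -0.8]
grip_width: 0.0332
```

Call:
send_rows:
  steps:
    - [[0,0,0,0,0,0],[0,0,0,0,0,0],[0,0,0,0,0,0],[0,0,0,0,0,0],[-2,0,0,0,0,0],[-3,0,0,0,0,0],[-3,0,0,0,0,0],[-2,0,0,0,0,0]]
  gripper: 0.5

```text
time: 26.38
position: [0.5375, -0.0543, 0.1548]
tool_rot: [0.057, 0.707, -0.055, 0.703]
ft_force: [0.3, 0.2, 0.3]
grip_width: 0.0432
```

Run:
```python
from h import *
show("wrist","w15")
plan([.4445,.374,.15],70)
```

```text
from [ 0.5397 -0.0549  0.1581] yaw 80.9 q6 -1.72 t 26.43 n 13
[[0.1,3.1,-1.2,0.14,0.0,0.0],[0.1,3.1,-1.3,0.14,0.0,0.0],[0.1,3.1,-1.3,0.14,0.0,0.0],[0.1,3.1,-1.4,0.14,0.0,0.0],[0.0,3.1,-1.4,0.14,0.0,0.0],[0.1,3.0,-1.5,0.14,0.0,0.0],[0.0,3.0,-1.5,0.14,0.0,0.0],[0.1,3.0,-1.6,0.14,0.0,0.0]]
[[0.0,3.0,-1.6,0.14,0.0,0.0],[0.1,3.0,-1.7,0.14,0.0,0.0],[0.0,2.9,-1.7,0.14,0.0,-0.01],[0.1,2.9,-1.7,0.14,0.01,0.0],[0.0,2.9,-1.8,0.14,0.0,-0.01]]
```

View pics/w15.png

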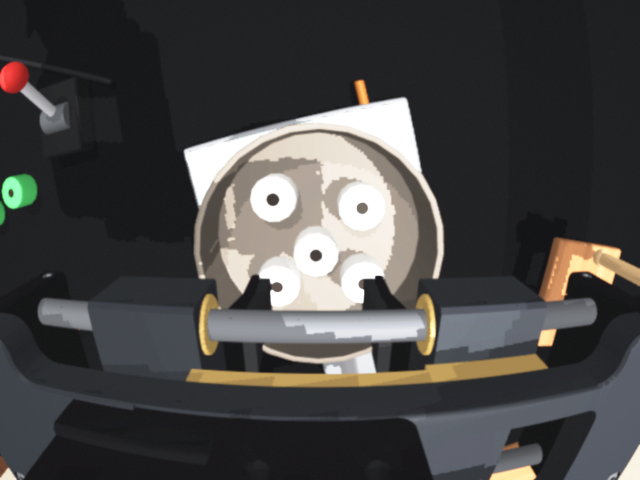

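Five beads now stand in the bowl (wrist view). The last one is A.

Call:
send_rows:
  steps:
    - [[0,2.8,-1.5,0.14,0,0],[0,3.1,-1.5,0.14,0,0],[0,3.1,-1.5,0.14,0,0],[0,3.1,-1.5,0.14,0,0],[0,3.1,-1.5,0.14,0,0],[0,3.0,-1.5,0.14,0,0],[0,3.0,-1.5,0.14,0,0],[0,3.0,-1.5,0.14,0,0]]
  gripper: 0.3

```text
time: 27.1
position: [0.4786, 0.2089, 0.1607]
tool_rot: [0.103, 0.693, -0.104, 0.706]
ft_force: [-0.1, -0.1, 0.6]
grip_width: 0.0608
```

Call:
send_rows:
  steps:
    - [[0,3.0,-1.6,0.14,0,0],[0,3.0,-1.7,0.14,0,0],[0,2.5,-1.7,0.14,0,0],[0,1.5,-0.8,0.14,0,0],[0,0,0,0,0,0],[0,0,0,0,0,0]]

```text
time: 27.6
position: [0.4493, 0.3344, 0.159]
tool_rot: [0.123, 0.689, -0.121, 0.703]
ft_force: [-0.2, -0.4, 0.4]
grip_width: 0.0613
```

Run:
```python
from h import *
p,M,s=pose();np.save("pw16.npy",np.r_[p,s["tool_rot"]])
show("wrist","w16")
plan([.4445,.374,.07],70,n=4)
```

```text
from [0.4494 0.3341 0.1591] yaw 70.0 q6 -0.77 t 27.65 n 4
[[2.2,0.9,-0.5,0.0,0.04,-0.01],[2.2,0.9,-0.5,0.0,0.05,-0.01],[2.2,0.9,-0.5,0.0,0.04,-0.02],[2.3,0.8,-0.4,0.01,0.05,-0.01]]
```

View pics/w16.png

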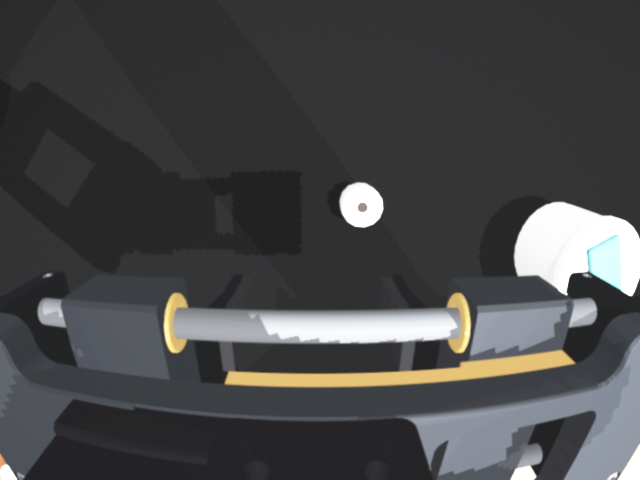

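Run:
```python
from h import *
w=np.load("pw16.npy")
T=wristpt(w[:3],w[3:],0,362,206,.028);print(T)
plan([T[0],T[1],.07],70,n=4)
```

```text
[0.44366498 0.37639922 0.028     ]
from [0.4494 0.3341 0.1591] yaw 70.0 q6 -0.77 t 27.65 n 4
[[2.2,0.9,-0.5,0.0,0.04,-0.01],[2.2,0.9,-0.5,0.0,0.05,-0.01],[2.2,1.0,-0.5,0.0,0.04,-0.02],[2.3,0.9,-0.6,0.01,0.05,-0.01]]
```

Call:
send_rows:
  steps:
    - [[0.8,1.2,-0.8,0,0.1,0],[1.5,1.2,-0.7,0,0.1,0],[2.2,1.0,-0.5,0,0,0],[2.2,0.4,0,0,0,0],[2.0,0,0,0,0,0],[0,0,0,0,0,0],[0,0,0,0,0,0]]

```text
time: 28.23
position: [0.4475, 0.3755, 0.0675]
tool_rot: [0.13, 0.696, -0.124, 0.695]
ft_force: [-0.6, 0.1, 0.1]
grip_width: 0.0608
```

Run:
```python
from h import *
plan([.444,.375,.005],70,n=4,dec=2)
```

```text
from [0.4475 0.3755 0.0675] yaw 69.3 q6 -0.71 t 28.23 n 4
[[1.56,-0.05,-0.07,-0.03,-0.01,-0.02],[1.56,-0.05,-0.08,-0.03,-0.01,-0.02],[1.56,-0.05,-0.07,-0.02,-0.01,-0.01],[1.57,-0.04,-0.08,-0.03,0.0,-0.02]]
```

Call:
send_rows:
  steps:
    - [[0.8,0,-0.3,0,0,0],[1.4,0,-0.2,0,0,0],[1.5,0,-0.1,0,0,0],[1.5,0,-0.1,0,0,0],[0.8,0,0,0,0,0],[0,0,0,0,0,0],[0,0,0,0,0,0]]

```text
time: 28.82
position: [0.4453, 0.3784, 0.0098]
tool_rot: [0.134, 0.694, -0.124, 0.697]
ft_force: [1.2, -0.4, 0.2]
grip_width: 0.0609
```

Run:
```python
from h import *
show("wrist","w17")
plan([.444,.375,.005],70,n=1,dec=2)
```

```text
from [0.4454 0.3784 0.01  ] yaw 69.0 q6 -0.71 t 28.87 n 1
[[0.5,-0.38,-0.01,-0.17,0.02,-0.15]]
```

View pics/w17.png

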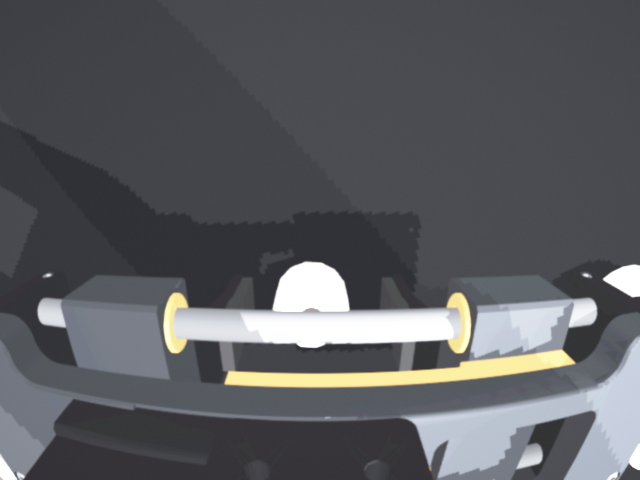

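The bead is centred between the fingers at (311,300). Close and lift.

Call:
send_rows:
  steps:
    - [[0.3,-0.2,0,-0.1,0,-0.1],[0.2,0,0,0,0,0],[0,0,0,0,0,0]]

```text
time: 29.12
position: [0.4463, 0.3771, 0.0071]
tool_rot: [0.127, 0.694, -0.123, 0.698]
ft_force: [0.3, 0.1, -0.4]
grip_width: 0.0609
```

Call:
send_rows:
  steps:
    - [[0,0,0,0,0,0],[0,0,0,0,0,0],[0,0,0,0,0,0],[0,0,0,0,0,0],[0,0,0,0,0,0]]
  gripper: 1.0
  force: 15

```text
time: 29.53
position: [0.4471, 0.3777, 0.0084]
tool_rot: [0.128, 0.693, -0.122, 0.699]
ft_force: [0.8, 0.1, -0.0]
grip_width: 0.0356
```

Call:
send_rows:
  steps:
    - [[-2,0,0,0,0,0],[-3,0,0,0,0,0],[-3,0,0,0,0,0],[-3,0,0,0,0,0],[-3,0,0,0,0,0],[0,0,0,0,0,0]]

```text
time: 30.03
position: [0.4437, 0.3756, 0.1505]
tool_rot: [0.126, 0.696, -0.125, 0.696]
ft_force: [1.3, 0.1, 0.2]
grip_width: 0.0336
```

Run:
```python
from h import *
plan([.4858,-.0459,.15],80)
```

```text
from [0.4437 0.3756 0.1505] yaw 69.6 q6 -0.71 t 30.03 n 12
[[0.0,-3.2,1.6,-0.14,0.0,0.0],[0.0,-3.2,1.5,-0.14,0.0,0.0],[0.0,-3.2,1.5,-0.15,0.0,0.0],[0.0,-3.2,1.4,-0.14,0.0,0.0],[0.0,-3.3,1.4,-0.15,0.0,0.0],[0.0,-3.3,1.3,-0.14,0.0,0.0],[0.0,-3.3,1.2,-0.15,0.0,0.0],[0.0,-3.3,1.2,-0.14,0.0,0.0]]
[[0.0,-3.3,1.2,-0.15,0.0,0.0],[0.0,-3.3,1.1,-0.14,0.0,-0.01],[0.0,-3.4,1.0,-0.15,0.0,0.0],[0.0,-3.4,1.0,-0.14,0.01,-0.01]]
```

Call:
send_rows:
  steps:
    - [[0,-2.8,1.5,-0.15,0,0],[0,-3.2,1.5,-0.15,0,0],[0,-3.2,1.5,-0.15,0,0],[0,-3.2,1.4,-0.15,0,0],[0,-3.3,1.4,-0.15,0,0],[0,-3.3,1.3,-0.15,0,0],[0,-3.3,1.2,-0.15,0,0],[0,-3.3,1.2,-0.15,0,0]]

```text
time: 30.7
position: [0.4757, 0.0965, 0.1504]
tool_rot: [0.077, 0.7, -0.07, 0.707]
ft_force: [0.3, -0.5, -0.7]
grip_width: 0.0331
```

Call:
send_rows:
  steps:
    - [[0,-3.3,1.2,-0.15,0,0],[0,-3.3,1.1,-0.15,0,0],[0,-3.3,1.0,-0.15,0,0],[0,-2.5,0.5,-0.15,0,0],[0,0,0,0,0,0],[0,0,0,0,0,0]]

```text
time: 31.2
position: [0.4898, -0.0461, 0.147]
tool_rot: [0.057, 0.702, -0.051, 0.708]
ft_force: [-1.4, -0.2, -1.2]
grip_width: 0.0335
```

Run:
```python
from h import *
show("wrist","w18")
plan([.486,-.0455,.09],82,n=4,dec=2)
```

```text
from [ 0.49   -0.0459  0.1471] yaw 81.3 q6 -1.76 t 31.25 n 4
[[1.43,-0.02,-0.11,-0.03,0.02,-0.02],[1.42,-0.01,-0.11,-0.03,0.02,-0.02],[1.43,-0.01,-0.11,-0.03,0.02,-0.02],[1.42,-0.01,-0.1,-0.02,0.03,-0.02]]
```

View pics/w18.png

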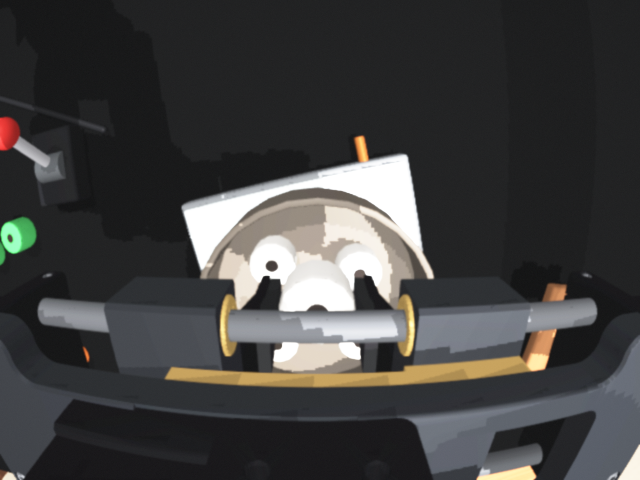

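The held bead at (317,300) lines up with the gap between the beads at (273,260) and (360,263). I'll descend.

Call:
send_rows:
  steps:
    - [[0.8,0,-0.2,0,0,0],[1.4,0,-0.1,0,0,0],[1.5,0,0,0,0,0],[1.5,0,0,0,0,0],[1.5,0,0,0,0,0],[0.9,0,0,0,0,0],[0,0,0,0,0,0],[0,0,0,0,0,0]]

```text
time: 31.92
position: [0.4832, -0.0329, 0.0649]
tool_rot: [0.052, 0.704, -0.045, 0.707]
ft_force: [-0.5, -0.1, -0.7]
grip_width: 0.0331
```

Run:
```python
from h import *
plan([.486,-.0455,.065],82,n=1,dec=2)
```

```text
from [ 0.4832 -0.0329  0.0649] yaw 82.1 q6 -1.76 t 31.92 n 1
[[-0.02,-1.21,0.45,0.02,0.03,-0.1]]
```

Call:
send_rows:
  steps:
    - [[0,-0.6,0.3,0,0,-0.1],[0,-0.5,0.2,0,0,0],[0,0,0,0,0,0],[0,0,0,0,0,0]]

```text
time: 32.25
position: [0.4873, -0.0435, 0.066]
tool_rot: [0.047, 0.704, -0.048, 0.707]
ft_force: [-0.3, 0.8, -0.5]
grip_width: 0.0335
```

Run:
```python
from h import *
plan([.486,-.0455,.060],82,n=1,dec=2)
```

```text
from [ 0.4873 -0.0435  0.066 ] yaw 82.3 q6 -1.75 t 32.25 n 1
[[0.6,-0.21,-0.1,0.06,0.05,0.01]]
```

Call:
send_rows:
  steps:
    - [[0.3,-0.2,0,0,0,0],[0.3,0,0,0,0,0],[0,0,0,0,0,0]]

```text
time: 32.5
position: [0.4882, -0.0466, 0.0609]
tool_rot: [0.047, 0.703, -0.048, 0.708]
ft_force: [0.2, 0.1, -1.0]
grip_width: 0.0334
```

Call:
send_rows:
  steps:
    - [[0,0,0,0,0,0],[0,0,0,0,0,0],[0,0,0,0,0,0],[0,0,0,0,0,0],[-2,0,0,0,0,0],[-3,0,0,0,0,0],[-3,0,0,0,0,0],[-3,0,0,0,0,0]]
  gripper: 0.5

```text
time: 33.17
position: [0.4824, -0.0451, 0.1682]
tool_rot: [0.049, 0.709, -0.047, 0.702]
ft_force: [0.0, -0.1, -0.0]
grip_width: 0.0432
```

Call:
send_rows:
  steps:
    - [[-3,0,0,0,0,0],[-3,0,-1,0,0,0],[-1,0,-2,0,0,0],[0,0,-2,0,0,0],[0,0,0,0,0,0],[0,0,0,0,0,0]]

```text
time: 33.67
position: [0.4362, -0.0394, 0.2498]
tool_rot: [0.047, 0.702, -0.049, 0.709]
ft_force: [-0.0, -0.3, -0.1]
grip_width: 0.0434
```

Run:
```python
from h import *
p,M,s=pose();np.save("pw19.npy",np.r_[p,s["tool_rot"]])
show("wrist","w19");show("scene","s19")
plan([.607,.2265,.28],74.2-90)
plan([.607,.2265,.28],74.2)
```

```text
from [ 0.4361 -0.0393  0.249 ] yaw 82.3 q6 -1.78 t 33.77 n 17
[[-0.2,1.7,0.8,0.96,0.0,0.0],[-0.2,1.8,0.6,0.96,0.0,0.0],[-0.2,1.8,0.4,0.96,0.0,0.0],[-0.2,1.8,0.3,0.96,0.0,0.0],[-0.2,1.9,0.1,0.96,0.0,0.0],[-0.2,1.9,-0.1,0.96,0.0,0.0],[-0.2,1.8,-0.3,0.96,0.0,-0.01],[-0.2,1.8,-0.5,0.96,0.0,0.0]]
[[-0.2,1.7,-0.7,0.96,0.0,-0.01],[-0.2,1.7,-0.8,0.96,0.01,-0.01],[-0.2,1.6,-1.0,0.96,0.01,0.0],[-0.1,1.4,-1.2,0.96,0.0,-0.01],[-0.2,1.3,-1.3,0.97,0.01,0.0],[-0.1,1.2,-1.4,0.96,0.0,-0.01],[-0.2,1.0,-1.5,0.97,0.01,0.0],[-0.1,0.9,-1.6,0.96,0.0,-0.01]]
[[-0.2,0.7,-1.7,0.97,0.01,0.0]]
from [ 0.4361 -0.0393  0.249 ] yaw 82.3 q6 -1.78 t 33.77 n 9
[[-0.3,3.2,1.5,0.15,0.01,0.0],[-0.3,3.2,1.4,0.15,0.01,0.0],[-0.4,3.2,1.4,0.15,0.01,0.0],[-0.3,3.2,1.3,0.15,0.01,0.0],[-0.4,3.3,1.3,0.15,0.01,0.0],[-0.4,3.3,1.2,0.15,0.0,0.0],[-0.3,3.3,1.2,0.15,0.01,0.0],[-0.4,3.3,1.1,0.15,0.0,0.01]]
[[-0.3,3.4,1.1,0.15,0.01,0.0]]
```

View pics/w19.png

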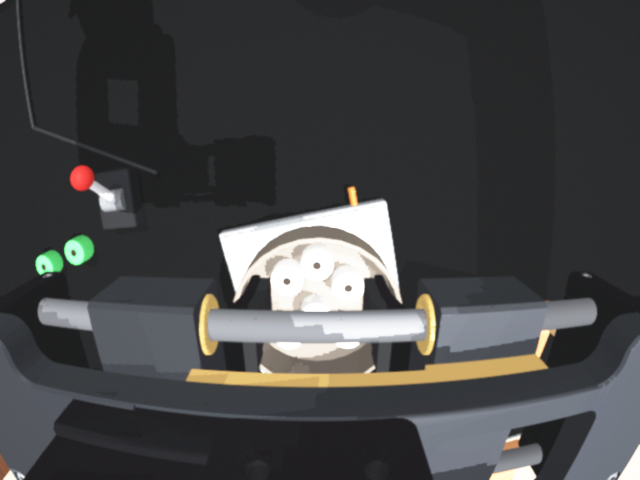

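View pics/s19.png

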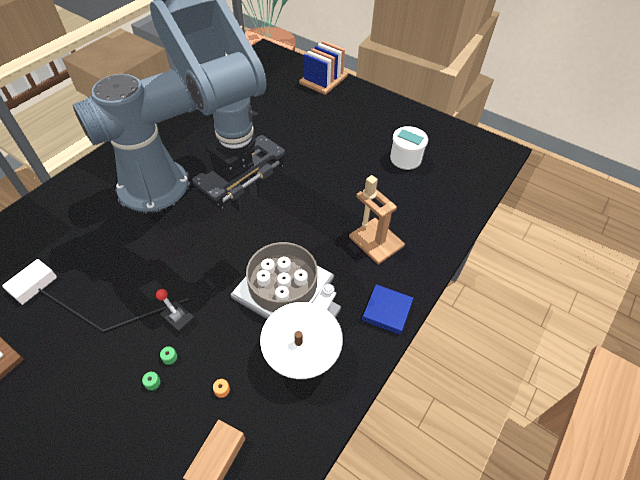

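The scene view shows six white beads in the bowl around (282,278), none left on the shelf, and the cover aside at (300,341). Next is the rod.

Call:
send_rows:
  steps:
    - [[-0.5,3.0,1.5,0.15,0,0],[-0.5,3.2,1.4,0.15,0,0],[-0.4,3.2,1.4,0.15,0,0],[-0.4,3.2,1.3,0.15,0,0],[-0.3,3.3,1.3,0.15,0,0],[-0.3,3.3,1.2,0.15,0,0],[-0.2,3.3,1.2,0.15,0,0],[-0.2,2.5,1.0,0.15,0,0]]
  gripper: 0.4

```text
time: 34.43
position: [0.5951, 0.1917, 0.2691]
tool_rot: [0.096, 0.702, -0.1, 0.699]
ft_force: [0.6, -0.4, 0.8]
grip_width: 0.0522
```

Call:
send_rows:
  steps:
    - [[0,0,0,0,0,0],[0,0,0,0,0,0]]

```text
time: 34.6
position: [0.5996, 0.1975, 0.2661]
tool_rot: [0.095, 0.701, -0.097, 0.7]
ft_force: [-0.4, -0.3, 0.7]
grip_width: 0.0524
```

Run:
```python
from h import *
p,M,s=pose();np.save("pw20.npy",np.r_[p,s["tool_rot"]])
show("wrist","w20")
plan([.607,.2265,.25],74.2,n=3)
```

```text
from [0.5995 0.1973 0.2659] yaw 74.4 q6 -1.16 t 34.65 n 3
[[0.5,1.0,0.0,0.01,-0.01,0.01],[0.5,1.0,0.0,0.01,-0.01,0.01],[0.6,1.0,-0.1,0.01,0.0,0.0]]
```

View pics/w20.png

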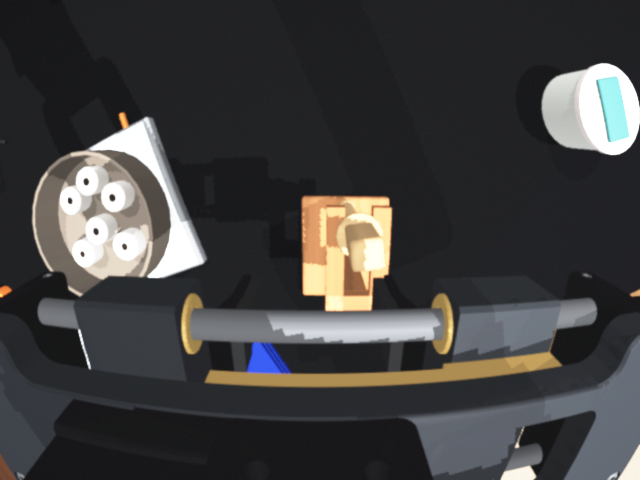

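Run:
```python
from h import *
im=cv2.imread("pics/w20.png");cv2.imwrite("pics/c20.png",cv2.resize(im[180:320,280:420],None,fx=4,fy=4,interpolation=cv2.INTER_CUBIC))
```

```text
(no output)
```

View pics/c20.png

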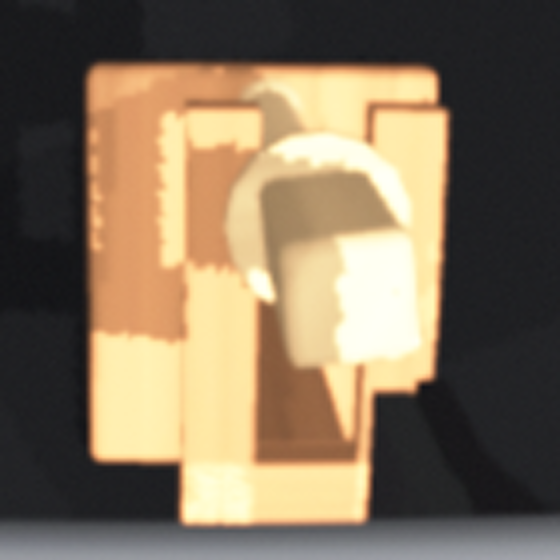

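The crop shows the rod's head top centred at (350,298), which is (367,254) in the full picture. It is aligned with the jaws.

Run:
```python
from h import *
w=np.load("pw20.npy")
T=wristpt(w[:3],w[3:],0,367.5,254.5,.205);print(T)
plan([T[0],T[1],.24],74.2,n=2,dec=2)
```

```text
[0.60548374 0.22971904 0.205     ]
from [0.5995 0.1973 0.2659] yaw 74.4 q6 -1.16 t 34.65 n 2
[[1.29,1.64,-0.15,0.01,-0.01,0.01],[1.29,1.64,-0.15,0.02,-0.01,0.01]]
```

Call:
send_rows:
  steps:
    - [[0.2,1.6,-0.1,0,0,0],[0.6,1.4,0,0,0,0],[0.6,0,0,0,0,0],[0,0,0,0,0,0],[0,0,0,0,0,0]]

```text
time: 35.07
position: [0.6048, 0.2227, 0.2473]
tool_rot: [0.095, 0.704, -0.1, 0.697]
ft_force: [0.0, 0.6, -0.3]
grip_width: 0.0522
```

Run:
```python
from h import *
p,M,s=pose();np.save("pw21.npy",np.r_[p,s["tool_rot"]])
show("wrist","w21")
plan([.6065,.228,.168],74.2,n=5,dec=2)
```

```text
from [0.6045 0.2224 0.2471] yaw 74.1 q6 -1.11 t 35.12 n 5
[[1.58,0.13,0.02,0.0,-0.02,0.02],[1.58,0.13,0.02,0.0,-0.02,0.02],[1.58,0.12,0.02,0.0,-0.02,0.01],[1.59,0.12,0.01,0.0,-0.01,0.02],[1.58,0.13,0.01,-0.01,-0.02,0.01]]
```

View pics/w21.png

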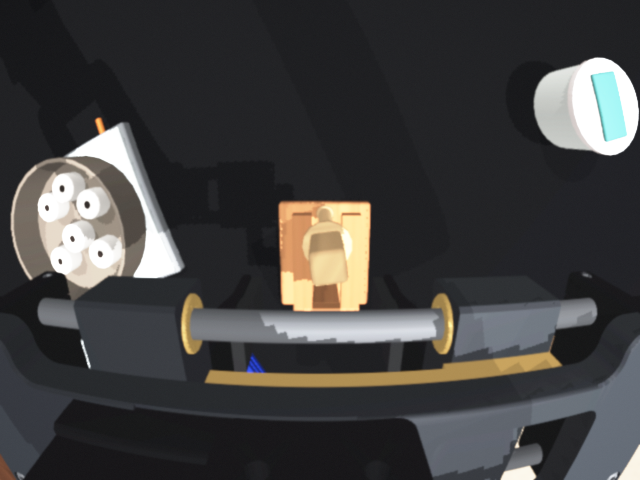

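Call:
send_rows:
  steps:
    - [[0.6,0.3,0,0,0,0],[1.3,0.3,0,0,0,0],[1.5,0,0,0,0,0],[1.5,0,0,0,0,0],[1.0,0,0,0,0,0],[0,0,0,0,0,0],[0,0,0,0,0,0]]

```text
time: 35.7
position: [0.6066, 0.2247, 0.1873]
tool_rot: [0.097, 0.702, -0.102, 0.698]
ft_force: [0.8, -0.3, -0.6]
grip_width: 0.0522
```

Run:
```python
from h import *
show("wrist","w22");show("scene","s22",(300,120,460,280),3.5)
plan([.6065,.228,.168],74.2,n=1,dec=2)
```

```text
from [0.6068 0.2248 0.1878] yaw 73.9 q6 -1.1 t 35.8 n 1
[[1.98,0.31,-0.11,-0.05,-0.04,0.07]]
```

View pics/w22.png

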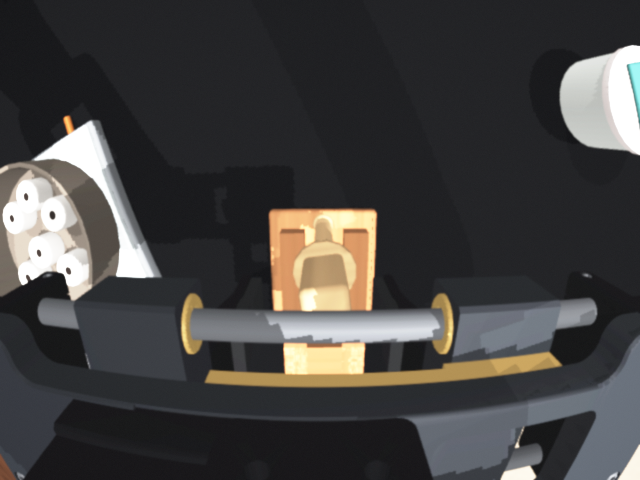

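View pics/s22.png

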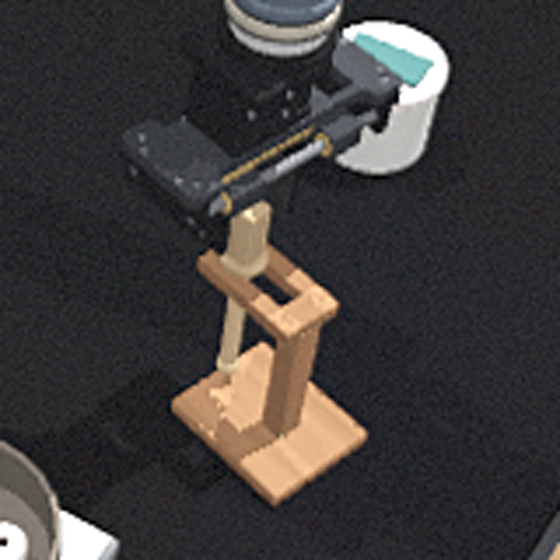

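Call:
send_rows:
  steps:
    - [[0.4,0.3,0,0,0,0.1],[0.8,0,0,0,0,0],[0.8,0,0,0,0,0],[0,0,0,0,0,0],[0,0,0,0,0,0]]

```text
time: 36.22
position: [0.6096, 0.2284, 0.1689]
tool_rot: [0.102, 0.699, -0.097, 0.701]
ft_force: [0.2, -0.6, 0.8]
grip_width: 0.0524
```

Run:
```python
from h import *
plan([.6065,.228,.168],74.2,n=1,dec=2)
```

```text
from [0.6096 0.2284 0.1689] yaw 73.9 q6 -1.11 t 36.22 n 1
[[0.09,-0.13,-0.29,-0.05,0.01,-0.07]]
```

Call:
send_rows:
  steps:
    - [[0,-0.1,-0.2,0,0,-0.05],[0,0,0,0,0,0]]

```text
time: 36.38
position: [0.6071, 0.228, 0.1685]
tool_rot: [0.1, 0.7, -0.099, 0.7]
ft_force: [0.3, 0.6, -0.0]
grip_width: 0.0523
```

Call:
send_rows:
  steps:
    - [[0,0,0,0,0,0],[0,0,0,0,0,0],[0,0,0,0,0,0],[0,0,0,0,0,0],[0,0,0,0,0,0],[0,0,0,0,0,0]]
  gripper: 1.0
  force: 20

```text
time: 36.88
position: [0.6075, 0.2282, 0.1695]
tool_rot: [0.1, 0.699, -0.098, 0.701]
ft_force: [-0.7, -0.0, 0.2]
grip_width: 0.0218
```

Run:
```python
from h import *
plan([.6065,.228,.168],74.2,n=1,dec=2)
p,M,s=pose();print(p,M.round(4),s["grip_width"],s["ft_force"])
```

```text
from [0.6075 0.2282 0.1695] yaw 73.9 q6 -1.1 t 36.88 n 1
[[0.14,-0.05,-0.09,-0.05,0.02,-0.02]]
[0.60750595 0.22821386 0.16945096] [[ 0.0025  0.2772  0.9608]
 [ 0.0012  0.9608 -0.2772]
 [-1.      0.0018  0.0021]] 0.021841733765550788 [-0.71257532 -0.01125824  0.18520805]
```

Call:
send_rows:
  steps:
    - [[0,0,0,0,0,0],[-0.4,0,0,0,0,0],[-0.6,0,0,0,0,0],[-0.6,0,0,0,0,0],[0,0,0,0,0,0]]
  force: 45
  gripper: 1.0

```text
time: 37.3
position: [0.6072, 0.2281, 0.1865]
tool_rot: [0.099, 0.7, -0.099, 0.701]
ft_force: [0.7, 0.6, -0.2]
grip_width: 0.0216
```

Call:
send_rows:
  steps:
    - [[0,0,-0.5,0,0,0],[0,0,-1,0,0,0],[0,0,-1,0,0,0],[0,0,-1,0,0,0],[0,0,-1.2,0,0,0],[0,0,-1.2,0,0,0],[0,0,-1.2,0,0,0],[0,0,0,0,0,0]]

```text
time: 37.97
position: [0.5289, 0.2496, 0.1864]
tool_rot: [0.099, 0.701, -0.099, 0.699]
ft_force: [0.1, 0.5, -1.3]
grip_width: 0.0219
```

Run:
```python
from h import *
show("scene","s23",(260,90,460,280),3)
p,M,s=pose();print(p,M.round(4),s["grip_width"],s["ft_force"])
```

```text
[0.53034258 0.24948969 0.18655704] [[-6.000e-04  2.770e-01  9.609e-01]
 [ 8.000e-04  9.609e-01 -2.770e-01]
 [-1.000e+00  7.000e-04 -8.000e-04]] 0.021576684347470492 [ 0.1196754  -0.93349151 -0.35304807]
```

View pics/s23.png

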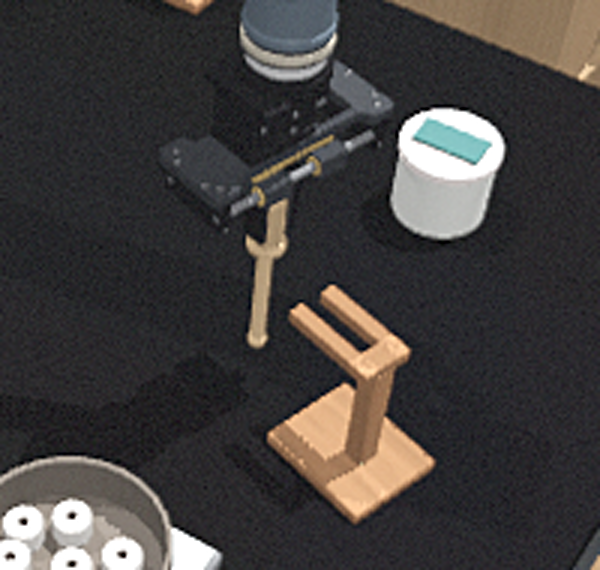

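The rod is clear of the fork and upright in the grip. I'll raise it and carry it over the entry spot next to the pin.

Call:
send_rows:
  steps:
    - [[-1.5,0,0,0,0,0],[-3,0,0,0,0,0],[-3,0,0,0,0,0],[-2.5,0,0,0,0,0],[0,0,0,0,0,0]]

```text
time: 38.43
position: [0.5298, 0.2492, 0.2881]
tool_rot: [0.098, 0.702, -0.099, 0.699]
ft_force: [0.3, 0.3, -0.6]
grip_width: 0.0217
```

Run:
```python
from h import *
plan([.592,-.062,.28],74,vmax=3)
```

```text
from [0.5298 0.2492 0.2881] yaw 74.0 q6 -1.04 t 38.43 n 11
[[0.1,-2.6,1.3,0.0,0.0,0.0],[0.1,-2.6,1.3,0.0,0.0,0.0],[0.1,-2.6,1.3,0.0,0.0,0.0],[0.1,-2.6,1.3,0.0,0.0,0.0],[0.1,-2.5,1.3,0.0,-0.01,0.0],[0.1,-2.6,1.3,0.0,0.0,0.0],[0.0,-2.5,1.4,0.0,-0.01,0.0],[0.1,-2.6,1.3,0.0,0.0,0.01]]
[[0.0,-2.5,1.4,0.0,-0.01,0.0],[0.1,-2.6,1.3,0.0,0.0,0.01],[0.0,-2.5,1.4,0.0,-0.01,0.0]]
```

Call:
send_rows:
  steps:
    - [[0,-2.0,1.0,0,0,0],[0,-2.6,1.3,0,0,0],[0,-2.6,1.3,0,0,0],[0,-2.6,1.3,0,0,0],[0,-2.6,1.3,0,0,0],[0,-2.6,1.3,0,0,0],[0,-2.6,1.3,0,0,0],[0,-2.6,1.3,0,0,0]]

```text
time: 39.1
position: [0.574, 0.0242, 0.2847]
tool_rot: [0.095, 0.701, -0.094, 0.701]
ft_force: [0.5, 0.5, -1.0]
grip_width: 0.0216
```

Call:
send_rows:
  steps:
    - [[0,-2.6,1.3,0,0,0],[0,-2.6,1.3,0,0,0],[0,-1.5,0.8,0,0,0],[0,0,0,0,0,0],[0,0,0,0,0,0],[0,0,0,0,0,0]]

```text
time: 39.6
position: [0.5895, -0.0607, 0.2781]
tool_rot: [0.098, 0.702, -0.098, 0.699]
ft_force: [0.4, 1.0, -0.6]
grip_width: 0.0215
```

Run:
```python
from h import *
p,M,s=pose();np.save("pw24.npy",np.r_[p,s["tool_rot"]])
show("wrist","w24");show("scene","s24",(190,180,390,380),3)
plan([.592,-.062,.25],74,n=2,dec=2)
```

```text
from [ 0.5893 -0.0597  0.2783] yaw 74.2 q6 -1.58 t 39.7 n 2
[[1.42,-0.07,0.17,0.01,-0.02,0.0],[1.41,-0.07,0.16,0.02,-0.02,0.0]]
```

View pics/w24.png

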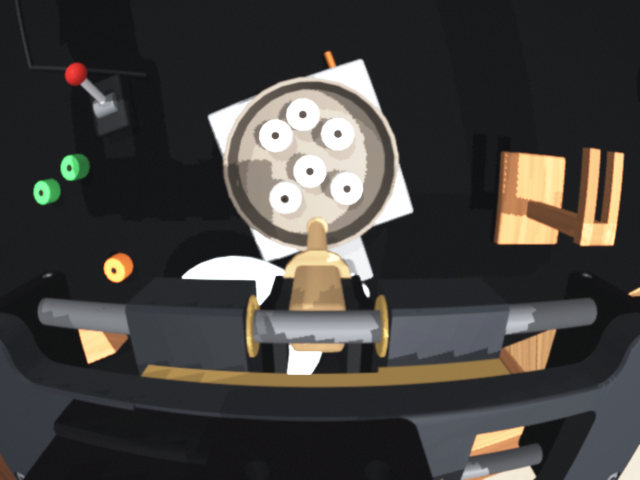

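View pics/s24.png

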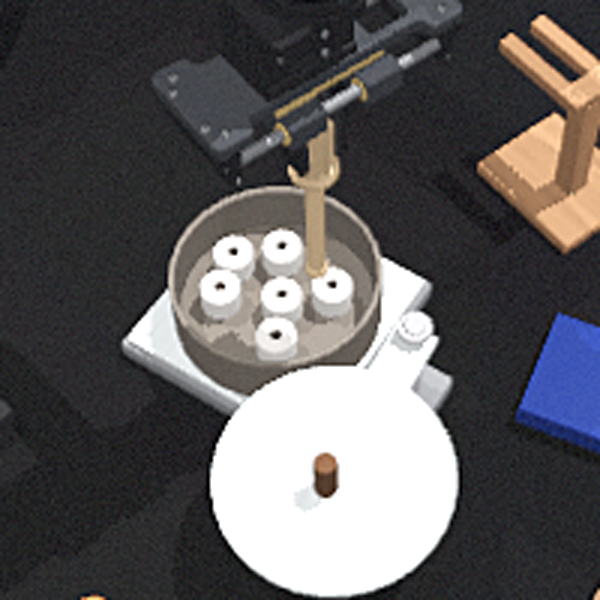

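```bash
cat >> h.py <<'E'
C=np.array([.540,-.0545])
def circ(phi0,dphi,n,z,r=.040,yaw=74,zb=0.0):
    p,M,s=pose();cur=p.copy();Mc=M.copy();rows=[]
    rel=p[:2]-C
    print("at",p.round(4),"ang",round(np.degrees(np.arctan2(rel[1],rel[0]))-3.6,1),"r",np.hypot(*rel).round(4),"tipz rel",round(p[2]-.1495-.03,4),"tilt",np.degrees(np.arccos(-M[2,0])).round(2),"F",s["ft_force"].round(1),"gw",round(s["grip_width"],4),"t",s["time"])
    for i in range(1,n+1):
        a=np.radians(phi0+dphi*i+3.6)
        T=np.array([*(C+r*np.array([np.cos(a),np.sin(a)])),z])
        d=np.round(Mc.T@(T-cur)*100,2)+0.
        ww=np.round(np.degrees(R.from_matrix(Mc.T@down(np.radians(yaw))).as_rotvec())/6,2)+0. if i==1 else np.zeros(3)
        rows.append([float(x) for x in d]+[float(x) for x in ww])
        cur=cur+Mc@d/100; Mc=Mc@R.from_rotvec(np.radians(ww*6)).as_matrix()
    for i in range(0,n,8): print(str(rows[i:i+8]).replace(" ","").replace("],[","],\n["))
E
python3 - <<'E'
from h import *
w=np.load("pw24.npy")
for u,v in [(303,114),(275,136),(337,134),(310,171),(347,188),(285,198)]: print(wristpt(w[:3],w[3:],0,u,v,.058).round(3))
plan([.592,-.062,.189],74,n=7,dec=2)
E
```

```text
[ 0.487 -0.045  0.058]
[ 0.5   -0.079  0.058]
[ 0.516 -0.018  0.058]
[ 0.545 -0.055  0.058]
[ 0.573 -0.023  0.058]
[ 0.565 -0.088  0.058]
from [ 0.5893 -0.0597  0.2783] yaw 74.2 q6 -1.58 t 39.7 n 7
[[1.28,-0.02,0.05,0.0,-0.01,0.0],[1.28,-0.02,0.05,0.0,-0.01,0.0],[1.27,-0.02,0.05,0.01,0.0,0.0],[1.28,-0.02,0.05,0.0,-0.01,0.0],[1.27,-0.02,0.05,0.01,0.0,0.0],[1.28,-0.02,0.04,0.0,-0.01,0.0],[1.27,-0.02,0.05,0.01,0.0,0.0]]
```

Call:
send_rows:
  steps:
    - [[0.8,0,0.1,0,0,0],[1.2,0,0.1,0,0,0],[1.2,0,0,0,0,0],[1.2,0,0,0,0,0],[0.8,0,0,0,0,0],[0,0,0,0,0,0],[0,0,0,0,0,0]]

```text
time: 40.28
position: [0.5905, -0.0517, 0.2232]
tool_rot: [0.094, 0.702, -0.093, 0.7]
ft_force: [0.2, 0.4, -0.4]
grip_width: 0.0217
```

Run:
```python
from h import *
plan([.591,-.058,.188],74,n=4,dec=2)
```

```text
from [ 0.5905 -0.0517  0.2232] yaw 74.8 q6 -1.58 t 40.28 n 4
[[0.88,-0.15,0.06,0.03,-0.01,0.0],[0.88,-0.15,0.05,0.03,-0.01,0.0],[0.88,-0.15,0.06,0.03,-0.01,-0.01],[0.88,-0.14,0.05,0.04,0.0,0.0]]
```

Call:
send_rows:
  steps:
    - [[0.2,-0.5,0.2,0,0,0],[0.6,-0.2,0.1,0,0,0],[0.9,0,0,0,0,0],[0.9,0,0,0,0,0],[0.6,0,0,0,0,0],[0,0,0,0,0,0]]

```text
time: 40.78
position: [0.5931, -0.0599, 0.1901]
tool_rot: [0.094, 0.7, -0.093, 0.701]
ft_force: [-0.4, 0.0, -0.2]
grip_width: 0.0215
```

Run:
```python
from h import *
circ(-6,-9,8,.187)
```

```text
at [ 0.5931 -0.0599  0.1901] ang -9.4 r 0.0533 tipz rel 0.0106 tilt 0.11 F [-0.4  0.  -0.2] gw 0.0215 t 40.7833
[[0.31,-0.6,-1.27,0.14,0.01,-0.01],
[0.0,-0.63,0.0,0.0,0.0,0.0],
[0.0,-0.62,-0.1,0.0,0.0,0.0],
[0.0,-0.6,-0.19,0.0,0.0,0.0],
[0.0,-0.56,-0.28,0.0,0.0,0.0],
[0.0,-0.51,-0.37,0.0,0.0,0.0],
[0.0,-0.44,-0.44,0.0,0.0,0.0],
[0.0,-0.37,-0.51,0.0,0.0,0.0]]
```

The tip is down beside the pin, 10.6 mm above the floor. I'll start stirring clockwise.

Call:
send_rows:
  steps:
    - [[0.1,-0.6,-0.3,0.1,0,0],[0.1,-0.6,-0.3,0,0,0],[0,-0.6,-0.3,0,0,0],[0,-0.6,-0.3,0,0,0],[0,-0.55,-0.35,0,0,0],[0,-0.5,-0.4,0,0,0],[0,-0.45,-0.5,0,0,0],[0,-0.4,-0.5,0,0,0]]

```text
time: 41.45
position: [0.5501, -0.0961, 0.1881]
tool_rot: [0.099, 0.699, -0.097, 0.701]
ft_force: [1.2, 5.5, -0.5]
grip_width: 0.0216
```

Run:
```python
from h import *
circ(-75,-9,8,.187)
```

```text
at [ 0.5501 -0.0961  0.1881] ang -80.0 r 0.0428 tipz rel 0.0086 tilt 0.28 F [ 1.2  5.5 -0.5] gw 0.0216 t 41.45
[[0.11,0.11,-0.39,0.01,0.03,-0.04],
[0.0,-0.22,-0.58,0.0,0.0,0.0],
[0.0,-0.14,-0.62,0.0,0.0,0.0],
[0.0,-0.03,-0.62,0.0,0.0,0.0],
[0.0,0.07,-0.63,0.0,0.0,0.0],
[0.0,0.16,-0.61,0.0,0.0,0.0],
[0.0,0.25,-0.57,0.0,0.0,0.0],
[0.0,0.34,-0.53,0.0,0.0,0.0]]
```

Call:
send_rows:
  steps:
    - [[0.1,-0.15,-0.6,0,0,0],[0,-0.1,-0.62,0,0,0],[0,0,-0.63,0,0,0],[0,0.1,-0.63,0,0,0],[0,0.2,-0.6,0,0,0],[0,0.3,-0.55,0,0,0],[0,0.38,-0.5,0,0,0],[0,0.45,-0.45,0,0,0]]

```text
time: 42.12
position: [0.504, -0.0715, 0.1876]
tool_rot: [0.098, 0.699, -0.098, 0.702]
ft_force: [0.2, -0.8, -0.6]
grip_width: 0.0215
```

Run:
```python
from h import *
circ(-153,-9,8,.187)
```

```text
at [ 0.504  -0.0715  0.1876] ang -158.3 r 0.0398 tipz rel 0.0081 tilt 0.26 F [ 0.2 -0.8 -0.6] gw 0.0215 t 42.1167
[[0.06,0.19,-0.18,0.01,0.04,-0.02],
[0.0,0.52,-0.34,0.0,0.0,0.0],
[0.0,0.58,-0.26,0.0,0.0,0.0],
[0.0,0.6,-0.16,0.0,0.0,0.0],
[0.0,0.63,-0.07,0.0,0.0,0.0],
[0.0,0.62,0.03,0.0,0.0,0.0],
[0.0,0.62,0.13,0.0,0.0,0.0],
[0.0,0.58,0.23,0.0,0.0,0.0]]
```

Call:
send_rows:
  steps:
    - [[0.1,0.52,-0.35,0,0,0],[0,0.58,-0.26,0,0,0],[0,0.6,-0.16,0,0,0],[0,0.63,-0.07,0,0,0],[0,0.62,0.03,0,0,0],[0,0.62,0.13,0,0,0],[0,0.58,0.23,0,0,0],[0,0.52,0.32,0,0,0]]

```text
time: 42.78
position: [0.5165, -0.0206, 0.187]
tool_rot: [0.097, 0.698, -0.097, 0.702]
ft_force: [-0.4, -0.1, -1.1]
grip_width: 0.022
```

Run:
```python
from h import *
circ(-235,-9,8,.187)
```

```text
at [ 0.5165 -0.0206  0.187 ] ang 121.1 r 0.0413 tipz rel 0.0075 tilt 0.34 F [-0.4 -0.1 -1.1] gw 0.022 t 42.7833
[[0.0,0.18,0.34,0.03,0.06,-0.01],
[0.0,0.42,0.47,0.0,0.0,0.0],
[0.0,0.33,0.53,0.0,0.0,0.0],
[0.0,0.24,0.58,0.0,0.0,0.0],
[0.0,0.16,0.61,0.0,0.0,0.0],
[0.0,0.05,0.63,0.0,0.0,0.0],
[0.0,-0.04,0.62,0.0,0.0,0.0],
[0.0,-0.14,0.61,0.0,0.0,0.0]]
```

Call:
send_rows:
  steps:
    - [[0,0.35,0.45,0,0.05,0],[0,0.4,0.48,0,0,0],[0,0.3,0.53,0,0,0],[0,0.22,0.58,0,0,0],[0,0.12,0.61,0,0,0],[0,0,0.63,0,0,0],[0,-0.08,0.62,0,0,0],[0,-0.18,0.6,0,0,0]]

```text
time: 43.45
position: [0.5677, -0.0212, 0.1863]
tool_rot: [0.096, 0.701, -0.097, 0.7]
ft_force: [-0.0, -0.8, -0.6]
grip_width: 0.0217
```

Run:
```python
from h import *
circ(-315,-9,8,.187)
show("scene","s25",(190,180,390,380),3)
```

```text
at [ 0.5677 -0.0212  0.1863] ang 46.7 r 0.0433 tipz rel 0.0068 tilt 0.13 F [-0.  -0.8 -0.6] gw 0.0217 t 43.45
[[-0.07,-0.67,0.51,0.05,-0.02,0.01],
[0.0,-0.39,0.49,0.0,0.0,0.0],
[0.0,-0.47,0.42,0.0,0.0,0.0],
[0.0,-0.52,0.34,0.0,0.0,0.0],
[0.0,-0.58,0.26,0.0,0.0,0.0],
[0.0,-0.6,0.16,0.0,0.0,0.0],
[0.0,-0.63,0.07,0.0,0.0,0.0],
[0.0,-0.62,-0.03,0.0,0.0,0.0]]
```

View pics/s25.png

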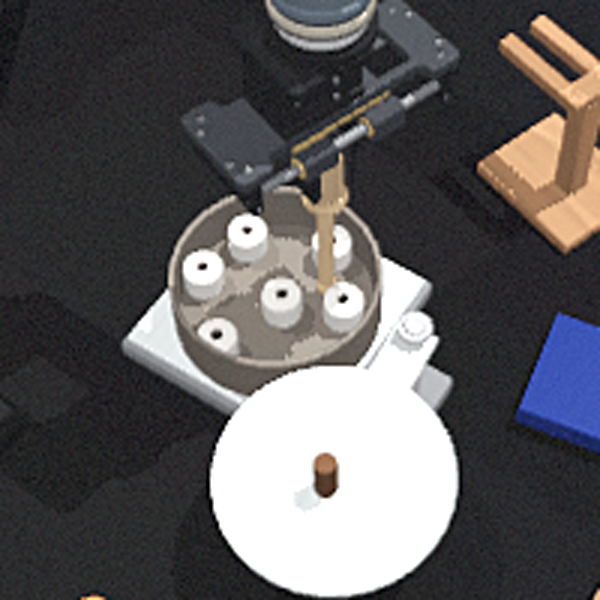

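The beads move smoothly and all of them stay inside. Continuing.

Call:
send_rows:
  steps:
    - [[0,-0.4,0.48,0,0,0],[0,-0.4,0.45,0,0,0],[0,-0.47,0.4,0,0,0],[0,-0.52,0.32,0,0,0],[0,-0.58,0.22,0,0,0],[0,-0.6,0.14,0,0,0],[0,-0.63,0.05,0,0,0],[0,-0.62,-0.06,0,0,0]]

```text
time: 44.17
position: [0.5769, -0.0727, 0.1856]
tool_rot: [0.097, 0.702, -0.097, 0.699]
ft_force: [-0.6, 0.2, -0.8]
grip_width: 0.0219
```

Run:
```python
from h import *
circ(-385,-9,8,.187)
```

```text
at [ 0.5769 -0.0727  0.1856] ang -29.8 r 0.0411 tipz rel 0.0061 tilt 0.19 F [-0.6  0.2 -0.8] gw 0.0219 t 44.1667
[[-0.14,-0.26,-0.18,0.04,-0.03,0.0],
[0.0,-0.6,-0.2,0.0,0.0,0.0],
[0.0,-0.55,-0.29,0.0,0.0,0.0],
[0.0,-0.51,-0.38,0.0,0.0,0.0],
[0.0,-0.43,-0.45,0.0,0.0,0.0],
[0.0,-0.36,-0.51,0.0,0.0,0.0],
[0.0,-0.28,-0.57,0.0,0.0,0.0],
[0.0,-0.18,-0.6,0.0,0.0,0.0]]
```

Call:
send_rows:
  steps:
    - [[-0.1,-0.6,-0.2,0,0,0],[0,-0.58,-0.25,0,0,0],[0,-0.53,-0.33,0,0,0],[0,-0.46,-0.42,0,0,0],[0,-0.4,-0.48,0,0,0],[0,-0.32,-0.54,0,0,0],[0,-0.22,-0.58,0,0,0],[0,-0.12,-0.62,0,0,0]]

```text
time: 44.83
position: [0.5339, -0.0958, 0.1877]
tool_rot: [0.102, 0.698, -0.097, 0.702]
ft_force: [3.7, 5.5, -1.5]
grip_width: 0.0217
```

Run:
```python
from h import *
circ(-107,-9,8,.187)
```

```text
at [ 0.5339 -0.0958  0.1877] ang -102.0 r 0.0417 tipz rel 0.0082 tilt 0.52 F [ 3.7  5.5 -1.5] gw 0.0217 t 44.8333
[[0.07,0.16,-1.0,-0.02,0.04,-0.08],
[0.0,0.11,-0.62,0.0,0.0,0.0],
[0.0,0.22,-0.59,0.0,0.0,0.0],
[0.0,0.3,-0.55,0.0,0.0,0.0],
[0.0,0.39,-0.49,0.0,0.0,0.0],
[0.0,0.45,-0.43,0.0,0.0,0.0],
[0.0,0.52,-0.35,0.0,0.0,0.0],
[0.0,0.57,-0.27,0.0,0.0,0.0]]
```

Call:
send_rows:
  steps:
    - [[0,0.05,-0.65,0,0.05,-0.08],[0,0.11,-0.65,0,0,0],[0,0.2,-0.62,0,0,0],[0,0.28,-0.57,0,0,0],[0,0.36,-0.52,0,0,0],[0,0.42,-0.46,0,0,0],[0,0.5,-0.38,0,0,0],[0,0.55,-0.3,0,0,0]]

```text
time: 45.5
position: [0.5001, -0.0572, 0.1893]
tool_rot: [0.101, 0.697, -0.099, 0.703]
ft_force: [0.6, -0.8, -0.4]
grip_width: 0.0218
```

Run:
```python
from h import *
circ(-175,-9,8,.187)
```

```text
at [ 0.5001 -0.0572  0.1893] ang -179.8 r 0.04 tipz rel 0.0098 tilt 0.55 F [ 0.6 -0.8 -0.4] gw 0.0218 t 45.5
[[0.23,0.28,-0.1,-0.04,0.09,-0.03],
[0.0,0.61,-0.12,0.0,0.0,0.0],
[0.0,0.63,-0.02,0.0,0.0,0.0],
[0.0,0.62,0.07,0.0,0.0,0.0],
[0.0,0.61,0.18,0.0,0.0,0.0],
[0.0,0.57,0.26,0.0,0.0,0.0],
[0.0,0.52,0.35,0.0,0.0,0.0],
[0.0,0.46,0.43,0.0,0.0,0.0]]
```

Call:
send_rows:
  steps:
    - [[0.15,0.6,-0.15,0,0.08,0],[0.05,0.62,-0.08,0,0,0],[0,0.63,0.03,0,0,0],[0,0.62,0.12,0,0,0],[0,0.6,0.2,0,0,0],[0,0.55,0.3,0,0,0],[0,0.5,0.38,0,0,0],[0,0.44,0.45,0,0,0]]

```text
time: 46.17
position: [0.5245, -0.0118, 0.1866]
tool_rot: [0.099, 0.702, -0.099, 0.698]
ft_force: [-0.5, 0.1, -0.3]
grip_width: 0.0218
```

Run:
```python
from h import *
circ(-253,-9,8,.187)
```

```text
at [ 0.5245 -0.0118  0.1866] ang 106.4 r 0.0455 tipz rel 0.0071 tilt 0.35 F [-0.5  0.1 -0.3] gw 0.0218 t 46.1667
[[-0.04,-0.13,0.82,-0.01,-0.06,0.0],
[0.0,0.24,0.58,0.0,0.0,0.0],
[0.0,0.15,0.61,0.0,0.0,0.0],
[0.0,0.06,0.62,0.0,0.0,0.0],
[0.0,-0.04,0.63,0.0,0.0,0.0],
[0.0,-0.14,0.61,0.0,0.0,0.0],
[0.0,-0.24,0.58,0.0,0.0,0.0],
[0.0,-0.32,0.54,0.0,0.0,0.0]]
```

Call:
send_rows:
  steps:
    - [[0,0.1,0.65,0,-0.05,0],[0,0.15,0.62,0,0,0],[0,0.1,0.62,0,0,0],[0,0,0.62,0,0,0],[0,-0.1,0.62,0,0,0],[0,-0.2,0.6,0,0,0],[0,-0.3,0.55,0,0,0],[0,-0.38,0.5,0,0,0]]

```text
time: 46.83
position: [0.5723, -0.0317, 0.1851]
tool_rot: [0.098, 0.702, -0.098, 0.698]
ft_force: [0.1, -0.0, -0.1]
grip_width: 0.022
```

Run:
```python
from h import *
circ(-330,-9,8,.187)
```

```text
at [ 0.5723 -0.0317  0.1851] ang 31.6 r 0.0395 tipz rel 0.0056 tilt 0.33 F [ 0.1 -0.  -0.1] gw 0.022 t 46.8333
[[-0.2,-0.48,0.56,0.0,-0.06,0.01],
[0.0,-0.5,0.37,0.0,0.0,0.0],
[0.0,-0.56,0.29,0.0,0.0,0.0],
[0.0,-0.6,0.19,0.0,0.0,0.0],
[0.0,-0.62,0.1,0.0,0.0,0.0],
[0.0,-0.63,0.0,0.0,0.0,0.0],
[0.0,-0.62,-0.09,0.0,0.0,0.0],
[0.0,-0.59,-0.2,0.0,0.0,0.0]]
```

Call:
send_rows:
  steps:
    - [[-0.1,-0.48,0.45,0,-0.05,0],[0,-0.5,0.38,0,0,0],[0,-0.56,0.29,0,0,0],[0,-0.6,0.19,0,0,0],[0,-0.5,0.1,0,0,0],[0,0,0,0,0,0],[0,0,0,0,0,0]]

```text
time: 47.42
position: [0.5789, -0.0664, 0.1858]
tool_rot: [0.099, 0.701, -0.1, 0.7]
ft_force: [0.5, 0.3, -0.4]
grip_width: 0.0215
```

Run:
```python
from h import *
circ(-360,-9,1,.187)
show("scene","s26",(190,180,390,380),3)
```

```text
at [ 0.5789 -0.0664  0.1858] ang -20.6 r 0.0407 tipz rel 0.0063 tilt 0.09 F [ 0.5  0.3 -0.4] gw 0.0215 t 47.4167
[[-0.12,0.81,-0.14,-0.03,-0.01,0.01]]
```

View pics/s26.png

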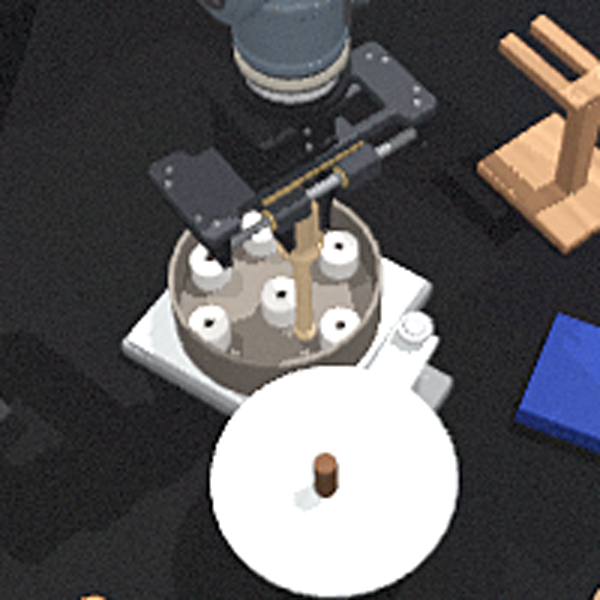

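Run:
```python
from h import *
P0=np.array([[.572,-.027],[.500,-.080]])
for u,v in [(208,260),(257,216),(339,246),(281,295),(340,325),(209,323)]:
    X=onplane("scene",u/3+190,v/3+180,.058)[:2]; print(X.round(3),"d to start of inbeads",np.hypot(*(P0-X).T).round(3), "r",np.hypot(*(X-C)).round(3))
```

```text
[ 0.479 -0.069] d to start of inbeads [0.102 0.024] r 0.063
[ 0.484 -0.009] d to start of inbeads [0.09  0.072] r 0.072
[0.558 0.007] d to start of inbeads [0.036 0.105] r 0.064
[ 0.549 -0.06 ] d to start of inbeads [0.04  0.053] r 0.01
[ 0.605 -0.054] d to start of inbeads [0.043 0.108] r 0.065
[ 0.519 -0.115] d to start of inbeads [0.103 0.039] r 0.064
```

All beads lie at least 24 mm from where the two bowl beads started, so the stir is done. I'll lift the rod out.

Call:
send_rows:
  steps:
    - [[-0.8,0,0,0,0,0],[-2,0,0,0,0,0],[-2.5,0,0,0,0,0],[-2.5,0,0,0,0,0],[-2.5,0,0,0,0,0],[0,0,0,0,0,0]]

```text
time: 47.97
position: [0.578, -0.0643, 0.2939]
tool_rot: [0.099, 0.702, -0.098, 0.698]
ft_force: [0.7, 0.1, 0.4]
grip_width: 0.0215
```

Run:
```python
from h import *
plan([.5305,.2494,.28],73.9,vmax=3)
```

```text
from [ 0.578  -0.0643  0.2939] yaw 73.9 q6 -1.59 t 47.97 n 11
[[0.1,2.6,-1.2,0.0,0.0,0.0],[0.1,2.6,-1.2,0.0,-0.01,0.0],[0.1,2.6,-1.2,0.0,0.0,0.0],[0.1,2.6,-1.2,0.0,-0.01,0.0],[0.1,2.6,-1.2,0.0,0.0,0.0],[0.2,2.6,-1.2,0.0,-0.01,0.0],[0.1,2.6,-1.2,0.0,0.0,0.0],[0.2,2.7,-1.2,0.0,-0.01,0.0]]
[[0.1,2.6,-1.2,0.0,0.0,0.0],[0.2,2.7,-1.2,0.0,-0.01,0.0],[0.1,2.6,-1.2,0.01,0.0,0.0]]
```

Call:
send_rows:
  steps:
    - [[0,2.0,-1.2,0,0,0],[0,2.6,-1.3,0,0,0],[0,2.6,-1.3,0,0,0],[0,2.6,-1.2,0,0,0],[0,2.6,-1.2,0,0,0],[0,2.6,-1.2,0,0,0],[0,2.6,-1.2,0,0,0],[0,2.6,-1.2,0,0,0]]

```text
time: 48.63
position: [0.54, 0.1613, 0.2967]
tool_rot: [0.101, 0.698, -0.102, 0.702]
ft_force: [0.9, -0.2, -0.1]
grip_width: 0.0215
```

Call:
send_rows:
  steps:
    - [[0,2.6,-1.2,0,0,0],[0,2.6,-1.2,0,0,0],[0,2.0,-0.8,0,0,0],[0,0,0,0,0,0],[0,0,0,0,0,0],[0,0,0,0,0,0]]

```text
time: 49.13
position: [0.5239, 0.2507, 0.2954]
tool_rot: [0.098, 0.699, -0.097, 0.701]
ft_force: [-0.4, -1.3, -0.8]
grip_width: 0.0217
```

Run:
```python
from h import *
plan([.5305,.2494,.184],73.9,vmax=1.6,dec=2)
```

```text
from [0.5239 0.2507 0.2954] yaw 74.1 q6 -1.04 t 49.13 n 7
[[1.59,0.01,0.09,0.01,0.0,0.0],[1.59,0.01,0.09,0.01,0.0,0.0],[1.59,0.01,0.09,0.0,0.0,0.0],[1.59,0.0,0.09,0.01,0.01,0.0],[1.59,0.01,0.1,0.0,0.0,0.0],[1.59,0.0,0.09,0.01,0.01,0.0],[1.6,0.01,0.1,0.0,0.0,-0.01]]
```

Call:
send_rows:
  steps:
    - [[1.0,0,0,0,0,0],[1.8,0,0,0,0,0],[2.0,0,0,0,0,0],[2.0,0,0,0,0,0],[1.8,0,0,0,0,0],[1.6,0,0,0,0,0],[0,0,0,0,0,0],[0,0,0,0,0,0]]

```text
time: 49.8
position: [0.5263, 0.241, 0.1867]
tool_rot: [0.101, 0.698, -0.102, 0.701]
ft_force: [-0.3, -0.4, 0.0]
grip_width: 0.0216
```

Run:
```python
from h import *
plan([.6075,.2282,.184],73.9,vmax=1.2,dec=2)
show("scene","s27",(260,90,460,280),3)
show("wrist","w27")
```

```text
from [0.5263 0.241  0.1867] yaw 73.5 q6 -1.04 t 49.8 n 7
[[0.04,0.15,1.16,-0.01,0.01,0.0],[0.04,0.15,1.17,-0.01,0.0,0.0],[0.04,0.15,1.16,-0.01,0.01,0.0],[0.04,0.15,1.17,-0.01,0.0,0.0],[0.04,0.15,1.16,-0.01,0.01,0.01],[0.04,0.15,1.17,-0.01,0.0,0.0],[0.04,0.16,1.16,-0.01,0.01,0.01]]
```

View pics/s27.png

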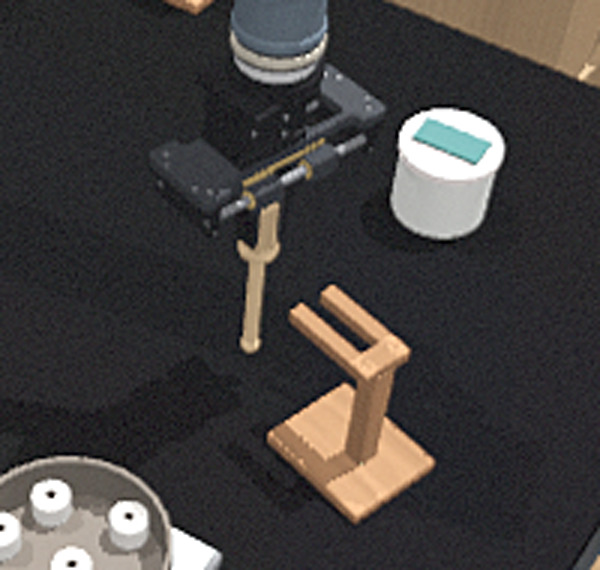

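View pics/w27.png

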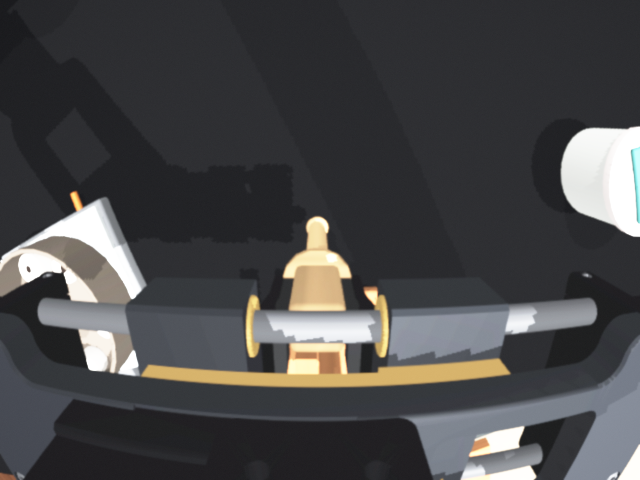

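Call:
send_rows:
  steps:
    - [[0,0.6,0,0,0.05,0],[0,0.4,0,0,0,0],[0,0,0,0,0,0],[0,0,0,0,0,0]]

```text
time: 50.23
position: [0.5325, 0.2522, 0.1914]
tool_rot: [0.103, 0.697, -0.101, 0.702]
ft_force: [0.4, 0.5, -1.2]
grip_width: 0.0216
```

Run:
```python
from h import *
plan([.6075,.2282,.184],73.9,vmax=1.2,dec=2)
```

```text
from [0.5325 0.2522 0.1914] yaw 73.4 q6 -1.03 t 50.23 n 7
[[0.11,-0.02,1.12,-0.01,0.01,0.0],[0.11,-0.02,1.12,-0.01,0.01,-0.01],[0.11,-0.03,1.13,-0.01,0.01,0.0],[0.11,-0.03,1.12,-0.01,0.01,-0.01],[0.11,-0.03,1.13,-0.01,0.01,0.0],[0.11,-0.03,1.12,-0.01,0.01,-0.01],[0.11,-0.03,1.13,-0.02,0.0,0.0]]
```

Call:
send_rows:
  steps:
    - [[0.05,-0.05,0.7,-0.05,0.05,-0.03],[0,-0.05,1.0,0,0,0],[0,0,1.0,0,0,0],[0,0,1.0,0,0,0],[0,0,0.6,0,0,0],[0,0,0,0,0,0],[0,0,0,0,0,0]]

```text
time: 50.82
position: [0.5804, 0.2378, 0.1924]
tool_rot: [0.1, 0.698, -0.099, 0.702]
ft_force: [-0.1, 0.6, -1.3]
grip_width: 0.0215
```

Run:
```python
from h import *
plan([.6075,.2282,.184],73.9,vmax=1.2,dec=2)
```

```text
from [0.5804 0.2378 0.1924] yaw 73.8 q6 -1.08 t 50.82 n 3
[[0.28,-0.06,0.96,-0.01,0.02,-0.01],[0.28,-0.06,0.96,-0.01,0.01,0.0],[0.29,-0.05,0.95,0.0,0.02,-0.01]]
```

Call:
send_rows:
  steps:
    - [[0,-0.15,0.5,0,0.03,0],[0,-0.05,0.8,0,0,0],[0,0,0.8,0,0,0],[0,0,0.6,0,0,0],[0,0,0,0,0,0],[0,0,0,0,0,0]]

```text
time: 51.32
position: [0.6078, 0.227, 0.1918]
tool_rot: [0.1, 0.7, -0.1, 0.7]
ft_force: [-0.9, 0.9, -0.0]
grip_width: 0.0213
```

Run:
```python
from h import *
plan([.6075,.2282,.1695],73.9,vmax=1.2,dec=2)
print(get_obs()["ft_force"])
show("scene","s28",(300,120,460,280),3.5)
```

```text
from [0.6078 0.227  0.1918] yaw 73.8 q6 -1.1 t 51.32 n 2
[[1.11,0.05,-0.03,-0.01,0.0,0.0],[1.12,0.06,-0.03,-0.01,0.0,-0.01]]
[-0.87784811  0.9268827  -0.00845349]
```

View pics/s28.png

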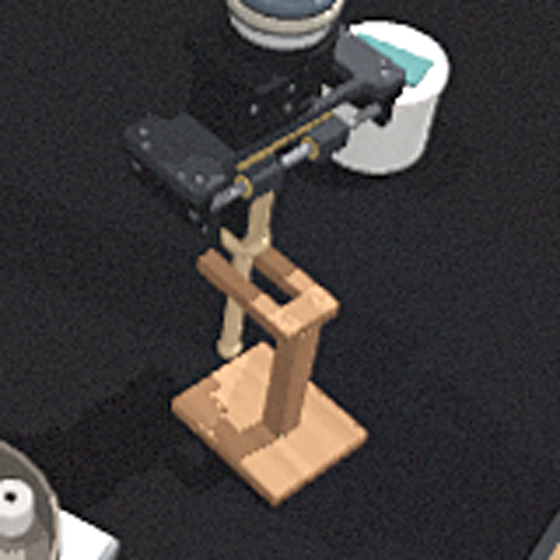

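Aligned above its place within 1.5 mm. I'll lower it gently.

Call:
send_rows:
  steps:
    - [[0.4,0.1,0,0,0,0],[0.6,0,0,0,0,0],[0.6,0,0,0,0,0],[0.4,0,0,0,0,0],[0,0,0,0,0,0],[0,0,0,0,0,0]]

```text
time: 51.87
position: [0.6065, 0.2286, 0.1694]
tool_rot: [0.099, 0.701, -0.099, 0.7]
ft_force: [-0.1, -1.1, 5.3]
grip_width: 0.0214
```

Run:
```python
from h import *
plan([.6075,.2282,.1695],73.9,vmax=1.2,dec=2)
print(get_obs()["ft_force"])
```

```text
from [0.6065 0.2286 0.1694] yaw 73.8 q6 -1.1 t 51.87 n 1
[[-0.01,-0.01,0.11,-0.01,-0.01,0.0]]
[-0.06623469 -1.09535467  5.28876905]
```

Call:
send_rows:
  steps:
    - [[-0.05,0,0,0,0,0],[0,0,0,0,0,0],[0,0,0,0,0,0],[0,0,0,0,0,0],[0,0,0,0,0,0],[0,0,0,0,0,0]]
  gripper: 0.4

```text
time: 52.37
position: [0.6069, 0.229, 0.1709]
tool_rot: [0.1, 0.7, -0.099, 0.7]
ft_force: [-0.2, 0.3, 0.1]
grip_width: 0.0496
```

Call:
send_rows:
  steps:
    - [[-0.8,0,0,0,0,0],[-1.5,0,0,0,0,0],[-2,0,0,0,0,0],[-2.5,0,0,0,0,0],[-2.5,0,0,0,0,0],[-1,0,0,0,0,0],[0,0,0,0,0,0]]

```text
time: 52.95
position: [0.6059, 0.2286, 0.2791]
tool_rot: [0.099, 0.701, -0.099, 0.699]
ft_force: [0.2, -0.1, -0.4]
grip_width: 0.052
```

Run:
```python
from h import *
show("scene","s29",(190,100,430,380),2)
ph=283;r=.142
t=[PIN[0]+r*np.cos(np.radians(ph)),PIN[1]+r*np.sin(np.radians(ph))]
print(t)
plan([t[0],t[1],.24],8)
```

```text
[np.float64(0.7016430497168288), np.float64(-0.1846605491995034)]
from [0.6057 0.2285 0.2783] yaw 73.8 q6 -1.1 t 53.0 n 12
[[0.3,-3.1,1.7,0.91,0.0,0.0],[0.3,-2.9,2.0,0.91,0.0,0.0],[0.3,-2.7,2.3,0.92,0.0,0.0],[0.3,-2.5,2.5,0.91,0.0,0.0],[0.3,-2.2,2.8,0.92,0.0,0.0],[0.3,-1.9,3.0,0.91,0.0,0.0],[0.3,-1.7,3.1,0.92,0.0,0.01],[0.3,-1.3,3.3,0.91,0.0,0.01]]
[[0.3,-1.0,3.4,0.92,-0.01,0.0],[0.4,-0.7,3.4,0.91,0.0,0.01],[0.3,-0.4,3.5,0.92,-0.01,0.0],[0.4,0.0,3.6,0.91,0.0,0.01]]
```

View pics/s29.png

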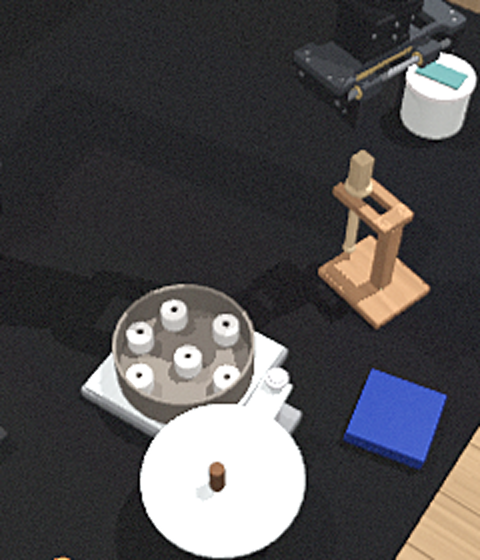

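The rod hangs upright in the fork and all six beads are in the bowl. Now to shut the cover.

Call:
send_rows:
  steps:
    - [[0,-2.8,1.7,0.9,0,0],[0,-2.9,2.0,0.9,0,0],[0,-2.7,2.3,0.9,0,0],[0,-2.5,2.5,0.9,0,0],[0,-2.2,2.8,0.9,0,0],[0.2,-1.9,3.0,0.9,0,0],[0.3,-1.7,3.1,0.9,0,0],[0.3,-1.3,3.3,0.9,0,0]]
  gripper: 0.5

```text
time: 53.67
position: [0.664, -0.0451, 0.2564]
tool_rot: [0.354, 0.619, -0.358, 0.603]
ft_force: [0.5, 0.3, 0.7]
grip_width: 0.0436
```

Call:
send_rows:
  steps:
    - [[0.3,-1.0,3.3,0.9,0,0],[0.3,-0.7,3.4,0.9,0,0],[0.3,-0.4,3.2,0.9,0,0],[0.3,0,2.0,0.5,0,0],[0,0,0,0,0,0],[0,0,0,0,0,0]]

```text
time: 54.17
position: [0.6842, -0.1781, 0.2272]
tool_rot: [0.455, 0.55, -0.468, 0.522]
ft_force: [-0.2, 0.8, 0.2]
grip_width: 0.0433
```

Run:
```python
from h import *
p,M,s=pose();np.save("pw30.npy",np.r_[p,s["tool_rot"]])
show("wrist","w30")
plan([.6897,-.1869,.2],8,dec=2)
```

```text
from [ 0.6838 -0.1779  0.2268] yaw 8.6 q6 -0.56 t 54.22 n 1
[[2.64,0.56,1.02,0.1,-0.16,0.39]]
```

View pics/w30.png

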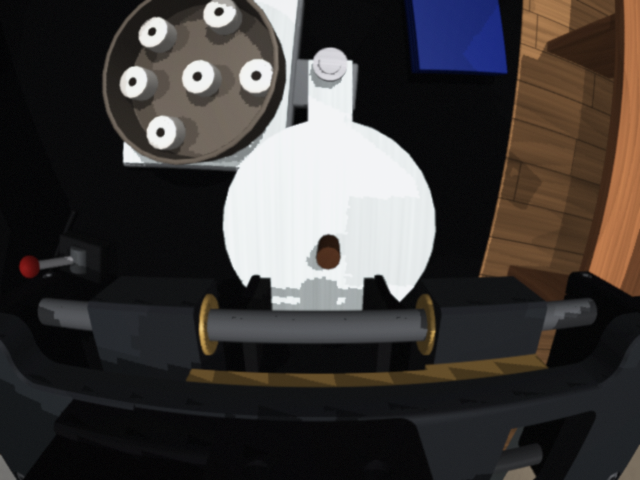

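Run:
```python
from h import *
w=np.load("pw30.npy")
T=wristpt(w[:3],w[3:],0,327,259,.139);print(T, np.degrees(np.arctan2(*(T[:2]-PIN)[::-1]))%360)
plan([.689,-.187,.17],8,n=3,dec=2)
```

```text
[ 0.68806377 -0.1849382   0.139     ] 277.54537471537395
from [ 0.6838 -0.1779  0.2268] yaw 8.6 q6 -0.56 t 54.22 n 3
[[1.88,0.2,0.36,0.03,-0.05,0.13],[1.89,0.18,0.35,0.03,-0.06,0.13],[1.89,0.16,0.33,0.04,-0.05,0.13]]
```

Call:
send_rows:
  steps:
    - [[0.8,0.2,0.4,0,-0.05,0.13],[1.4,0.2,0.3,0,-0.05,0.13],[1.6,0.1,0.2,0,-0.05,0.13],[1.6,0,0,0,0,0],[0,0,0,0,0,0],[0,0,0,0,0,0]]

```text
time: 54.72
position: [0.6876, -0.1747, 0.1697]
tool_rot: [0.458, 0.541, -0.456, 0.537]
ft_force: [0.9, -0.6, 1.2]
grip_width: 0.0434
```

Run:
```python
from h import *
plan([.689,-.187,.112],8,n=3,dec=2)
```

```text
from [ 0.6876 -0.1747  0.1697] yaw 9.4 q6 -0.57 t 54.72 n 3
[[1.92,-0.02,0.42,0.08,-0.02,0.0],[1.92,-0.02,0.42,0.08,-0.02,0.01],[1.93,-0.01,0.42,0.07,-0.02,0.0]]
```

Call:
send_rows:
  steps:
    - [[0.2,0,0.6,0.1,0,0],[0.8,0,0.5,0.1,0,0],[1.6,0,0.2,0,0,0],[1.6,0,0,0,0,0],[1.4,0,0,0,0,0],[0,0,0,0,0,0],[0,0,0,0,0,0]]

```text
time: 55.3
position: [0.6945, -0.1877, 0.1174]
tool_rot: [0.465, 0.533, -0.46, 0.537]
ft_force: [0.1, 0.2, -0.3]
grip_width: 0.0431
```

Run:
```python
from h import *
show("wrist","w31")
arc(278,246,8,.112)
```

```text
from [ 0.6943 -0.1877  0.1173] phi 279.89155439211504 r 0.14348934480161316 yaw 8.3 F [-0.1  0.1 -1.1]
[[0.52,-1.47,-0.18,0.71,0.0,-0.08],[0.0,-0.99,-0.04,0.67,0.0,0.0],[0.0,-0.99,-0.03,0.67,0.0,0.0],[0.0,-0.99,-0.04,0.66,0.0,0.0],[0.0,-0.99,-0.03,0.67,0.0,0.0],[0.0,-0.99,-0.04,0.67,0.0,0.0],[0.0,-0.99,-0.03,0.66,0.0,0.0],[0.0,-0.99,-0.03,0.67,0.0,0.0]]
```

View pics/w31.png

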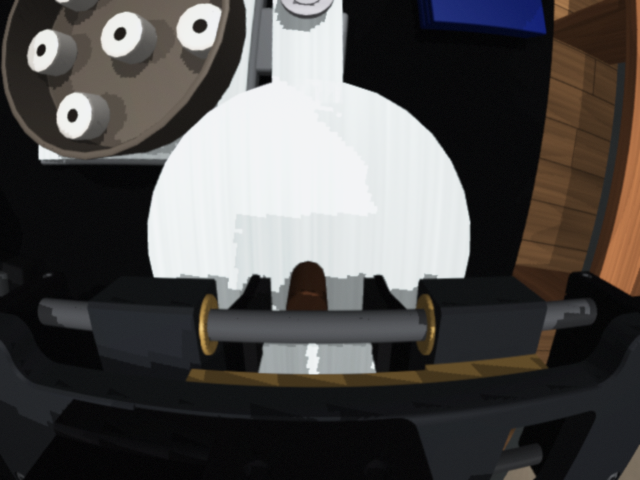

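The knob is between the fingers at (307,290). I'll swing it back clockwise.

Call:
send_rows:
  steps:
    - [[0.2,-0.7,-0.05,0.4,0,0],[0.1,-0.9,-0.05,0.6,0,0],[0,-0.9,-0.03,0.6,0,0],[0,-0.9,-0.03,0.6,0,0],[0,-0.9,-0.03,0.6,0,0],[0,-0.9,-0.03,0.6,0,0],[0,-0.9,-0.03,0.6,0,0],[0,-0.9,-0.03,0.6,0,0]]

```text
time: 56.02
position: [0.6335, -0.1848, 0.1243]
tool_rot: [0.589, 0.392, -0.574, 0.412]
ft_force: [0.2, -0.4, -0.7]
grip_width: 0.0435
```

Run:
```python
from h import *
p,_,_=pose();ph=np.degrees(np.arctan2(*(p[:2]-PIN)[::-1]))%360
arc(ph,ph-29,8,.112)
```

```text
from [ 0.6335 -0.1848  0.1243] phi 255.36613081140788 r 0.1431163565632829 yaw -20.7 F [ 0.2 -0.4 -0.7]
[[1.2,-0.95,-0.04,-0.4,-0.02,-0.34],[0.0,-0.9,-0.03,0.6,0.0,0.0],[0.0,-0.9,-0.03,0.6,0.0,0.0],[0.0,-0.89,-0.03,0.61,0.0,0.0],[0.0,-0.9,-0.03,0.6,0.0,0.0],[0.0,-0.9,-0.02,0.61,0.0,0.0],[0.0,-0.9,-0.03,0.6,0.0,0.0],[0.0,-0.89,-0.03,0.61,0.0,0.0]]
```

Call:
send_rows:
  steps:
    - [[0.4,-0.8,-0.03,0.3,0,-0.15],[0.3,-0.9,-0.03,0.5,0,-0.15],[0.2,-0.9,-0.03,0.5,0,0],[0.1,-0.9,-0.03,0.55,0,0],[0.1,-0.9,-0.03,0.6,0,0],[0.1,-0.9,-0.03,0.6,0,0],[0.1,-0.9,-0.03,0.6,0,0],[0.1,-0.9,-0.03,0.6,0,0]]

```text
time: 56.68
position: [0.5843, -0.1537, 0.123]
tool_rot: [0.669, 0.246, -0.649, 0.265]
ft_force: [-0.4, -0.5, -0.6]
grip_width: 0.0436
```

Run:
```python
from h import *
p,_,_=pose();ph=np.degrees(np.arctan2(*(p[:2]-PIN)[::-1]))%360
arc(ph,ph-29,8,.112)
```

```text
from [ 0.5843 -0.1537  0.123 ] phi 231.49905694649982 r 0.137223204523034 yaw -47.7 F [-0.4 -0.5 -0.6]
[[1.06,-0.85,0.6,-0.92,-0.14,-0.35],[0.0,-0.9,-0.03,0.6,0.0,0.0],[0.0,-0.9,-0.02,0.61,0.01,0.0],[0.0,-0.9,-0.03,0.6,0.0,0.0],[0.0,-0.89,-0.03,0.61,0.0,0.0],[0.0,-0.9,-0.03,0.6,0.0,0.0],[0.0,-0.9,-0.03,0.6,0.0,0.0],[0.0,-0.9,-0.03,0.61,0.0,0.0]]
```

Call:
send_rows:
  steps:
    - [[0.4,-0.7,0.25,-0.2,-0.1,-0.2],[0.4,-0.8,0.2,0,0,-0.15],[0.3,-0.85,0.1,0.3,0,-0.1],[0.2,-0.9,0,0.4,0,0],[0.2,-0.9,0,0.5,0,0],[0.1,-0.9,0,0.5,0,0],[0,-0.9,0,0.55,0,0],[0,-0.9,0,0.55,0,0]]

```text
time: 57.35
position: [0.5432, -0.1079, 0.1121]
tool_rot: [0.691, 0.165, -0.685, 0.162]
ft_force: [0.4, -0.8, -1.0]
grip_width: 0.0429
```

Run:
```python
from h import *
p,_,_=pose();ph=np.degrees(np.arctan2(*(p[:2]-PIN)[::-1]))%360
arc(ph,178.6,10,.112)
show("wrist","w32")
```

```text
from [ 0.5432 -0.1079  0.1121] phi 205.95888549604425 r 0.1407485648318967 yaw -63.3 F [ 0.4 -0.8 -1. ]
[[0.01,-0.68,0.1,0.58,-0.1,0.02],[0.0,-0.68,-0.02,0.46,0.0,0.0],[0.0,-0.67,-0.01,0.45,0.0,0.0],[0.0,-0.68,-0.02,0.46,0.0,0.0],[0.0,-0.68,-0.01,0.45,0.0,0.0],[0.0,-0.68,-0.02,0.46,0.0,0.0],[-0.01,-0.68,-0.02,0.46,0.0,0.0],[0.0,-0.67,-0.01,0.45,0.0,0.0]]
[[0.0,-0.68,-0.02,0.46,0.0,0.0],[0.0,-0.68,-0.01,0.45,0.0,0.0]]
```

View pics/w32.png

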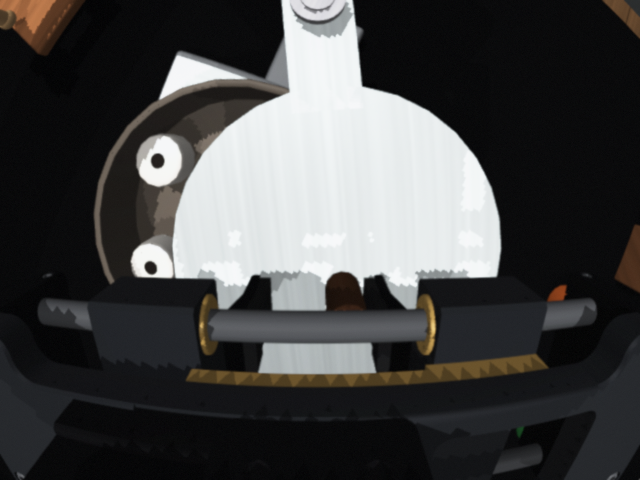

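Call:
send_rows:
  steps:
    - [[0,-0.7,0.05,0.5,-0.1,0],[0,-0.7,0,0.46,0,0],[0,-0.7,0,0.46,0,0],[0,-0.7,0,0.46,0,0],[0,-0.7,0,0.46,0,0],[0,-0.7,0,0.46,0,0],[0,-0.7,0,0.46,0,0],[0,-0.6,0,0.4,0,0]]

```text
time: 58.07
position: [0.5281, -0.0568, 0.1132]
tool_rot: [-0.706, -0.03, 0.707, -0.029]
ft_force: [-0.9, -1.1, -0.5]
grip_width: 0.0435
```

Run:
```python
from h import *
p,_,_=pose();ph=np.degrees(np.arctan2(*(p[:2]-PIN)[::-1]))%360
arc(ph,177,4,.112)
```

```text
from [ 0.5281 -0.0568  0.1132] phi 184.23943379796796 r 0.14200429337589296 yaw -85.2 F [-0.9 -1.1 -0.5]
[[0.12,-0.45,-0.01,0.4,0.02,0.01],[0.0,-0.45,-0.01,0.3,0.0,0.0],[0.0,-0.45,-0.01,0.31,0.0,0.0],[0.0,-0.44,0.0,0.3,0.0,0.0]]
```

Call:
send_rows:
  steps:
    - [[0.1,-0.5,0,0.2,0,0],[0,-0.5,0,0.2,0,0],[0,-0.5,0,0.2,0,0],[0,-0.5,0,0,0,0],[0,-0.3,0,0,0,0]]

```text
time: 58.48
position: [0.5274, -0.041, 0.1124]
tool_rot: [-0.705, -0.01, 0.709, -0.018]
ft_force: [-2.9, -11.5, -3.0]
grip_width: 0.044
```

Run:
```python
from h import *
p,_,_=pose();ph=np.degrees(np.arctan2(*(p[:2]-PIN)[::-1]))%360
arc(ph,177,1,.112)
show("wrist","w33")
```

```text
from [ 0.5274 -0.041   0.1124] phi 177.85735760692083 r 0.14236671923050306 yaw -87.8 F [ -2.9 -11.5  -3. ]
[[0.04,-0.21,-0.05,0.87,0.05,-0.12]]
```

View pics/w33.png

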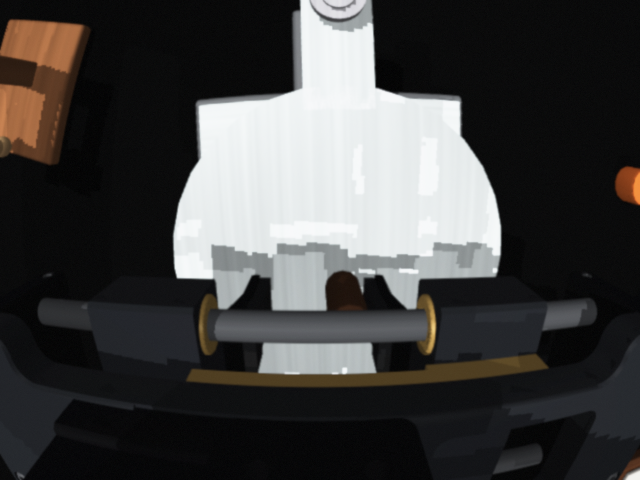

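The force rose to about 11 N against the stop, and the disc covers the bowl in the wrist view. The cover is shut, so I'll back off, lift and close the fingers.

Call:
send_rows:
  steps:
    - [[0,0.4,0,0,0,0],[0,0.4,0,0,0,0],[-0.5,0,0,0,0,0],[-1.5,0,0,0,0,0],[-2.5,0,0,0,0,0],[-3,0,0,0,0,0],[-2.5,0,0,0,0,0],[0,0,0,0,0,0]]

```text
time: 59.2
position: [0.5289, -0.0489, 0.2166]
tool_rot: [-0.703, -0.014, 0.711, -0.019]
ft_force: [0.8, 0.1, 0.2]
grip_width: 0.0438
```

Run:
```python
from h import *
p,M,s=pose();np.save("pw34.npy",np.r_[p,s["tool_rot"]])
show("wrist","w34")
plan([.312,-.268,.2],-95.6,vmax=3)
```

```text
from [ 0.5279 -0.0486  0.2149] yaw -87.3 q6 1.23 t 59.25 n 11
[[0.2,1.9,2.1,0.13,0.01,-0.01],[0.2,1.9,2.0,0.13,0.01,-0.01],[0.2,2.0,2.0,0.12,0.01,0.0],[0.2,2.0,2.0,0.13,0.01,-0.01],[0.1,2.0,1.9,0.12,0.01,0.0],[0.1,2.0,1.9,0.13,0.01,-0.01],[0.2,2.1,1.9,0.12,0.01,0.0],[0.1,2.1,1.9,0.13,0.01,-0.01]]
[[0.1,2.1,1.8,0.12,0.02,0.0],[0.2,2.1,1.8,0.13,0.01,-0.01],[0.1,2.1,1.8,0.12,0.02,0.0]]
```

View pics/w34.png

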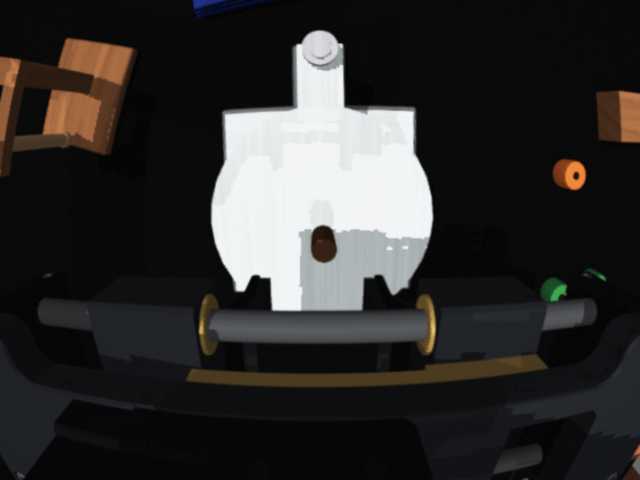

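The wrist view shows the cover centred over the bowl, with pin (320,48) and knob (322,240) in line. On to the switch.

Call:
send_rows:
  steps:
    - [[0,1.7,1.8,0.13,0,0],[0,1.9,2.0,0.13,0,0],[0,2.0,2.0,0.13,0,0],[0,2.0,2.0,0.13,0,0],[0,2.0,1.9,0.13,0,0],[0,2.0,1.9,0.13,0,0],[0,2.1,1.9,0.13,0,0],[0,2.1,1.9,0.13,0,0]]
  gripper: 1.0
  force: 20

```text
time: 59.92
position: [0.3695, -0.2051, 0.2133]
tool_rot: [-0.702, 0.017, 0.712, 0.018]
ft_force: [-0.3, 0.2, 0.6]
grip_width: 0.0025
```

Call:
send_rows:
  steps:
    - [[0,2.1,1.8,0.13,0,0],[0,2.1,1.8,0.13,0,0],[0,1.5,1.5,0,0,0],[0,0,0,0,0,0],[0,0,0,0,0,0],[0,0,0,0,0,0]]

```text
time: 60.42
position: [0.3075, -0.2602, 0.2101]
tool_rot: [-0.699, 0.025, 0.714, 0.034]
ft_force: [0.1, 0.4, 0.4]
grip_width: 0.0006
```

Run:
```python
from h import *
p,M,s=pose();np.save("pw35.npy",np.r_[p,s["tool_rot"]])
show("wrist","w35");show("scene","s35",(80,220,280,420),3)
plan([.312,-.268,.14],-95.6,dec=2)
```

```text
from [ 0.308  -0.2598  0.2102] yaw -94.7 q6 0.69 t 60.52 n 2
[[3.5,0.43,-0.31,0.08,0.1,0.05],[3.5,0.4,-0.27,0.07,0.1,0.05]]
```

View pics/w35.png

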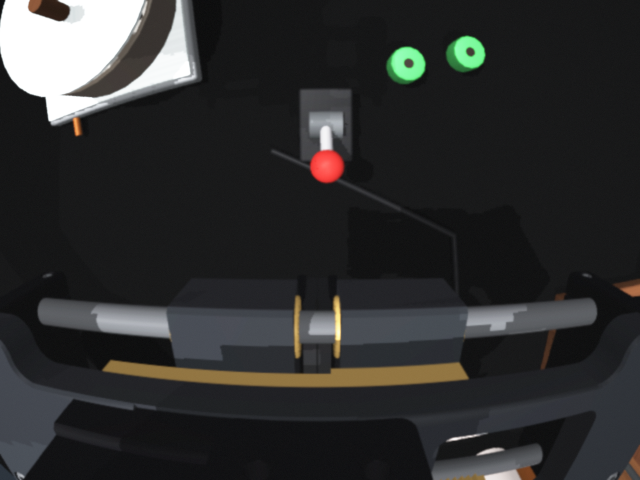

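View pics/s35.png

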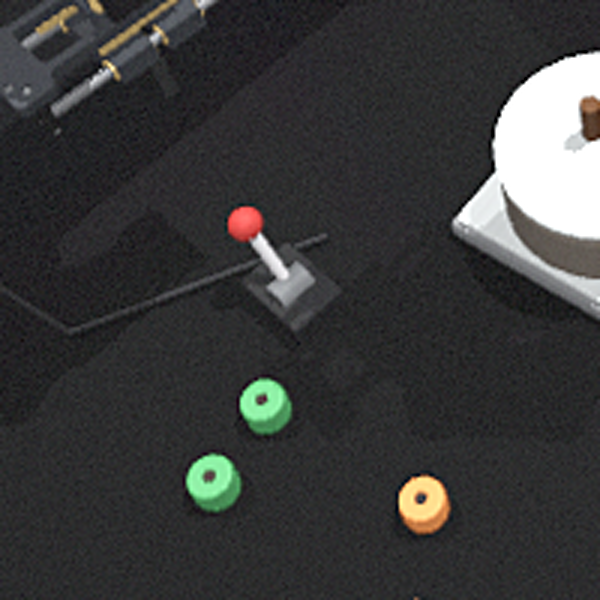

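Run:
```python
from h import *
w=np.load("pw35.npy")
print(wristpt(w[:3],w[3:],0,327,166,.083))
plan([.314,-.2685,.075],-95.6,dec=2,vmax=2)
```

```text
[ 0.35589029 -0.26993644  0.083     ]
from [ 0.308  -0.2598  0.2102] yaw -94.7 q6 0.69 t 60.52 n 7
[[1.93,0.14,-0.14,0.02,0.03,0.01],[1.93,0.13,-0.13,0.02,0.03,0.01],[1.93,0.13,-0.12,0.02,0.03,0.02],[1.93,0.13,-0.12,0.02,0.03,0.01],[1.93,0.13,-0.11,0.02,0.03,0.02],[1.93,0.12,-0.11,0.03,0.03,0.01],[1.92,0.12,-0.11,0.02,0.02,0.02]]
```

Call:
send_rows:
  steps:
    - [[1.0,0.3,0,0.03,0.1,0.05],[1.9,0.3,0,0.03,0.1,0.05],[2.0,0.3,0,0,0,0],[2.0,0,0,0,0,0],[2.0,0,0,0,0,0],[2.0,0,0,0,0,0],[1.5,0,0,0,0,0],[0,0,0,0,0,0]]

```text
time: 61.18
position: [0.316, -0.2659, 0.0829]
tool_rot: [0.71, -0.028, -0.704, -0.023]
ft_force: [0.3, 0.8, 0.9]
grip_width: 0.0002
```

Run:
```python
from h import *
plan([.314,-.2675,.075],-95.6,dec=2,vmax=2)
print(get_obs()["ft_force"])
```

```text
from [ 0.316  -0.2659  0.0829] yaw -94.1 q6 0.66 t 61.18 n 1
[[0.79,0.17,0.2,0.25,-0.08,-0.06]]
[0.32389446 0.81950743 0.89810339]
```

Call:
send_rows:
  steps:
    - [[0.5,0.3,0,0.2,-0.05,0],[0.3,0.1,-0.3,0,0,0],[0,0,-0.7,0,0,0],[0,0,-0.8,0,0,0],[0,0,-0.8,0,0,0],[0,0,-0.8,0,0,0],[0,0,-0.8,0,0,0],[0,0,-0.6,0,0,0]]

```text
time: 61.85
position: [0.3702, -0.2715, 0.0776]
tool_rot: [0.708, -0.032, -0.705, -0.028]
ft_force: [-1.0, -0.9, 0.1]
grip_width: 0.0006
```

Run:
```python
from h import *
plan([.404,-.2745,.075],-95.6,dec=2,vmax=0.8)
print(get_obs()["ft_force"])
show("scene","s36",(80,220,280,420),3)
```

```text
from [ 0.3702 -0.2715  0.0776] yaw -94.8 q6 0.78 t 61.85 n 5
[[0.05,0.0,-0.68,0.03,-0.01,-0.01],[0.05,0.0,-0.68,0.02,-0.01,-0.01],[0.05,0.0,-0.68,0.03,0.0,-0.01],[0.06,0.0,-0.68,0.02,-0.01,-0.01],[0.05,-0.01,-0.68,0.03,0.0,-0.02]]
[-1.0323472  -0.86570223  0.14162257]
```

View pics/s36.png

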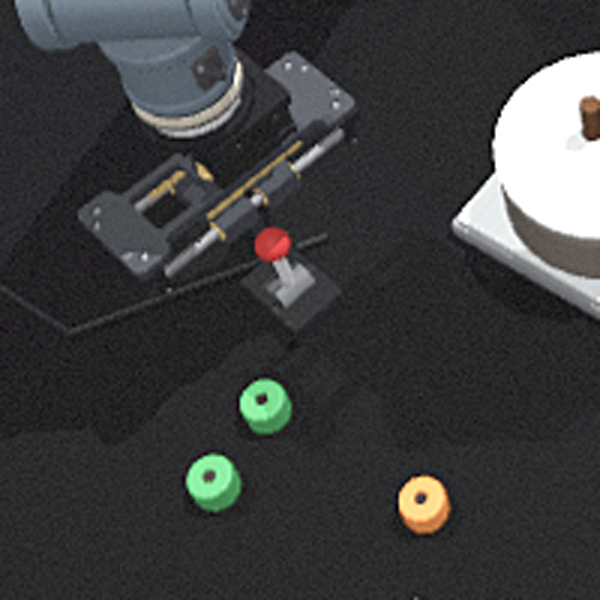

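The lever is moving over. I'll keep pushing.

Call:
send_rows:
  steps:
    - [[0.1,0,-0.7,0,0,0],[0.1,0,-0.7,0,0,0],[0,0,-0.7,0,0,0],[0,0,-0.7,0,0,0],[0,0,-0.5,0,0,0]]

```text
time: 62.32
position: [0.4028, -0.2731, 0.0751]
tool_rot: [-0.704, 0.029, 0.709, 0.027]
ft_force: [-25.8, -8.7, 12.6]
grip_width: 0.0003
```

Run:
```python
from h import *
plan([.404,-.2745,.075],-95.6,dec=2,vmax=0.8)
print(get_obs()["ft_force"])
show("scene","s37",(80,220,280,420),3)
```

```text
from [ 0.4028 -0.2731  0.0751] yaw -94.6 q6 0.84 t 62.32 n 1
[[0.01,0.13,-0.13,0.17,0.06,-0.03]]
[-25.79448968  -8.7063622   12.62680882]
```

View pics/s37.png

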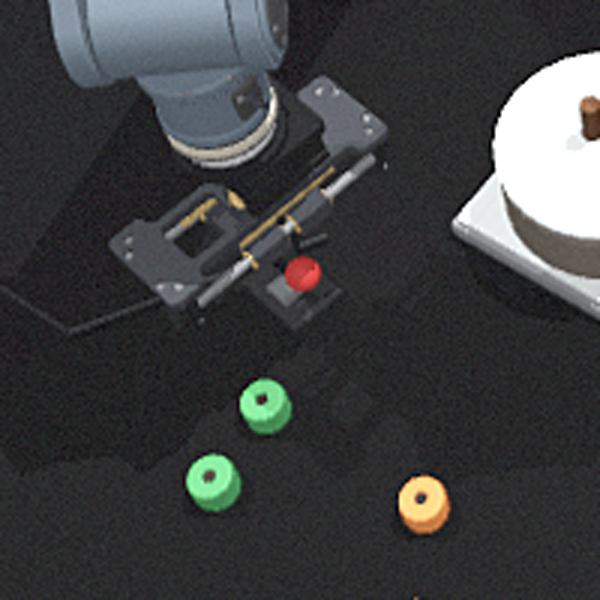

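The force jumped to about 26 N, so the switch is at its stop. I'll back off and lift away.

Call:
send_rows:
  steps:
    - [[0,0,0.7,0,0,0],[0,0,1.0,0,0,0],[0,0,1.5,0,0,0],[-1,0,1.5,0,0,0],[-2,0,1,0,0,0],[-3,0,0,0,0,0],[-3,0,0,0,0,0],[-3,0,0,0,0,0]]

```text
time: 63.03
position: [0.3416, -0.2656, 0.1933]
tool_rot: [-0.702, 0.027, 0.711, 0.032]
ft_force: [-0.0, -0.6, -0.1]
grip_width: 0.0005
```

Call:
send_rows:
  steps:
    - [[-2,3,0,0,0,0],[0,3,0,0,0,0],[0,3,0,0,0,0],[0,3,0,0,0,0],[0,2,0,0,0,0],[0,0,0,0,0,0],[0,0,0,0,0,0]]

```text
time: 63.62
position: [0.332, -0.4136, 0.2225]
tool_rot: [0.708, -0.033, -0.705, -0.027]
ft_force: [-0.6, -0.2, -0.2]
grip_width: 0.0005
```

Run:
```python
from h import *
s=get_obs();print(s["time"],s["position"],s["ft_force"])
show("scene","s38");p,d=show("top","t38")
im=cv2.imread("pics/t38.png");hsv=cv2.cvtColor(im,cv2.COLOR_BGR2HSV)
red=((hsv[...,1]>170)&(hsv[...,2]>120)&((hsv[...,0]<5)|(hsv[...,0]>174))).astype(np.uint8)
c,l,st,ce=cv2.connectedComponentsWithStats(red)
for i in range(1,c):
    if st[i,4]>30: print("red",ce[i],onplane("top",*ce[i],.083))
P=cloud("top",d).reshape(-1,3)
box=lambda x0,x1,y0,y1,z0,z1:(P[:,0]>x0)&(P[:,0]<x1)&(P[:,1]>y0)&(P[:,1]<y1)&(P[:,2]>z0)&(P[:,2]<z1)
k=P[box(.38,.62,-.25,.12,.0935,.099)];
(cx,cy),r=cv2.minEnclosingCircle(k[k[:,0]<.58][:,:2].astype(np.float32));print("disc",cx,cy,r, "angle",np.degrees(np.arctan2(cy-PIN[1],cx-PIN[0]))%360-183.6)
k=P[box(.5,.8,.12,.35,.198,.212)]; print("head",len(k),k.mean(0))
k=P[box(.6,.9,-.05,.15,.02,.034)]; print("tiles",k.mean(0))
```

```text
63.6167 [ 0.33195946 -0.41357328  0.22248839] [-0.62283437 -0.15890283 -0.16262473]
red [472.68817204 302.5483871 ] [ 0.42527197 -0.27644998  0.083     ]
disc 0.5393213629722595 -0.053963251411914825 0.08798372000455856 angle -0.23620210572687483
head 101 [0.60425458 0.22774012 0.20440766]
tiles [0.7719445  0.03988786 0.02677972]
```

View pics/s38.png

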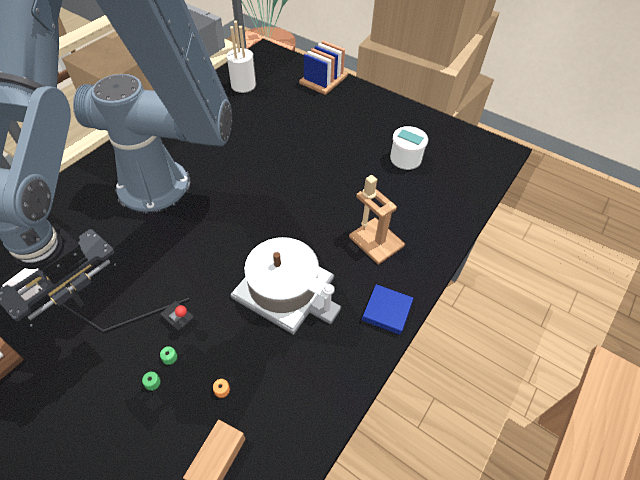

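View pics/t38.png

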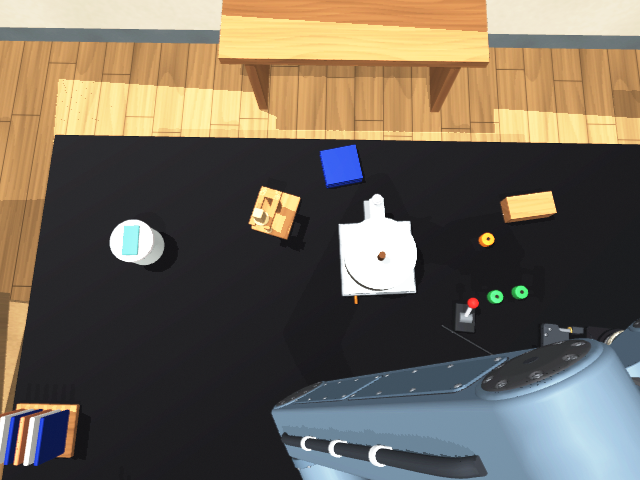

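The switch tip has moved from x 0.358 to 0.425, which is the full throw. The cover angle measures about 0, the rod head is within 2 mm of where it started, and the arm touches nothing. Handing in.

Run:
```python
from rig import *
print(hand_in())
```

```text
the job is handed in; nothing more can be done
None
```

I carried out the whole task in order and handed it in at about 64 s; the hand-in reports no verdict.

- **Cover and beads:** I swung the cover aside to its stop. All four white shelf beads went into the bowl with the two already there. One bead (B) was knocked about 6 cm aside during the run, and I found it again and picked it up.
- **Stirring:** I stirred two clockwise turns starting beside the pin, at a radius of about 40 mm. In the readings the tip stayed 6 to 11 mm above the floor. Afterwards no bead lay within 24 mm of where the two bowl beads had started, so both had been moved.
- **Rod and cover:** I hung the rod back in its fork and swung the cover shut until I felt about 11 N against the stop.
- **Switch:** I flipped the switch last, until I felt about 26 N at its stop.

Last checks, from the pictures and the arm's readings:
- **Cover:** it measured about 0.00 rad.
- **Switch:** the tip was at x 0.425 m, where about 0.4245 m was expected for fully on.
- **Rod:** the head was within 2 mm of its starting reading at the same height, and it looked upright.
- **Beads:** all six were last seen in the bowl just as the cover began to close.
- **Bystanders:** the tiles, tub and oak block look unmoved in the pictures. I did not measure their shift.
- **Arm:** it was clear of everything.

No check failed or disagreed.

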